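Press both ends of a batch of spring seats on the treadle press

TASK

Lay all the spring seat plates from the checked paper side by side flat on the press bed, spigot up, forked ends under the press bar and up to the back stop, and push the treadle down to its stop with the gripper to press them all at once; then turn every plate end for end and press the plain ends together in the same way. Finally lay all the plates flat in the cardboard tray, spigots up, not on top of one another, let the treadle come up, and leave the standing springs and the can where they are.

Things in the scene. Friction and masses are not known exactly. Their poses are not given: they have to be found in the camera images.
- press: Green bench press, fixed; its place and yaw vary. Origin: centre of its underside on the table; x points from the front (treadle side, by the robot) to the back. Flat bed 180 mm deep (x), 300 mm wide (y), its top 25 mm above the table. At the back a dark stop wall stands 12 mm above the bed, front face at x = 77 mm. Columns of radius 9 mm at x = 66, y = +-140 mm, 85 mm tall.
- press_bar_low (a point): Middle of the underside of the steel press bar, 22 x 22 mm, which runs across in front of the stop (press x = 55 to 77 mm, y = +-125 mm). Up: underside 55 mm above the table (30 mm above the bed), top 77 mm. The treadle brings it down 22 mm, to just above a plate lying on the bed. Plates go in under it from the front.
- press_stop (a point): Point on the bed surface (25 mm above the table) at the middle of the front face of the back stop; axes as those of the press (x to the back, z up).
- treadle (a joint): Angle of the spring treadle at the front middle of the press: 0 = up at rest, 0.30 rad = down at its stop (pad then level, top 18 mm above the table). Hinge along the press's y axis at x = -100 mm, 15 mm above the table. It returns by itself; needs about 10 N at the push point.
- treadle_pad: The treadle's dark ribbed steel pad, 90 mm long, 80 mm wide, 6 mm thick, sloping up from the press towards the robot. Origin on the hinge line, so it does not shift when pressed; at rest the pad runs from 20 to 110 mm from the hinge along the press's -x, rising 0.30 rad.
- treadle_push (a point): Point on the top of the treadle pad, 80 mm from the hinge, where to push; moves with the pad, about 24 mm down from rest to stop.
- tray: Shallow open cardboard tray, fixed, 290 x 190 mm outside (x by y), walls 4 mm thick and 26 mm high. Origin under its centre. Takes three plates side by side along its x, each lying along its y, 88 mm apart. Left or right of the press.
- tray_in (a point): Centre of the tray's inner floor, axes as the tray's.
- mat: Orange-and-white checked shelf paper, 300 x 200 mm (x by y), 3 mm thick, fixed to the table; origin under its centre. The plates start on it. On the other side of the press from the tray.
- seat1: Spring seat plate: steel base plate 150 mm (x) x 56 mm (y) x 6 mm with an upright round spigot 34 mm across and 45 mm tall at its centre (top 51 mm above the underside). The +x end is forked (an open slot 20 mm wide, 35 mm deep), the -x end is plain and square. About 0.5 kg. Origin: centre of the underside, under the spigot; z up along the spigot. May be absent (None from the start).
- seat1_fork (a point): Middle of seat1's forked end edge, at the underside (75 mm from the origin along +x).
- seat1_tail (a point): Middle of seat1's plain end edge, at the underside (75 mm from the origin along -x).
- seat2: Spring seat plate, the same as seat1. May be absent (None from the start).
- seat2_fork (a point): Middle of seat2's forked end edge, at the underside (75 mm from the origin along +x).
- seat2_tail (a point): Middle of seat2's plain end edge, at the underside (75 mm from the origin along -x).
- seat3: Spring seat plate, the same as seat1. May be absent (None from the start).
- seat3_fork (a point): Middle of seat3's forked end edge, at the underside (75 mm from the origin along +x).
- seat3_tail (a point): Middle of seat3's plain end edge, at the underside (75 mm from the origin along -x).
- spring_a: Bystander, to be left alone: a bright coil spring standing upright, 60 mm across, about 70 mm tall. Origin: centre of its underside.
- oil: Bystander, to be left alone: a grey closed can, 60 mm across, 130 mm tall. Origin: centre of its underside.
Mind the look-alikes: they are no part of the job. What is shaped like the seat2 but pink or purple is not meant. What is shaped like the seat3 but blue is not meant.

How it is judged (in metres and radians):
On the way, in this order (a step that is already met when the one before it is completed fails the run):
1. treadle held down to its stop by the gripper while every plate lies flat on the bed, square to the stop, with its forked end under the bar, up to the stop (within 12 mm) (value of joint treadle above 0.27 rad and contact force between the fingers and treadle_pad above 1 N and x of seat1_fork in the frame of press_stop between -0.012 and 0.006 m and y of seat1_fork in the frame of press_stop between -0.105 and 0.105 m and z of each of seat1_fork, seat2_fork, seat3_fork in the frame of press_stop below 0.006 m and angle between the x axis of each of seat1, seat2, seat3 and the x axis of press_stop, either way round below 0.15 rad and angle between each of seat1, seat2, seat3's own z axis and vertical below 0.1 rad and x of seat2_fork in the frame of press_stop between -0.012 and 0.006 m and y of seat2_fork in the frame of press_stop between -0.105 and 0.105 m and x of seat3_fork in the frame of press_stop between -0.012 and 0.006 m and y of seat3_fork in the frame of press_stop between -0.105 and 0.105 m), for 0.2 s.
2. treadle held down to its stop by the gripper again while every plate lies flat on the bed, square to the stop, with its plain end under the bar, up to the stop (within 12 mm) (value of joint treadle above 0.27 rad and contact force between the fingers and treadle_pad above 1 N and x of seat1_tail in the frame of press_stop between -0.012 and 0.006 m and y of seat1_tail in the frame of press_stop between -0.105 and 0.105 m and z of each of seat1_tail, seat2_tail, seat3_tail in the frame of press_stop below 0.006 m and angle between the x axis of each of seat1, seat2, seat3 and the x axis of press_stop, either way round below 0.15 rad and angle between each of seat1, seat2, seat3's own z axis and vertical below 0.1 rad and x of seat2_tail in the frame of press_stop between -0.012 and 0.006 m and y of seat2_tail in the frame of press_stop between -0.105 and 0.105 m and x of seat3_tail in the frame of press_stop between -0.012 and 0.006 m and y of seat3_tail in the frame of press_stop between -0.105 and 0.105 m), for 0.2 s.
At the end, for the whole second after the job is handed in: every plate lies at rest, flat and spigot up (within 0.1 rad), on the tray's floor (underside within 6 mm of it), its spigot at least about 20 mm in from the walls; the treadle is back up (below 0.05 rad) (x of seat1 in the frame of tray_in between -0.12 and 0.12 m and y of seat1 in the frame of tray_in between -0.07 and 0.07 m and z of each of seat1, seat2, seat3 in the frame of tray_in below 0.006 m and angle between each of seat1, seat2, seat3's own z axis and vertical below 0.1 rad and linear speed of each of seat1, seat2, seat3 below 0.02 m/s and x of seat2 in the frame of tray_in between -0.12 and 0.12 m and y of seat2 in the frame of tray_in between -0.07 and 0.07 m and x of seat3 in the frame of tray_in between -0.12 and 0.12 m and y of seat3 in the frame of tray_in between -0.07 and 0.07 m and value of joint treadle below 0.05 rad); the robot touches nothing.
It fails at once if spring_a shifted by more than 30 mm (distance of spring_a from where it was at the start of the episode above 0.03 m).
It fails at once if oil shifted by more than 30 mm (distance of oil from where it was at the start of the episode above 0.03 m).
Of seat1, seat2, seat3 only 2 to 3 are there at a start; the rules pass over those that are not, and their reading is None.
At some moment in a run one of seat1, seat2, seat3 may be knocked a few centimetres aside while the robot is not near it.
Once in a run the grip may slacken for a moment while it holds something.
It also fails if it takes over 210 s, if anything falls off the work surface, if the arm or the gripper's body presses on something with over 40 N, if the wrist force passes 120 N, or if a joint passes its speed limit or range.

ROBOT

A 7-joint arm with a two-finger parallel gripper is mounted at the origin on the work surface. World frame = base frame: x ahead of the robot, y to its left, z up, the work surface at z = 0. Lengths are in m, angles in degrees, forces in N, time in s.
With the tool pointing down it reaches from about 0.425 to 0.95 m from the base axis. Payload 4.7 kg.
Tool frame: the origin (TCP) lies midway between the tips of the shut fingers; the grasp point (between the pads) lies 19 mm behind it; z points along the fingers, x is the direction in which the jaws open and shut, and the axes are right-handed (so a half turn about z gives the same grasp; the last joint's range is limited). The gripper opens to 85 mm and grips with 20 to 120 N. Pads are 22 mm wide; open, the fingers measure 114 mm over their backs; the gripper's body (76 mm by 85 mm) begins 54 mm behind the grasp point. The pads swing forward as they close: fully open they stand 13 mm farther back than shut.
Start: joints at [73.115, 26.849, -2.785, 87.806, 1.381, 65.374, -4.715], TCP at [0.177, -0.651, 0.196] pointing down, gripper open.
Joint ranges: [-148.3, 148.3], [-19.14, 114.17], [-79.39, 73.82], [5.75, 140.21], [-59.74, 239.74], [12.07, 113.84], [-152.46, 152.46]. Speed limits (degrees/s): [147.25, 147.25, 180, 180, 180, 180, 180].

INTERFACE

Orientations are given as a 3x3 rotation matrix whose columns are the frame's x, y, z axes.
In Python, from workcell import bot gives the robot as it stands.
- The arm moves only by the tool apply_moves, never from a script. Its argument "targets" is a list of rows, each a list of 2 entries, a list of its own where there are three numbers: the shift along the tool's x, y, z in m, then the turn, a rotation vector about the tool's x, y, z in degrees. In form: [[[dx, dy, dz], [wx, wy, wz]], ...]. A call has 1 to 5 rows; each row is the pose to reach, as a shift and turn from the pose measured when the call began, along the tool's axes at that moment; what a row does not reach only later rows make up. A row lasts 1/8 s, in which the tool goes at most 62.5 mm and 10.7 degrees, less where a joint would pass 70% of its speed; a pose out of reach is approached as far as the arm can. A call with a gripper value outside its range is refused whole. "hand" is the opening, from 0 (shut) to 1 (fully open), set as the call begins (left out, the last holds). The fingers move at their own pace and stop on an object; "grip_force" is the grip in N (left out, the last holds). Time passes only in rows, so rows that repeat a pose let the fingers close. It gives the time, the measured TCP pose, the force and the opening at its end, in the units of the state.
- bot.get_state(): the state, without advancing time (a new reading comes with each control period).
- bot.capture(name): name is "side" or "top"; returns (picture, depth): 400x640x3 uint8, red, green, blue; 400x640 float32, m along the optical axis (not along the pixel's ray), 0 where there is no reading.
- bot.get_calibration(name): a dict with "camera_matrix" (3x3 intrinsics, pixels), "R" (3x3) and "t" (3): a world point X has camera coordinates R X + t. Camera axes: x right, y down, z forward; pixel columns grow to the right and rows downward; lengths in m; the calibration is good to about 2 mm. A picture is of the moment at which its call begins. get_calibration takes no time and is no camera call.
- bot.close_job(): hands the job in, once; it reports no verdict.
The state is a dict: "t": time; "joint_positions": joint angles; "dq": joint speeds; "joint_torque": joint torques, N m; "eef_pos": TCP position; "tool_rot": TCP orientation; "wrist_force": force on the tool from outside, world axes, zero at the start; "torque": the same for the moment, N m; "opening": finger opening in m.
Only numpy, scipy, OpenCV 4.12 (cv2) and the standard library are available. Lean on these libraries where they do the work, as an engineer would, in place of code of your own. Each camera call takes 0.05 s, during which the arm holds its last target.

## Working session

There is one attempt and no reset: what is moved stays moved. The work goes in short steps, Python scripts to look and compute and a tool call to move; the robot and the scene stay as the last step left them, time stands still between calls to the robot, and variables do not carry over. Pictures are saved under pics/ and viewed, and the job is handed in when it is done.

Besides the shell and the picture viewer there is one more tool, called after "Emit:" as a command line: name --argument value ..., lists and objects as JSON in quotes. apply_moves: Moves the arm, as the interface text tells. Its arguments: {"type":"object","properties":{"targets":{"type":"array","items":{"type":"array"}},"hand":{"type":"number"},"grip_force":{"type":"number"}},"required":["targets"]}

```bash
ls; mkdir -p pics
cat > h.py <<'E'
import numpy as np, cv2
from workcell import bot
def cap(n,save=None):
    p,d=bot.capture(n)
    if save: cv2.imwrite('pics/'+save+'.png',cv2.cvtColor(p,cv2.COLOR_RGB2BGR))
    return p,d
def ray(n,u,v,z):
    c=bot.get_calibration(n);K=np.array(c['camera_matrix']);R=np.array(c['R']);t=np.array(c['t'])
    o=-R.T@t; d=R.T@np.linalg.inv(K)@np.array([u,v,1.]); s=(z-o[2])/d[2]; return o+s*d
def proj(n,X):
    c=bot.get_calibration(n);K=np.array(c['camera_matrix']);q=K@(np.array(c['R'])@np.array(X)+np.array(c['t']));return q[:2]/q[2]
def cloud(n,d):
    c=bot.get_calibration(n);K=np.array(c['camera_matrix']);R=np.array(c['R']);t=np.array(c['t'])
    v,u=np.mgrid[:400,:640]; P=np.stack([(u-K[0,2])/K[0,0]*d,(v-K[1,2])/K[1,1]*d,d],-1)
    W=(P-t)@R; W[d==0]=np.nan; return W
E
python3 - <<'E'
from h import *
np.set_printoptions(precision=4,suppress=True)
for n in('side','top'):
    p,d=cap(n,n+'0'); c=bot.get_calibration(n); print(n,c, (d>0).mean())
s=bot.get_state(); print(s)
E
```

```text
pics
side {'camera_matrix': array([[503.2587,   0.    , 312.682 ],
       [  0.    , 503.2587, 203.0819],
       [  0.    ,   0.    ,   1.    ]]), 'R': array([[ 0.8497,  0.5269, -0.018 ],
       [ 0.281 , -0.4814, -0.8302],
       [-0.4461,  0.7004, -0.5571]]), 't': array([-0.3723, -0.1166,  1.9326])} 0.97987109375
top {'camera_matrix': array([[382.6859,   0.    , 317.504 ],
       [  0.    , 382.6859, 199.2468],
       [  0.    ,   0.    ,   1.    ]]), 'R': array([[ 0.0437, -0.999 ,  0.0066],
       [-0.9746, -0.0441, -0.2196],
       [ 0.2197,  0.0031, -0.9756]]), 't': array([-0.0923,  0.4839,  1.2824])} 0.99571875
{'t': 0.1, 'joint_positions': array([73.1147, 26.8943, -2.7832, 87.8664,  1.3816, 65.3757, -4.7145]), 'dq': array([ 0.0978, -0.1368, -0.003 , -0.2341, -0.0563,  0.0754,  0.006 ]), 'joint_torque': array([  0.0006, -51.1514,  -0.0469, -23.8391,   0.0108,   0.0044,
         0.    ]), 'eef_pos': array([ 0.1772, -0.6507,  0.1953]), 'tool_rot': array([[ 0.2627, -0.9649, -0.0006],
       [-0.9649, -0.2627,  0.0017],
       [-0.0018,  0.0001, -1.    ]]), 'wrist_force': array([-0.1503,  0.4111, -0.0685]), 'torque': array([ 0.0128,  0.0184, -0.0112]), 'opening': 0.0852496900148143}
```

View pics/top0.png

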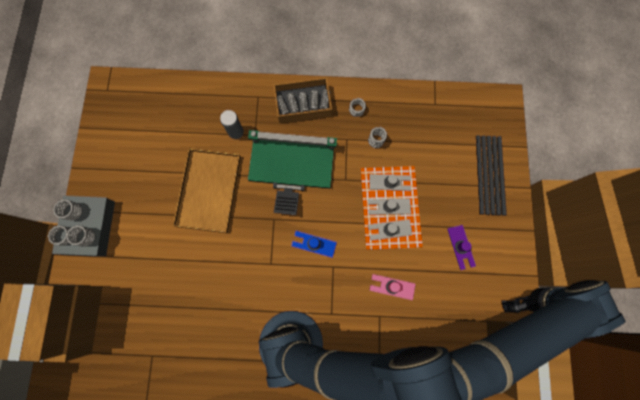

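View pics/side0.png

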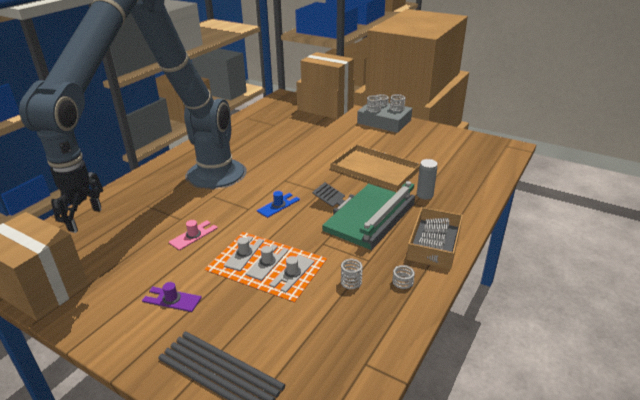

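Run:
```python
from h import *
np.set_printoptions(precision=4,suppress=True)
p,d=cap('top'); q,e=cap('side')
cv2.imwrite('pics/z1.png',cv2.cvtColor(cv2.resize(p[150:265,230:440],None,fx=3.8,fy=3.8,interpolation=cv2.INTER_CUBIC),cv2.COLOR_RGB2BGR))
cv2.imwrite('pics/z2.png',cv2.cvtColor(cv2.resize(q[170:310,200:430],None,fx=3.4,fy=3.4,interpolation=cv2.INTER_CUBIC),cv2.COLOR_RGB2BGR))
W=cloud('top',d); V=cloud('side',e)
hs=cv2.cvtColor(p,cv2.COLOR_RGB2HSV); hs2=cv2.cvtColor(q,cv2.COLOR_RGB2HSV)
print('corner heights table', W[300,300],W[100,200],W[280,450], V[330,400])
g=(hs[...,0]>60)&(hs[...,0]<90)&(hs[...,1]>120)
Pg=W[g]; print('green n',len(Pg), np.nanmedian(Pg,0))
r=cv2.minAreaRect(Pg[(abs(Pg[:,2]-.025)<.006)][:,:2].astype(np.float32)); print(r)
g=(hs2[...,0]>60)&(hs2[...,0]<90)&(hs2[...,1]>120)
Pg=V[g]; print('side green n',len(Pg), np.nanmedian(Pg,0))
r=cv2.minAreaRect(Pg[(abs(Pg[:,2]-.025)<.006)][:,:2].astype(np.float32)); print(r)
o=(hs[...,0]<14)&(hs[...,1]>190)&(hs[...,2]>180)
o[:, :355]=0;o[:,430:]=0
r=cv2.minAreaRect(W[o][:,:2].astype(np.float32));print('mat',r,np.nanmedian(W[o],0))
print('mat corners',cv2.boxPoints(r))
```

```text
corner heights table [ 0.1429 -0.0261  0.0031] [ 0.8722  0.4    -0.0024] [ 0.2328 -0.544  -0.0007] [ 0.9235 -0.3668  0.0011]
green n 3220 [0.624  0.0316 0.0244]
((0.625482976436615, 0.031718604266643524), (0.29340195655822754, 0.15430930256843567), 87.11656951904297)
side green n 4 [ 0.4574 -0.3794  0.2223]
((0.6967754364013672, -0.016568157821893692), (0.0, 0.0), 0.0)
mat ((nan, nan), (0.0, 0.0), 0.0) [ 0.4597 -0.3412  0.0027]
mat corners [[nan nan]
 [nan nan]
 [nan nan]
 [nan nan]]
```

View pics/z1.png

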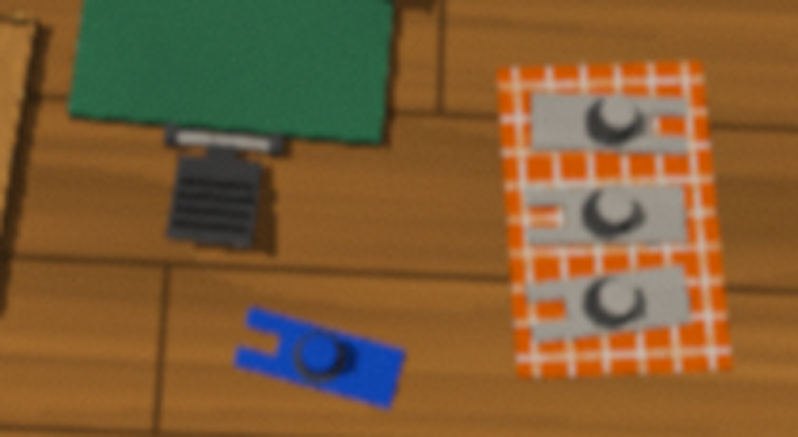

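View pics/z2.png

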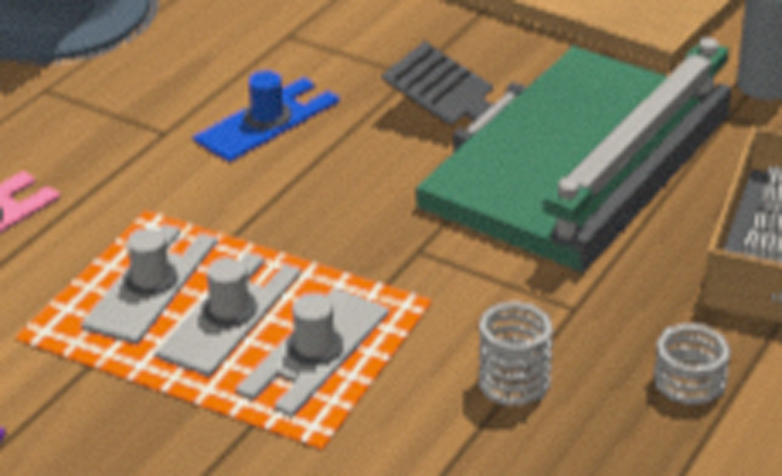

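Run:
```python
from h import *
np.set_printoptions(precision=4,suppress=True)
p,d=cap('top')
hs=cv2.cvtColor(p,cv2.COLOR_RGB2HSV); W=cloud('top',d)
g=((hs[...,0]>60)&(hs[...,0]<90)&(hs[...,1]>100)).astype(np.uint8)
n,l,st,c=cv2.connectedComponentsWithStats(g); k=1+np.argmax(st[1:,4]); m=(l==k); print(st[k])
# edges: per-row left/right, per-col bottom; fit line in world
def fit(px):
    P=np.array([ray('top',u,v,.025)[:2] for u,v in px],np.float32)
    vx,vy,x,y=cv2.fitLine(P,cv2.DIST_HUBER,0,.01,.01).ravel(); return np.array([vx,vy]),np.array([x,y])
L=[];Rr=[];B=[]
for v in range(150,175):
    us=np.flatnonzero(m[v]); L.append((us[0]-.5,v)); Rr.append((us[-1]+.5,v))
for u in range(256,326):
    if 275<u<302: continue
    vs=np.flatnonzero(m[:,u]); B.append((u,vs[-1]+.5))
for nm,x in(('L',L),('R',Rr),('B',B)):
    a,b=fit(x); print(nm,np.degrees(np.arctan2(a[1],a[0])),b)
# plates: gray in mat
o=(hs[...,1]<60)&(hs[...,2]>70); o[:, :362]=0;o[:,425:]=0;o[:168]=0;o[248:]=0
t=W[...,2]; top=(t>.043)&(t<.07); top[:, :362]=0;top[:,425:]=0;top[:168]=0;top[248:]=0
n,l,st,c=cv2.connectedComponentsWithStats(top.astype(np.uint8))
for k in range(1,n):
    if st[k,4]>15:
        print('spig',st[k,4],c[k],ray('top',*c[k],.054),np.nanmean(W[l==k],0))
top=(t>.05)&(t<.2); 
print('tray/other')
# tray: rim edges
c=(t>.016)&(t<.034); c[:, :165]=0;c[:,246:]=0;c[:140]=0;c[240:]=0
P=W[c][:,:2].astype(np.float32); print(len(P),cv2.minAreaRect(P))
# pad / bar
for nm,(u0,u1,v0,v1,z0,z1) in dict(bar=(240,345,125,150,.06,.095),pad=(270,305,188,218,.008,.06)).items():
    mm=np.zeros_like(c);mm[v0:v1,u0:u1]=1; mm&=(t>z0)&(t<z1); P=W[mm]; print(nm,len(P),P.mean(0),cv2.minAreaRect(P[:,:2].astype(np.float32)), P[:,2].max())
```

```text
[ 249  139   87   48 3290]
L -3.6495538 [0.6246 0.179 ]
R -3.1656451 [ 0.6289 -0.1154]
B 87.05984 [0.547  0.0126]
spig 70 [391.9714 179.0571] [ 0.5726 -0.3308  0.054 ] [ 0.573  -0.331   0.0529]
spig 73 [391.3151 203.9315] [ 0.4825 -0.3286  0.054 ] [ 0.4826 -0.3287  0.0533]
spig 75 [391.6667 227.88  ] [ 0.3982 -0.3299  0.054 ] [ 0.3984 -0.3301  0.0527]
tray/other
436 ((0.5137953758239746, 0.3299165368080139), (0.1941872537136078, 0.2915867567062378), 85.4141845703125)
bar 678 [0.7009 0.0295 0.0747] ((0.7058306932449341, 0.04782190918922424), (0.35387861728668213, 0.0475471094250679), 84.15850067138672) 0.09062879121077252
pad 571 [0.4802 0.0383 0.0353] ((0.48227953910827637, 0.03334979712963104), (0.10285179316997528, 0.10236413031816483), 1.2673187255859375) 0.05454970077356345
```

```bash
cat >> h.py <<'E'
def plates(p,d,box,z0):
    """gray plate regions: box=(u0,u1,v0,v1), z0 = height of plate underside"""
    W=cloud('top',d); t=W[...,2]
    hs=cv2.cvtColor(p,cv2.COLOR_RGB2HSV)
    u0,u1,v0,v1=box; m=np.zeros(t.shape,bool); m[v0:v1,u0:u1]=1
    sp=m&(t>z0+.038)&(t<z0+.065)&(hs[...,1]<90); n,l,st,c=cv2.connectedComponentsWithStats(sp.astype(np.uint8)); out=[]
    for k in range(1,n):
        if st[k,4]>30:
            s=ray('top',*c[k],z0+.051)
            out.append((s,st[k,4]))
    return out
def go(dpos,yaw=None):
    """world target TCP + yaw of tool x (deg) -> shift,rotvec in tool frame"""
    from scipy.spatial.transform import Rotation as Ro
    s=bot.get_state(); R=np.array(s['tool_rot']); p=np.array(s['eef_pos'])
    sh=R.T@(np.array(dpos)-p)
    if yaw is None: yaw=np.degrees(np.arctan2(R[1,0],R[0,0]))
    a=np.radians(yaw); T=np.array([[np.cos(a),np.sin(a),0],[np.sin(a),-np.cos(a),0],[0,0,-1]])
    w=Ro.from_matrix(R.T@T).as_rotvec(degrees=True)
    print('shift',np.round(sh,3),'turn',np.round(w,1))
def st():
    s=bot.get_state();R=s['tool_rot'];print('t',round(s['t'],2),'p',np.round(s['eef_pos'],4),'yaw',round(np.degrees(np.arctan2(R[1,0],R[0,0])),1),'tilt z',np.round(R[:,2],3),'F',np.round(s['wrist_force'],1),'op',round(s['opening'],4),'j',np.round(s['joint_positions'],0))
E
python3 - <<'E'
from h import *
np.set_printoptions(precision=4,suppress=True)
p,d=cap('top'); hs=cv2.cvtColor(p,cv2.COLOR_RGB2HSV); W=cloud('top',d);t=W[...,2]
m=(hs[...,1]<70)&(hs[...,2]>60)
for (v0,v1) in((169,194),(194,218),(218,246)):
    k=np.zeros(m.shape,np.uint8);k[v0:v1,364:424]=1;k&=m.astype(np.uint8)
    n,l,s,c=cv2.connectedComponentsWithStats(k);i=1+np.argmax(s[1:,4])
    vu=np.argwhere((l==i)&(abs(t-.009)<.006)); P=np.array([ray('top',u,v,.009)[:2] for v,u in vu],np.float32)
    r=cv2.minAreaRect(P); print(s[i,4],r, np.degrees(0))
# bar
b=(hs[...,1]<60)&(hs[...,2]>120); b[:128]=0;b[152:]=0;b[:,:240]=0;b[:,345:]=0
n,l,s,c=cv2.connectedComponentsWithStats(b.astype(np.uint8));i=1+np.argmax(s[1:,4]);print(s[i])
vu=np.argwhere(l==i); P=np.array([ray('top',u,v,.077)[:2] for v,u in vu],np.float32); print('bar',cv2.minAreaRect(P),P.mean(0))
cl=(t>.079)&(t<.1);cl[:128]=0;cl[152:]=0;cl[:,:240]=0;cl[:,345:]=0
n,l,s,c=cv2.connectedComponentsWithStats(cl.astype(np.uint8))
for k in range(1,n): print(s[k],ray('top',*c[k],.085))
# side: bar
q,e=cap('side');V=cloud('side',e);z=V[...,2]
k=(z>.07)&(z<.084)&(abs(V[...,0]-.7)<.06)&(abs(V[...,1]-.03)<.13); print('side bar',V[k].mean(0),cv2.minAreaRect(V[k][:,:2].astype(np.float32)))
for n_ in range(3):
  pass
k=(z>.048)&(z<.058)&(V[...,0]>.3)&(V[...,0]<.65)&(V[...,1]<-.28)&(V[...,1]>-.38)
n,l,s,c=cv2.connectedComponentsWithStats(k.astype(np.uint8))
for k in range(1,n):
    if s[k,4]>10: print('side spig',ray('side',*c[k],.054),s[k,4])
k=(z>.018)&(z<.032)&(V[...,0]>.3)&(V[...,0]<.75)&(V[...,1]>.2)&(V[...,1]<.45); print('tray side',cv2.minAreaRect(V[k][:,:2].astype(np.float32)))
st()
E
```

```text
502 ((0.5730831623077393, -0.335818886756897), (0.053961753845214844, 0.15354588627815247), 0.1365966945886612) 0.0
596 ((0.4826248586177826, -0.32607579231262207), (0.06988447159528732, 0.15116609632968903), 2.5954716205596924) 0.0
533 ((0.3990035057067871, -0.3313703238964081), (0.05395812913775444, 0.1467084437608719), 9.771912574768066) 0.0
[258 132  69  12 361]
bar ((0.7031412124633789, 0.03006211668252945), (0.24445614218711853, 0.01985190436244011), 87.13514709472656) [0.7032 0.0294]
[251 131   5   5  19] [0.7092 0.1688 0.085 ]
[260 133   1   1   1] [0.7118 0.1434 0.085 ]
[268 133   2   1   2] [0.7132 0.1133 0.085 ]
[258 134   2   2   2] [0.7059 0.1482 0.085 ]
[264 135   1   1   1] [0.7049 0.1287 0.085 ]
[266 134   1   1   1] [0.709  0.1219 0.085 ]
[269 135   1   1   1] [0.7057 0.111  0.085 ]
[271 134   1   1   1] [0.7098 0.1042 0.085 ]
[275 134   1   1   1] [0.7105 0.0901 0.085 ]
[278 135   2   2   3] [0.7048 0.0767 0.085 ]
[282 134   1   1   1] [0.7116 0.0653 0.085 ]
[285 135   1   1   1] [0.7084 0.0544 0.085 ]
[290 135   1   1   1] [0.7092 0.0368 0.085 ]
[259 137   1   1   
[... 1174 characters left out ...]
  0.085 ]
[310 142   1   1   1] [ 0.6862 -0.0353  0.085 ]
[322 143   1   1   1] [ 0.6844 -0.0777  0.085 ]
[325 143   1   1   1] [ 0.6849 -0.0883  0.085 ]
[333 145   1   1   1] [ 0.6787 -0.1167  0.085 ]
side bar [0.7057 0.024  0.0759] ((0.7058968544006348, 0.03057936578989029), (0.2592981159687042, 0.028208067640662193), 87.08058166503906)
side spig [ 0.4025 -0.3348  0.054 ] 76
side spig [ 0.4868 -0.3323  0.054 ] 84
side spig [ 0.5769 -0.3353  0.054 ] 88
tray side ((0.5618703365325928, 0.32222306728363037), (0.20719045400619507, 0.3921165466308594), 84.31163787841797)
t 0.35 p [ 0.1773 -0.6512  0.196 ] yaw -74.8 tilt z [-0.  0. -1.] F [-0.5 -0.9 -0.6] op 0.0852 j [73. 27. -3. 88.  1. 65. -5.]
```

```bash
python3 -c "
from h import *
go([.575,-.333,.12],-80)"
```

```text
shift [-0.203 -0.467  0.076] turn [0.  0.  5.2]
```

Emit:
apply_moves --targets '[[[-0.203,-0.467,0.076],[0,0,5]],[[-0.203,-0.467,0.076],[0,0,5]],[[-0.203,-0.467,0.076],[0,0,5]],[[-0.203,-0.467,0.076],[0,0,5]],[[-0.203,-0.467,0.076],[0,0,5]]]' --hand 1 --grip_force 70

```text
t: 0.98
eef_pos: [0.4198, -0.4567, 0.15]
tool_rot: [[0.177, -0.984, 0.0], [-0.984, -0.177, -0.0], [0.0, -0.0, -1.0]]
wrist_force: [0.8, -1.6, -0.8]
opening: 0.0851
```

```bash
python3 -c "
from h import *
st();go([.575,-.333,.10],-80)"
```

```text
t 0.97 p [ 0.4198 -0.4567  0.15  ] yaw -79.8 tilt z [ 0. -0. -1.] F [ 0.8 -1.6 -0.8] op 0.0851 j [ 48.  24.  -7.  98.   3.  57. -39.]
shift [-0.094 -0.175  0.05 ] turn [-0.  -0.   0.2]
```

Emit:
apply_moves --targets '[[[-0.094,-0.175,0.05],[0,0,0]],[[-0.094,-0.175,0.05],[0,0,0]],[[-0.094,-0.175,0.05],[0,0,0]],[[-0.094,-0.175,0.05],[0,0,0]],[[-0.094,-0.175,0.05],[0,0,0]]]'

```text
t: 1.6
eef_pos: [0.5761, -0.3317, 0.0995]
tool_rot: [[0.18, -0.984, -0.0], [-0.984, -0.18, 0.0], [-0.001, 0.0, -1.0]]
wrist_force: [-0.5, -0.2, -0.3]
opening: 0.0853
```

```bash
python3 -c "
from h import *
st();go([.575,-.333,.018],-80);cap('side','s1')
p,d=cap('top');print(plates(p,d,(362,425,168,248),.003))"
```

```text
t 1.6 p [ 0.5761 -0.3317  0.0995] yaw -79.6 tilt z [-0.  0. -1.] F [-0.5 -0.2 -0.3] op 0.0853 j [ 32.  31.  -8.  94.   5.  55. -58.]
shift [0.001 0.001 0.081] turn [0.  0.  0.4]
[(array([ 0.57424512, -0.32309686,  0.054     ]), np.int32(36))]
```

View pics/s1.png

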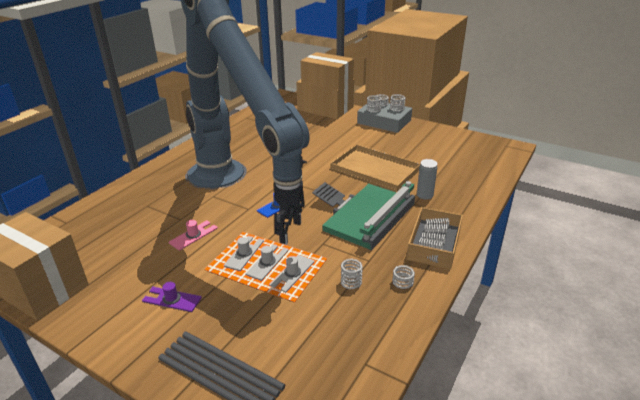

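Emit:
apply_moves --targets '[[[0.001,0.001,0.04],[0,0,0]],[[0.001,0.001,0.081],[0,0,0]],[[0.001,0.001,0.081],[0,0,0]],[[0.001,0.001,0.081],[0,0,0]]]'

```text
t: 2.2
eef_pos: [0.5733, -0.3387, 0.0211]
tool_rot: [[0.173, -0.985, 0.002], [-0.985, -0.173, -0.004], [0.004, -0.001, -1.0]]
wrist_force: [1.2, 0.3, 1.0]
opening: 0.085
```

```bash
python3 -c "
from h import *
st();q,e=cap('side')
cv2.imwrite('pics/s2.png',cv2.cvtColor(cv2.resize(q[170:310,200:430],None,fx=3.4,fy=3.4,interpolation=cv2.INTER_CUBIC),cv2.COLOR_RGB2BGR))"
```

```text
t 2.2 p [ 0.5733 -0.3387  0.0211] yaw -80.1 tilt z [ 0.002 -0.004 -1.   ] F [1.2 0.3 1. ] op 0.085 j [ 32.  36.  -8.  97.   6.  47. -58.]
```

View pics/s2.png

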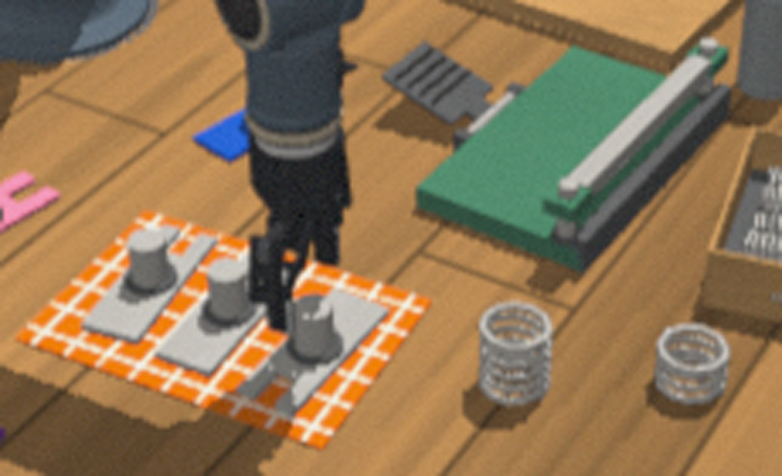

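```bash
python3 -c "
from h import *
s=bot.get_state();p=np.array(s['eef_pos']);R=np.array(s['tool_rot'])
for k in (-.045,0,.045):
    print(k,(proj('side',p+R[:,0]*k-R[:,2]*.013)-[200,170])*3.4, p+R[:,0]*k)
print((proj('side',[.577,-.3353,.054])-[200,170])*3.4,(proj('side',[.575,-.333,.054])-[200,170])*3.4)
p,d=cap('top','t2')
cv2.imwrite('pics/z3.png',cv2.cvtColor(cv2.resize(p[120:265,300:440],None,fx=4,fy=4,interpolation=cv2.INTER_CUBIC),cv2.COLOR_RGB2BGR))
"
```

```text
-0.045 [327.96108885 295.34732241] [ 0.56617708 -0.29423221  0.02149533]
0 [306.45543121 327.95469196] [ 0.57397231 -0.33855145  0.0216936 ]
0.045 [283.87471539 362.19208932] [ 0.58176754 -0.38287069  0.02189187]
[310.7002309  309.19139929] [310.23806739 306.82118666]
```

View pics/z3.png

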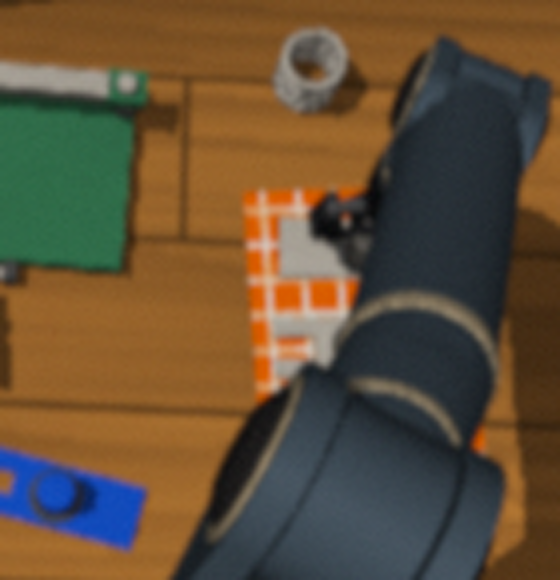

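```bash
python3 -c "
from h import *
s=bot.get_state();p=np.array(s['eef_pos']);R=np.array(s['tool_rot'])
print(p)
for k in (-.045,0,.045):
  for h in (0,.013,.05): print(k,h,proj('top',p+R[:,0]*k-R[:,2]*h))
q,e=cap('side');V=cloud('side',e)
hs=cv2.cvtColor(q,cv2.COLOR_RGB2HSV)
for v in range(236,270,3):
  print(v,[ (u,np.round(V[v,u],3).tolist()) for u in range(276,300,4) if hs[v,u,2]<60])
"
```

```text
[ 0.57422343 -0.33819578  0.02178101]
-0.045 0 [380.0199798  182.69874876]
-0.045 0.013 [380.60749649 181.75949896]
-0.045 0.05 [382.34074698 178.98859018]
0 0 [392.27356729 181.13972632]
0 0.013 [392.9737021  180.18702027]
0 0.05 [395.03911523 177.37651642]
0.045 0 [404.50268187 179.58381756]
0.045 0.013 [405.31498193 178.61771112]
0.045 0.05 [407.71119768 175.76777969]
236 [(280, [0.578, -0.381, 0.173]), (284, [0.587, -0.375, 0.172]), (288, [0.587, -0.358, 0.161]), (292, [0.596, -0.352, 0.16]), (296, [0.568, -0.294, 0.111])]
239 [(280, [0.581, -0.386, 0.167]), (284, [0.587, -0.376, 0.163]), (288, [0.59, -0.363, 0.156]), (292, [0.597, -0.355, 0.153]), (296, [0.568, -0.295, 0.101])]
242 [(280, [0.592, -0.402, 0.173]), (284, [0.578, -0.366, 0.143]), (288, [0.592, -0.366, 0.148]), (296, [0.565, -0.291, 0.087])]
245 [(280, [0.594, -0.405, 0.165]), (288, [0.593, -0.369, 0.141]), (296, [0.569, -0.298, 0.082])]
248 [(276, [0.583, -0.409, 0.154]), (280, [0.595, -0.407, 0.158]), (288, [0.597, -0.375, 0.136])]
251 [(276, [0.582, -0.408, 0.143]), (280, [0.596, -0.409, 0.15])]
254 [(276, [0.579, -0.405, 0.129]), (280, [0.596, -0.41, 0.14]), (284, [0.593, -0.389, 0.124])]
257 [(276, [0.583, -0.411, 0.125]), (280, [0.593, -0.407, 0.127]), (284, [0.594, -0.391, 0.116])]
260 [(280, [0.597, -0.413, 0.123])]
263 [(280, [0.583, -0.396, 0.094])]
266 []
269 []
```

```bash
python3 -c "
from h import *
print(proj('side',[.177,-.651,.209]),proj('side',[.189,-.695,.209]),proj('side',[.165,-.607,.209]))
q=cv2.imread('pics/side0.png');cv2.imwrite('pics/z4.png',cv2.resize(q[120:260,20:160],None,fx=4,fy=4))
q,e=cap('side');cv2.imwrite('pics/z5.png',cv2.cvtColor(cv2.resize(q[190:290,240:340],None,fx=6,fy=6),cv2.COLOR_RGB2BGR))
V=cloud('side',e)
for v in range(240,290,4): print(v,[np.round(V[v,u],3).tolist() for u in (281,286,292)])
"
```

```text
[ 89.29397723 231.77333442] [ 77.55419452 242.5318084 ] [100.38907646 221.60565592]
240 [[0.586, -0.389, 0.168], [0.592, -0.375, 0.161], [0.583, -0.336, 0.131]]
244 [[0.596, -0.403, 0.168], [0.48, -0.225, -0.001], [0.555, -0.297, 0.079]]
248 [[0.594, -0.402, 0.154], [0.59, -0.375, 0.133], [0.51, -0.236, 0.004]]
252 [[0.595, -0.404, 0.142], [0.596, -0.383, 0.128], [0.519, -0.249, 0.001]]
256 [[0.597, -0.408, 0.133], [0.594, -0.382, 0.113], [0.53, -0.265, 0.001]]
260 [[0.598, -0.41, 0.121], [0.593, -0.381, 0.098], [0.572, -0.325, 0.048]]
264 [[0.583, -0.392, 0.088], [0.592, -0.381, 0.083], [0.583, -0.342, 0.05]]
268 [[0.535, -0.33, 0.005], [0.564, -0.345, 0.029], [0.585, -0.345, 0.039]]
272 [[0.55, -0.351, 0.012], [0.56, -0.341, 0.009], [0.582, -0.343, 0.021]]
276 [[0.558, -0.363, 0.01], [0.568, -0.353, 0.007], [0.586, -0.349, 0.013]]
280 [[0.564, -0.372, 0.005], [0.579, -0.369, 0.01], [0.593, -0.36, 0.009]]
284 [[0.574, -0.386, 0.006], [0.587, -0.381, 0.008], [0.606, -0.378, 0.014]]
288 [[0.587, -0.404, 0.011], [0.597, -0.395, 0.01], [0.604, -0.376, -0.003]]
```

View pics/z4.png

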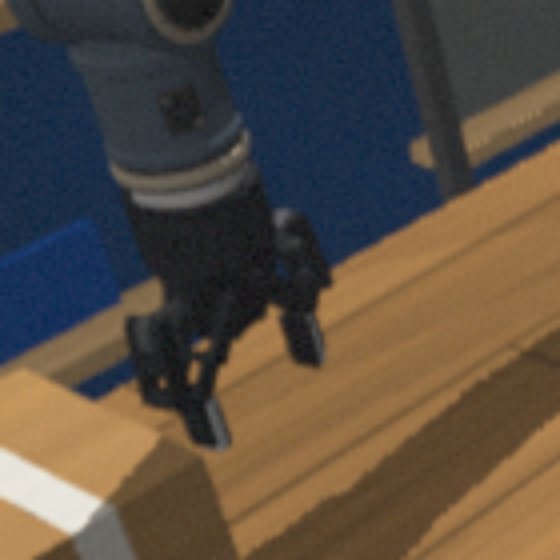

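View pics/z5.png

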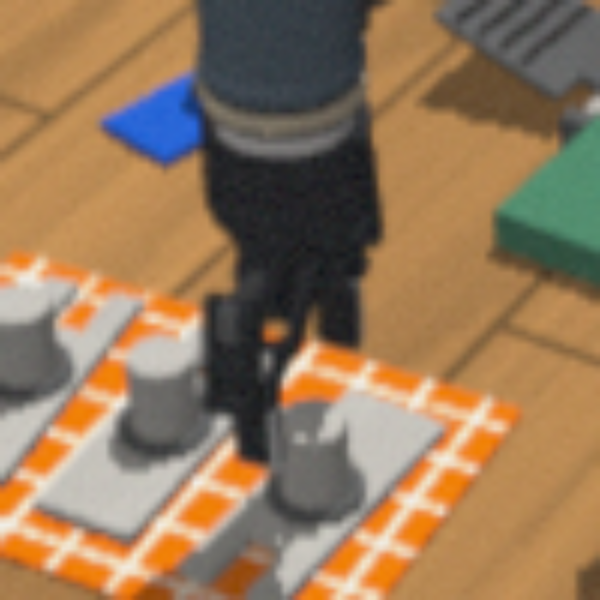

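Emit:
apply_moves --targets '[[[0,0,0],[0,0,0]],[[0,0,0],[0,0,0]],[[0,0,0],[0,0,0]],[[0,0,0],[0,0,0]],[[0,0,0],[0,0,0]]]' --hand 0.2 --grip_force 20

```text
t: 3.02
eef_pos: [0.5741, -0.3375, 0.0212]
tool_rot: [[0.174, -0.985, 0.002], [-0.985, -0.174, -0.003], [0.004, -0.002, -1.0]]
wrist_force: [0.2, 0.6, -0.1]
opening: 0.0173
```

```bash
python3 -c "
from h import *
st();q,e=cap('side');st();cv2.imwrite('pics/z6.png',cv2.cvtColor(cv2.resize(q[190:290,240:340],None,fx=6,fy=6),cv2.COLOR_RGB2BGR))
"
```

```text
t 3.02 p [ 0.5741 -0.3375  0.0212] yaw -80.0 tilt z [ 0.002 -0.003 -1.   ] F [ 0.2  0.6 -0.1] op 0.0173 j [ 32.  36.  -8.  97.   6.  46. -58.]
t 3.08 p [ 0.5741 -0.3375  0.0212] yaw -80.0 tilt z [ 0.002 -0.003 -1.   ] F [-0.   0.2 -0.3] op 0.0169 j [ 32.  36.  -8.  97.   6.  46. -58.]
```

View pics/z6.png

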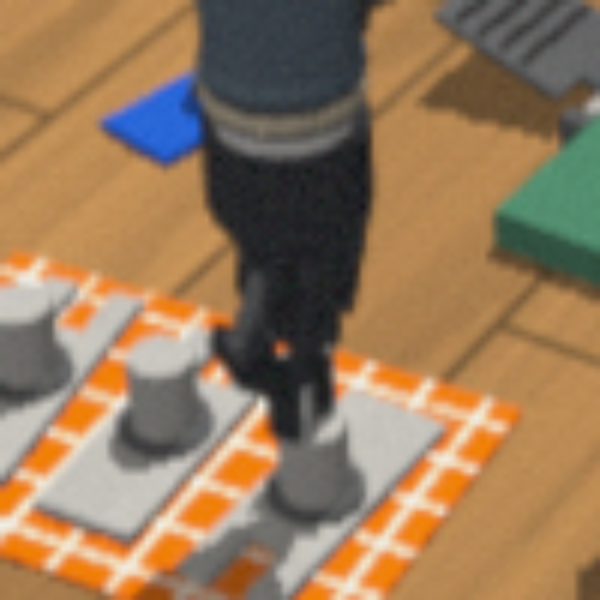

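```bash
python3 -c "
from h import *
for z in (.02,.04,.05,.06,.07,.08): print(z,proj('side',[.574,-.3375,z]))
q,e=cap('side');V=cloud('side',e)
for v in range(240,276,3): print(v,[np.round(V[v,u],3).tolist() for u in (286,288,290,292,294)])
q,e=cap('top');W=cloud('top',e)
m=(W[...,2]>.03)&(W[...,2]<.2)&(abs(W[...,0]-.57)<.08)&(abs(W[...,1]+.33)<.08)
cv2.imwrite('pics/z7.png',cv2.cvtColor(cv2.resize(q[150:220,350:430],None,fx=7,fy=7),cv2.COLOR_RGB2BGR))
"
```

```text
0.02 [290.5711667  270.19744525]
0.04 [290.26967601 264.83107016]
0.05 [290.11714667 262.1161285 ]
0.06 [289.96340916 259.37968207]
0.07 [289.80844907 256.62147435]
0.08 [289.65225176 253.84124472]
240 [[0.591, -0.373, 0.159], [0.588, -0.36, 0.149], [0.591, -0.356, 0.148], [0.594, -0.351, 0.146], [0.583, -0.326, 0.124]]
243 [[0.584, -0.365, 0.141], [0.588, -0.362, 0.14], [0.588, -0.352, 0.133], [0.594, -0.351, 0.136], [0.582, -0.326, 0.114]]
246 [[0.582, -0.364, 0.129], [0.584, -0.357, 0.125], [0.592, -0.358, 0.129], [0.591, -0.349, 0.123], [0.58, -0.323, 0.1]]
249 [[0.595, -0.381, 0.136], [0.565, -0.331, 0.089], [0.59, -0.357, 0.117], [0.576, -0.328, 0.091], [0.583, -0.329, 0.095]]
252 [[0.592, -0.379, 0.123], [0.59, -0.367, 0.114], [0.588, -0.355, 0.105], [0.578, -0.331, 0.084], [0.582, -0.327, 0.082]]
255 [[0.593, -0.38, 0.115], [0.592, -0.371, 0.107], [0.586, -0.353, 0.092], [0.575, -0.329, 0.07], [0.58, -0.325, 0.069]]
258 [[0.575, -0.357, 0.08], [0.586, -0.362, 0.088], [0.585, -0.352, 0.08], [0.576, -0.331, 0.061], [0.582, -0.329, 0.062]]
261 [[0.575, -0.358, 0.07], [0.583, -0.359, 0.074], [0.584, -0.351, 0.068], [0.585, -0.344, 0.064], [0.585, -0.334, 0.056]]
264 [[0.565, -0.345, 0.045], [0.578, -0.353, 0.057], [0.584, -0.352, 0.059], [0.586, -0.345, 0.054], [0.587, -0.337, 0.049]]
267 [[0.562, -0.342, 0.03], [0.574, -0.35, 0.041], [0.58, -0.348, 0.042], [0.584, -0.344, 0.041], [0.586, -0.337, 0.037]]
270 [[0.559, -0.34, 0.016], [0.571, -0.346, 0.026], [0.578, -0.346, 0.029], [0.585, -0.346, 0.032], [0.584, -0.334, 0.023]]
273 [[0.565, -0.349, 0.014], [0.572, -0.348, 0.016], [0.577, -0.346, 0.017], [0.584, -0.345, 0.019], [0.585, -0.337, 0.014]]
```

View pics/z7.png

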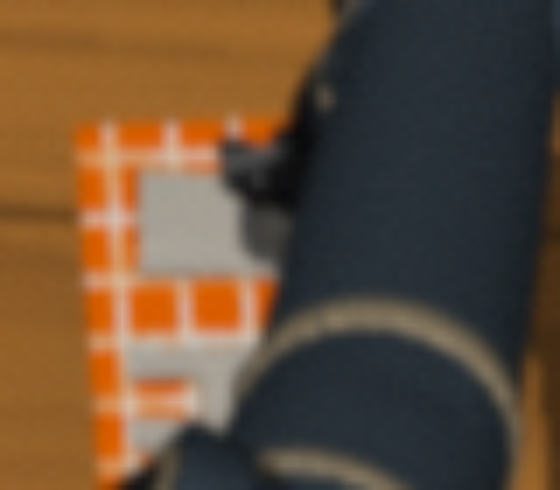

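Emit:
apply_moves --targets '[[[0,0,0],[0,0,0]],[[0,0,0],[0,0,0]],[[0,0,0],[0,0,0]],[[0.0,0,0.012],[0,0,0]],[[0.0,0,0.025],[0,0,0]]]' --hand 1

```text
t: 3.8
eef_pos: [0.5739, -0.3375, -0.0048]
tool_rot: [[0.174, -0.985, 0.002], [-0.985, -0.174, -0.003], [0.003, -0.001, -1.0]]
wrist_force: [-0.7, 0.3, -0.6]
opening: 0.0856
```

```bash
python3 -c "
from h import *
st();q,e=cap('side');st();cv2.imwrite('pics/z8.png',cv2.cvtColor(cv2.resize(q[190:290,240:340],None,fx=6,fy=6),cv2.COLOR_RGB2BGR))
V=cloud('side',e)
for v in range(258,285,3): print(v,[np.round(V[v,u],3).tolist() for u in (277,280,282,284,286)])
"
```

```text
t 3.8 p [ 0.5739 -0.3375 -0.0048] yaw -80.0 tilt z [ 0.002 -0.003 -1.   ] F [-0.7  0.3 -0.6] op 0.0856 j [ 32.  38.  -7.  98.   7.  44. -59.]
t 3.85 p [ 0.5725 -0.3367 -0.007 ] yaw -79.9 tilt z [-0.001 -0.001 -1.   ] F [-0.7  0.1 -1.3] op 0.0855 j [ 32.  38.  -7.  98.   7.  44. -59.]
258 [[0.584, -0.408, 0.12], [0.591, -0.405, 0.121], [0.598, -0.405, 0.125], [0.513, -0.284, 0.0], [0.591, -0.379, 0.102]]
261 [[0.576, -0.399, 0.1], [0.58, -0.392, 0.096], [0.597, -0.405, 0.113], [0.592, -0.39, 0.1], [0.596, -0.386, 0.099]]
264 [[0.582, -0.408, 0.099], [0.588, -0.402, 0.097], [0.598, -0.407, 0.105], [0.593, -0.391, 0.091], [0.596, -0.387, 0.09]]
267 [[0.582, -0.409, 0.089], [0.594, -0.411, 0.096], [0.601, -0.412, 0.1], [0.59, -0.389, 0.078], [0.593, -0.384, 0.075]]
270 [[0.529, -0.342, 0.004], [0.579, -0.393, 0.065], [0.586, -0.393, 0.068], [0.589, -0.388, 0.066], [0.593, -0.384, 0.065]]
273 [[0.538, -0.354, 0.006], [0.579, -0.394, 0.055], [0.583, -0.39, 0.054], [0.59, -0.391, 0.058], [0.593, -0.386, 0.055]]
276 [[0.546, -0.366, 0.008], [0.554, -0.363, 0.009], [0.559, -0.36, 0.009], [0.566, -0.36, 0.012], [0.572, -0.358, 0.013]]
279 [[0.555, -0.378, 0.009], [0.561, -0.372, 0.008], [0.565, -0.369, 0.007], [nan, nan, nan], [0.576, -0.364, 0.008]]
282 [[0.564, -0.391, 0.013], [0.565, -0.379, 0.004], [0.569, -0.375, 0.003], [0.573, -0.371, 0.001], [0.582, -0.373, 0.007]]
```

View pics/z8.png

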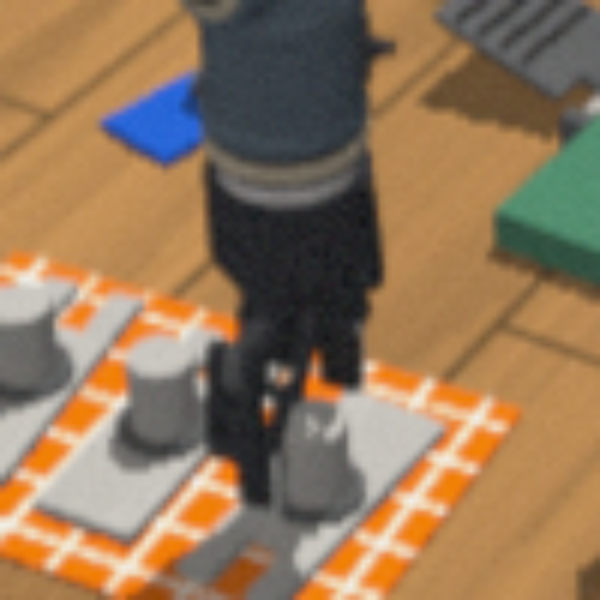

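```bash
python3 -c "
from h import *
go([.577,-.335,-.024],-80)"
```

```text
shift [-0.001 -0.005  0.017] turn [ 0.1 -0.1  0.1]
```

Emit:
apply_moves --targets '[[[-0.001,-0.004,0.008],[0,0,0]],[[-0.001,-0.005,0.017],[0,0,0]],[[-0.001,-0.005,0.017],[0,0,0]]]'

```text
t: 4.22
eef_pos: [0.5767, -0.3344, -0.0251]
tool_rot: [[0.175, -0.985, -0.003], [-0.985, -0.175, -0.001], [-0.0, 0.003, -1.0]]
wrist_force: [-0.4, 0.2, -0.7]
opening: 0.0856
```

Emit:
apply_moves --targets '[[[0,0,0],[0,0,0]],[[0,0,0],[0,0,0]],[[0,0,0],[0,0,0]],[[0,0,0],[0,0,0]],[[0,0,0],[0,0,0]]]' --hand 0 --grip_force 70

```text
t: 4.85
eef_pos: [0.5772, -0.3335, -0.0244]
tool_rot: [[0.175, -0.984, -0.003], [-0.984, -0.175, 0.0], [-0.001, 0.002, -1.0]]
wrist_force: [-1.2, 3.6, 5.2]
opening: 0.0326
```

```bash
python3 -c "
from h import *
q,e=cap('side');st();cv2.imwrite('pics/z9.png',cv2.cvtColor(cv2.resize(q[190:290,240:340],None,fx=6,fy=6),cv2.COLOR_RGB2BGR))
"
```

```text
t 4.9 p [ 0.5772 -0.3335 -0.0244] yaw -79.9 tilt z [-0.002  0.    -1.   ] F [-1.6  3.5  5.8] op 0.0322 j [ 31.  40.  -7.  98.   7.  43. -59.]
```

View pics/z9.png

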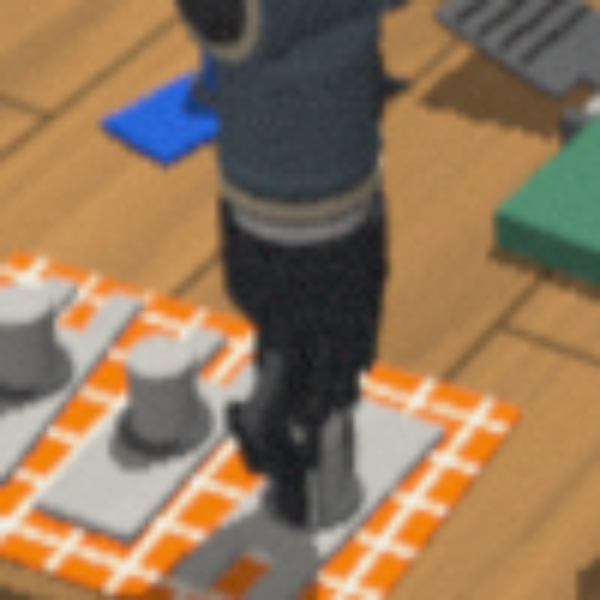

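Emit:
apply_moves --targets '[[[0,0,-0.03],[0,0,0]],[[0,0,-0.07],[0,0,0]],[[0,0,-0.1],[0,0,0]],[[0,0,-0.1],[0,0,0]]]'

```text
t: 5.4
eef_pos: [0.5786, -0.3349, 0.0773]
tool_rot: [[0.175, -0.985, 0.001], [-0.985, -0.175, -0.002], [0.003, -0.001, -1.0]]
wrist_force: [0.7, -0.3, -4.5]
opening: 0.0324
```

```bash
python3 -c "
from h import *
st();go([.5955,.102,.0755],7)
q,e=cap('side','s10')"
```

```text
t 5.4 p [ 0.5786 -0.3349  0.0773] yaw -79.9 tilt z [ 0.001 -0.002 -1.   ] F [ 0.7 -0.3 -4.5] op 0.0324 j [ 32.  33.  -8.  95.   6.  52. -58.]
shift [-0.427 -0.093  0.001] turn [  0.1  -0.2 -86.9]
```

View pics/s10.png

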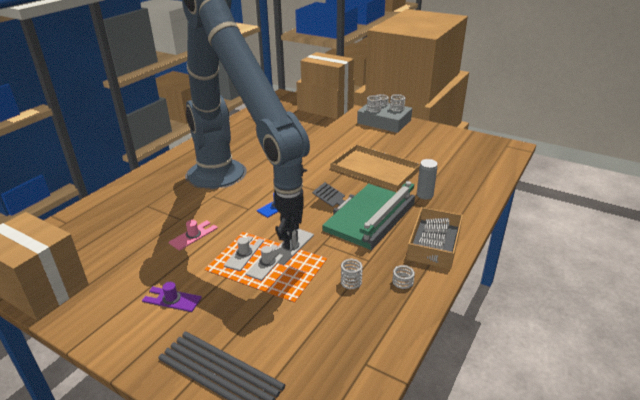

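Emit:
apply_moves --targets '[[[-0.06,-0.013,0],[0,0,-10]],[[-0.12,-0.026,0],[0,0,-20]],[[-0.18,-0.039,0],[0,0,-30]],[[-0.24,-0.052,0],[0,0,-40]],[[-0.3,-0.065,0],[0,0,-50]]]'

```text
t: 6.08
eef_pos: [0.5867, -0.0258, 0.0725]
tool_rot: [[0.869, -0.494, -0.006], [-0.494, -0.869, -0.0], [-0.005, 0.003, -1.0]]
wrist_force: [0.0, 0.2, -4.3]
opening: 0.0325
```

```bash
python3 -c "
from h import *
st();go([.595,.102,.0755],7)"
```

```text
t 6.08 p [ 0.5867 -0.0258  0.0725] yaw -29.6 tilt z [-0.006 -0.    -1.   ] F [ 0.   0.2 -4.3] op 0.0325 j [ 16.  29. -23. 106.  14.  49. -44.]
shift [-0.056 -0.115 -0.003] turn [  0.1   0.4 -36.6]
```

Emit:
apply_moves --targets '[[[-0.025,-0.05,-0.003],[0,0,-10]],[[-0.05,-0.1,-0.003],[0,0,-20]],[[-0.056,-0.115,-0.003],[0,0,-30]],[[-0.056,-0.115,-0.003],[0,0,-36.6]],[[-0.056,-0.115,-0.003],[0,0,-36.6]]]'

```text
t: 6.7
eef_pos: [0.5932, 0.1012, 0.0728]
tool_rot: [[0.993, 0.121, -0.011], [0.121, -0.993, -0.001], [-0.011, -0.001, -1.0]]
wrist_force: [1.3, -0.6, -4.2]
opening: 0.0323
```

```bash
python3 -c "
from h import *
go([.595,.102,.003],7);q,e=cap('side');st();cv2.imwrite('pics/z11.png',cv2.cvtColor(cv2.resize(q[130:290,260:460],None,fx=4,fy=4,interpolation=cv2.INTER_CUBIC),cv2.COLOR_RGB2BGR))
p,e=cap('top');cv2.imwrite('pics/z12.png',cv2.cvtColor(cv2.resize(p[110:240,170:370],None,fx=4,fy=4,interpolation=cv2.INTER_CUBIC),cv2.COLOR_RGB2BGR))"
```

```text
shift [ 0.003 -0.001  0.07 ] turn [-0.   0.6 -0.1]
t 6.75 p [0.5936 0.1009 0.0733] yaw 6.8 tilt z [-0.01  -0.001 -1.   ] F [-0.4 -0.4 -4.3] op 0.0327 j [ 10.  32. -33. 103.  21.  52. -25.]
```

View pics/z11.png

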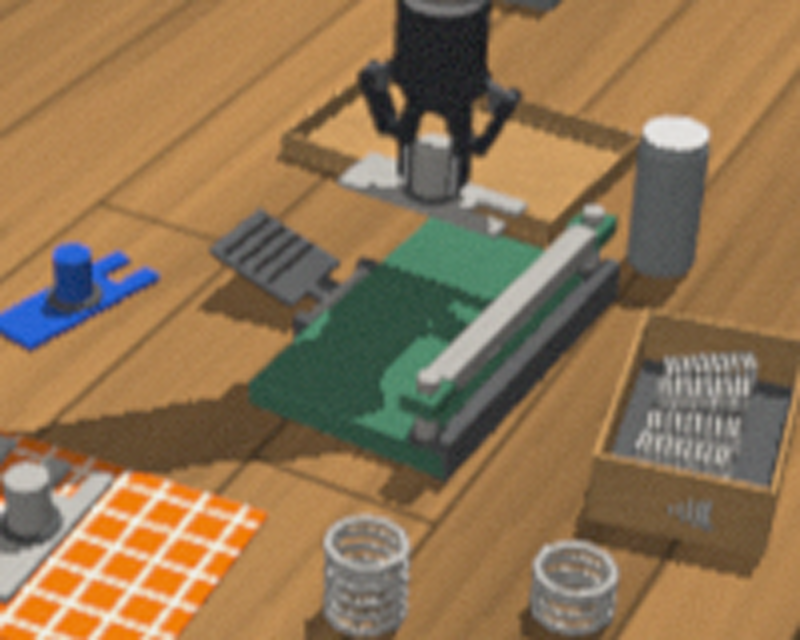

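View pics/z12.png

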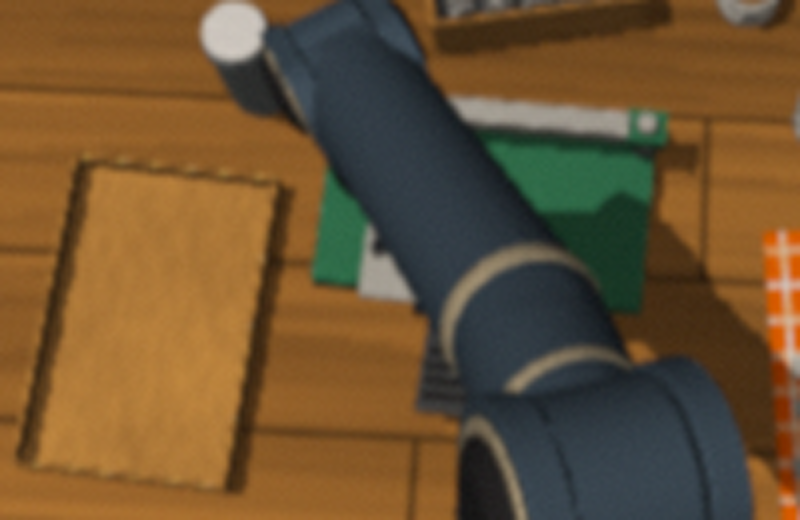

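```bash
python3 -c "
from h import *
go([.595,.103,.003],7);go([.639,.101,.003],7)"
```

```text
shift [ 0.002 -0.002  0.071] turn [-0.   0.5 -0.2]
shift [0.045 0.005 0.07 ] turn [-0.   0.5 -0.2]
```

Emit:
apply_moves --targets '[[[0.002,-0.002,0.035],[0,0.5,0]],[[0.002,-0.002,0.065],[0,0.5,0]],[[0.002,-0.002,0.07],[0,0.5,0]],[[0.002,-0.002,0.07],[0,0.5,0]]]'

```text
t: 7.3
eef_pos: [0.5953, 0.1029, 0.0039]
tool_rot: [[0.993, 0.118, -0.0], [0.118, -0.993, 0.0], [-0.0, -0.0, -1.0]]
wrist_force: [0.8, 0.1, -4.2]
opening: 0.0325
```

```bash
python3 -c "
from h import *
q,e=cap('side');st();cv2.imwrite('pics/z13.png',cv2.cvtColor(cv2.resize(q[130:290,260:460],None,fx=4,fy=4,interpolation=cv2.INTER_CUBIC),cv2.COLOR_RGB2BGR))
go([.639,.101,.003],7)"
```

```text
t 7.35 p [0.5959 0.1032 0.0046] yaw 6.8 tilt z [ 0.001  0.001 -1.   ] F [-0.1  0.6 -3.2] op 0.0324 j [  8.  37. -30. 105.  25.  44. -28.]
shift [0.043 0.007 0.002] turn [-0.  -0.1 -0.2]
```

View pics/z13.png

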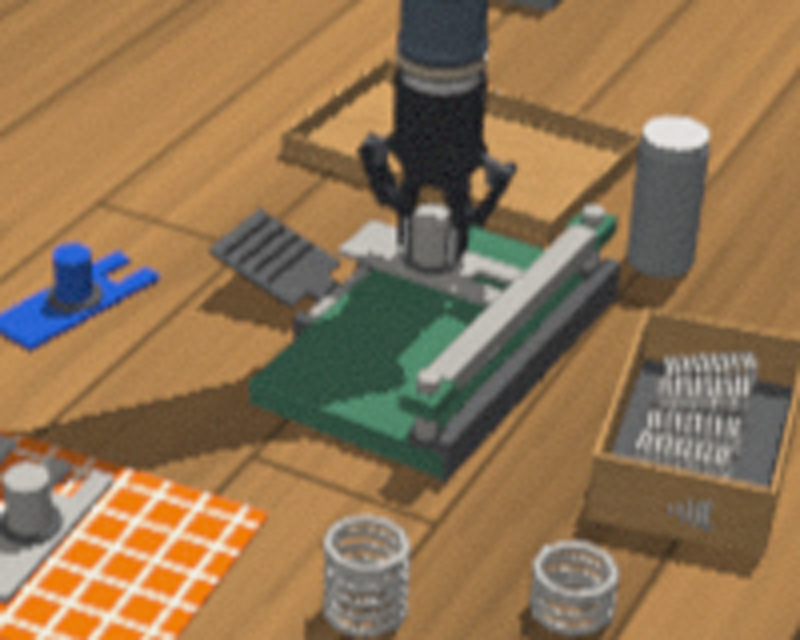

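Emit:
apply_moves --targets '[[[0.015,0.002,0.001],[0,0,0]],[[0.03,0.005,0.001],[0,0,0]],[[0.043,0.007,0.001],[0,0,0]],[[0.043,0.007,0.001],[0,0,0]]]'

```text
t: 7.85
eef_pos: [0.6407, 0.1011, 0.0036]
tool_rot: [[0.993, 0.117, 0.002], [0.117, -0.993, 0.001], [0.002, -0.001, -1.0]]
wrist_force: [0.2, 0.1, -4.6]
opening: 0.0325
```

```bash
python3 -c "
from h import *
q,e=cap('side');st();cv2.imwrite('pics/z14.png',cv2.cvtColor(cv2.resize(q[130:290,260:460],None,fx=4,fy=4,interpolation=cv2.INTER_CUBIC),cv2.COLOR_RGB2BGR))
go([.639,.101,-.002],7)"
```

```text
t 7.9 p [0.6398 0.1013 0.0035] yaw 6.8 tilt z [ 0.001  0.001 -1.   ] F [ 0.9  0.5 -5.3] op 0.0324 j [  8.  40. -29.  99.  25.  47. -26.]
shift [-0.001  0.     0.005] turn [-0.  -0.1 -0.2]
```

View pics/z14.png

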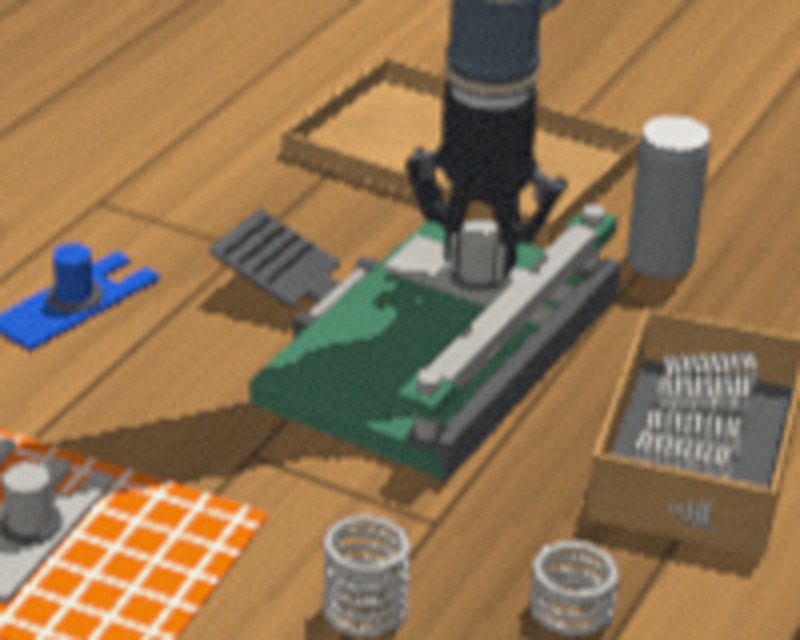

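Emit:
apply_moves --targets '[[[0,0,0.003],[0,0,0]],[[0,0,0.006],[0,0,0]],[[0,0,0.006],[0,0,0]]]'

```text
t: 8.28
eef_pos: [0.6394, 0.1014, -0.0023]
tool_rot: [[0.993, 0.118, 0.001], [0.118, -0.993, 0.0], [0.001, -0.0, -1.0]]
wrist_force: [-1.3, 0.4, 1.0]
opening: 0.0328
```

Emit:
apply_moves --targets '[[[0.003,0,0],[0,0,0]],[[0.005,0,0],[0,0,0]],[[0.005,0,0],[0,0,0]]]'

```text
t: 8.65
eef_pos: [0.6424, 0.1018, -0.0023]
tool_rot: [[0.993, 0.119, -0.003], [0.119, -0.993, -0.001], [-0.003, 0.001, -1.0]]
wrist_force: [-7.4, -1.3, 3.2]
opening: 0.0326
```

Emit:
apply_moves --targets '[[[0,0,0],[0,0,0]],[[0,0,0],[0,0,0]],[[0,0,-0.04],[0,0,0]],[[0,0,-0.1],[0,0,0]],[[0,0,-0.1],[0,0,0]]]' --hand 0.6

```text
t: 9.28
eef_pos: [0.6473, 0.1037, 0.1038]
tool_rot: [[0.993, 0.118, 0.009], [0.118, -0.993, 0.002], [0.009, -0.001, -1.0]]
wrist_force: [0.9, 0.7, -0.4]
opening: 0.051
```

```bash
python3 -c "
from h import *
st();go([.4847,-.3315,.06],10)"
```

```text
t 9.28 p [0.6473 0.1037 0.1038] yaw 6.8 tilt z [ 0.009  0.002 -1.   ] F [ 0.9  0.7 -0.4] op 0.051 j [ 10.  34. -33.  95.  21.  57. -23.]
shift [-0.213  0.413  0.041] turn [-0.  -0.5 -3.2]
```

Emit:
apply_moves --targets '[[[-0.025,0.05,0.0],[0,0,-3]],[[-0.05,0.1,0.0],[0,0,-6]],[[-0.08,0.155,0.0],[0,0,-9]],[[-0.11,0.21,0],[0,0,-12]],[[-0.135,0.265,0],[0,0,-18]]]'

```text
t: 9.9
eef_pos: [0.5437, -0.1774, 0.102]
tool_rot: [[0.906, 0.422, 0.009], [0.422, -0.906, 0.002], [0.009, 0.002, -1.0]]
wrist_force: [1.1, -0.2, 1.0]
opening: 0.0513
```

```bash
python3 -c "
from h import *
st();go([.4847,-.3315,.06],25)"
```

```text
t 9.9 p [ 0.5437 -0.1774  0.102 ] yaw 25.0 tilt z [ 0.009  0.002 -1.   ] F [ 1.1 -0.2  1. ] op 0.0513 j [ 42.  27. -37. 106.  20.  52.  21.]
shift [-0.119  0.115  0.041] turn [ 0.1 -0.5 -0. ]
```

Emit:
apply_moves --targets '[[[-0.04,0.04,0.01],[0,-0.5,0]],[[-0.08,0.08,0.02],[0,-0.5,0]],[[-0.119,0.115,0.03],[0,-0.5,0]],[[-0.119,0.115,0.041],[0,-0.5,0]],[[-0.119,0.115,0.041],[0,-0.5,0]]]' --hand 0.85

```text
t: 10.52
eef_pos: [0.4844, -0.331, 0.059]
tool_rot: [[0.906, 0.422, 0.0], [0.422, -0.906, -0.0], [0.0, 0.0, -1.0]]
wrist_force: [-0.1, -0.1, 0.6]
opening: 0.0723
```

```bash
python3 -c "
from h import *
q,e=cap('side');st();cv2.imwrite('pics/z15.png',cv2.cvtColor(cv2.resize(q[170:310,200:400],None,fx=4,fy=4,interpolation=cv2.INTER_CUBIC),cv2.COLOR_RGB2BGR))
p,e=cap('top');cv2.imwrite('pics/z16.png',cv2.cvtColor(cv2.resize(p[110:260,240:430],None,fx=4,fy=4,interpolation=cv2.INTER_CUBIC),cv2.COLOR_RGB2BGR))
print(plates(p,e,(240,345,142,200),.025))
V=cloud('side',cap('side')[1])
go([.4847,-.3315,-.024],25)"
```

```text
t 10.57 p [ 0.4854 -0.3303  0.0598] yaw 25.1 tilt z [ 0.001 -0.001 -1.   ] F [-0.   1.   0.5] op 0.0727 j [ 55.  32. -34. 106.  23.  49.  35.]
[(array([ 0.68786841, -0.05322609,  0.076     ]), np.int32(64)), (array([0.64050719, 0.09678584, 0.076     ]), np.int32(76))]
shift [-0.002  0.     0.085] turn [ 0.2 -0.1  0.2]
```

View pics/z15.png

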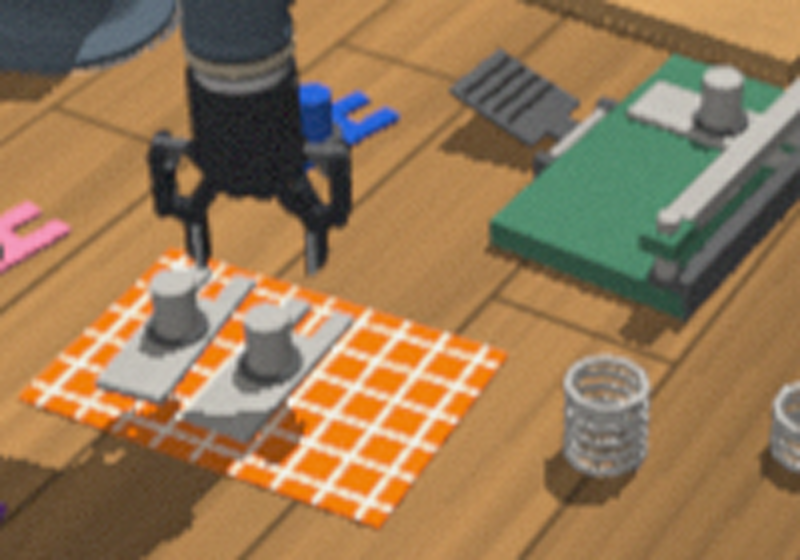

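View pics/z16.png

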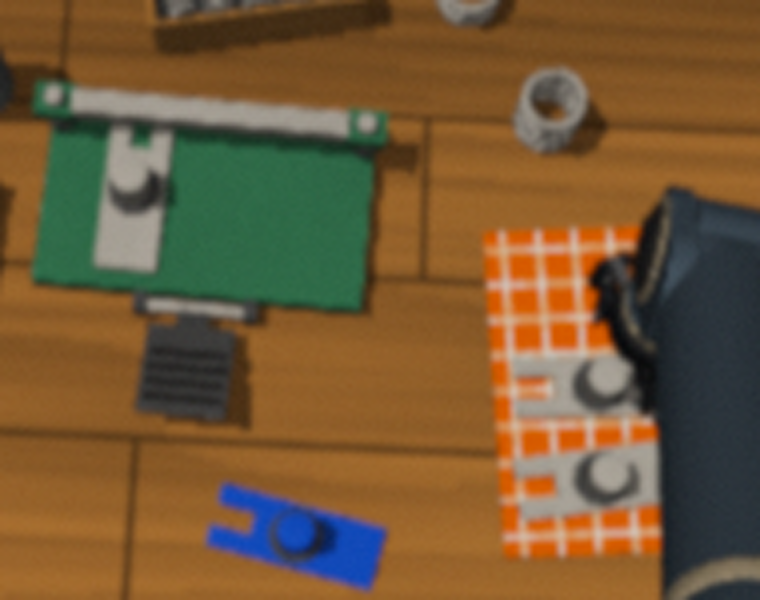

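Emit:
apply_moves --targets '[[[0,0,0.04],[0,0,0]],[[0,0,0.08],[0,0,0]],[[0,0,0.084],[0,0,0]],[[0,0,0.084],[0,0,0]]]'

```text
t: 11.18
eef_pos: [0.4877, -0.3298, -0.0223]
tool_rot: [[0.905, 0.426, 0.004], [0.426, -0.905, -0.002], [0.003, 0.004, -1.0]]
wrist_force: [-0.1, 0.5, -0.3]
opening: 0.0726
```

Emit:
apply_moves --targets '[[[0,0,0],[0,0,0]],[[0,0,0],[0,0,0]],[[0,0,0],[0,0,0]],[[0,0,0],[0,0,0]],[[0,0,0],[0,0,0]]]' --hand 0

```text
t: 11.8
eef_pos: [0.4874, -0.3311, -0.0206]
tool_rot: [[0.905, 0.426, 0.004], [0.426, -0.905, -0.005], [0.001, 0.006, -1.0]]
wrist_force: [-3.2, -0.6, 7.7]
opening: 0.0329
```

```bash
python3 -c "
from h import *
q,e=cap('side');st();cv2.imwrite('pics/z17.png',cv2.cvtColor(cv2.resize(q[170:310,200:400],None,fx=4,fy=4,interpolation=cv2.INTER_CUBIC),cv2.COLOR_RGB2BGR))"
```

```text
t 11.85 p [ 0.4874 -0.3311 -0.0206] yaw 25.2 tilt z [ 0.004 -0.005 -1.   ] F [-3.5  0.5  7.3] op 0.0322 j [ 52.  38. -30. 108.  28.  41.  31.]
```

View pics/z17.png

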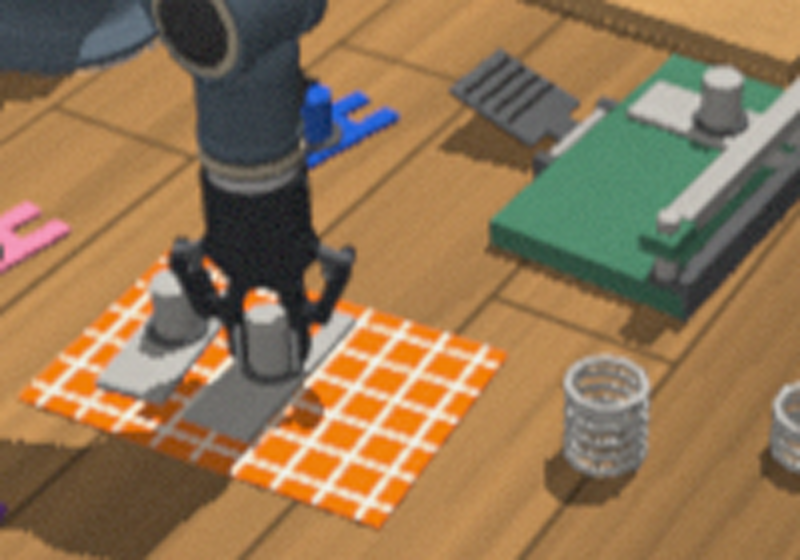

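Emit:
apply_moves --targets '[[[0,0,-0.03],[0,0,0]],[[0,0,-0.07],[0,0,0]],[[0,0,-0.1],[0,0,0]],[[0,0,-0.1],[0,0,0]]]'

```text
t: 12.35
eef_pos: [0.4881, -0.3314, 0.0813]
tool_rot: [[0.905, 0.425, 0.007], [0.425, -0.905, -0.007], [0.003, 0.01, -1.0]]
wrist_force: [0.6, -1.5, -5.2]
opening: 0.0324
```

```bash
python3 -c "
from h import *
st();go([.592,.035,.08],-70)"
```

```text
t 12.35 p [ 0.4881 -0.3314  0.0813] yaw 25.2 tilt z [ 0.007 -0.007 -1.   ] F [ 0.6 -1.5 -5.2] op 0.0324 j [ 56.  30. -35. 105.  22.  51.  36.]
shift [ 0.25  -0.287 -0.001] turn [ 0.3 -0.6 95.2]
```

Emit:
apply_moves --targets '[[[0.035,-0.04,0],[0,0,10]],[[0.07,-0.08,0],[0,0,20]],[[0.105,-0.12,0],[0,0,30]],[[0.14,-0.16,0],[0,0,40]],[[0.175,-0.2,0],[0,0,50]]]'

```text
t: 12.98
eef_pos: [0.56, -0.0745, 0.0777]
tool_rot: [[0.905, -0.425, 0.003], [-0.425, -0.905, -0.007], [0.006, 0.005, -1.0]]
wrist_force: [0.8, 0.6, -5.2]
opening: 0.0329
```

```bash
python3 -c "
from h import *
st();go([.592,.035,.08],-70)"
```

```text
t 12.97 p [ 0.56   -0.0745  0.0777] yaw -25.2 tilt z [ 0.003 -0.007 -1.   ] F [ 0.8  0.6 -5.2] op 0.0329 j [ 22.  26. -25. 109.  15.  48. -36.]
shift [-0.018 -0.113 -0.003] turn [ 0.1 -0.4 44.8]
```

Emit:
apply_moves --targets '[[[-0.005,-0.03,-0.003],[0,0,10]],[[-0.009,-0.06,-0.003],[0,0,20]],[[-0.013,-0.09,-0.003],[0,0,30]],[[-0.018,-0.113,-0.003],[0,0,40]],[[-0.018,-0.113,-0.003],[0,0,44.8]]]'

```text
t: 13.6
eef_pos: [0.5901, 0.0388, 0.0776]
tool_rot: [[0.344, -0.939, -0.0], [-0.939, -0.344, -0.006], [0.005, 0.002, -1.0]]
wrist_force: [-0.9, -0.4, -5.5]
opening: 0.0326
```

```bash
python3 -c "
from h import *
q,e=cap('side');st();cv2.imwrite('pics/z18.png',cv2.cvtColor(cv2.resize(q[130:290,260:460],None,fx=4,fy=4,interpolation=cv2.INTER_CUBIC),cv2.COLOR_RGB2BGR))
go([.592,.035,.007],-70)"
```

```text
t 13.65 p [0.5898 0.0369 0.0775] yaw -70.1 tilt z [-0.001 -0.007 -1.   ] F [-0.   0.  -5.7] op 0.0328 j [  3.  27. -15. 105.  10.  49. -86.]
shift [ 0.002 -0.002  0.07 ] turn [ 0.2 -0.4 -0.1]
```

View pics/z18.png

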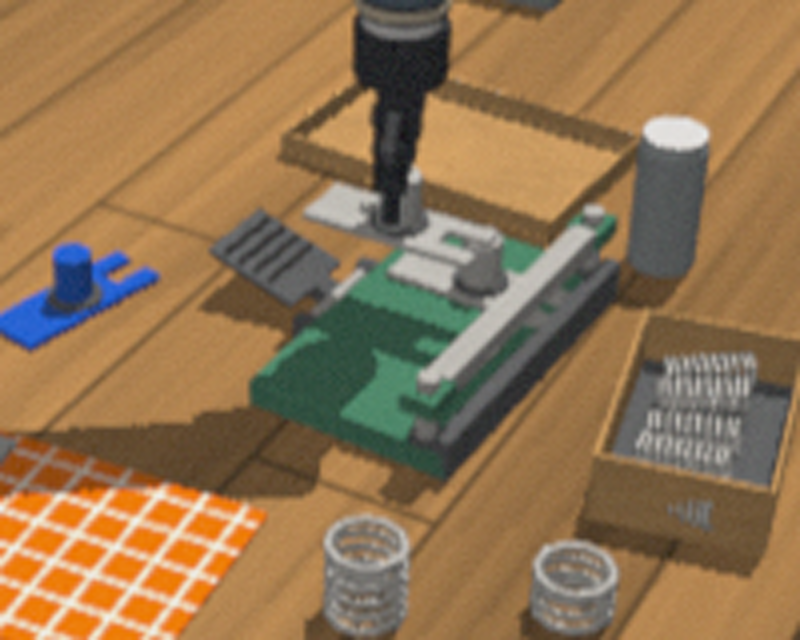

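Emit:
apply_moves --targets '[[[0.002,-0.002,0.035],[0,-0.4,0]],[[0.002,-0.002,0.065],[0,-0.4,0]],[[0.002,-0.002,0.07],[0,-0.4,0]],[[0.002,-0.002,0.07],[0,-0.4,0]]]'

```text
t: 14.15
eef_pos: [0.592, 0.035, 0.007]
tool_rot: [[0.341, -0.94, -0.004], [-0.94, -0.341, -0.001], [-0.001, 0.004, -1.0]]
wrist_force: [0.2, 0.1, -5.1]
opening: 0.0323
```

```bash
python3 -c "
from h import *
q,e=cap('side');st();cv2.imwrite('pics/z19.png',cv2.cvtColor(cv2.resize(q[130:290,260:460],None,fx=4,fy=4,interpolation=cv2.INTER_CUBIC),cv2.COLOR_RGB2BGR))
go([.636,.033,.007],-70)"
```

```text
t 14.2 p [0.5929 0.0353 0.0079] yaw -70.0 tilt z [-0.002 -0.001 -1.   ] F [-0.3  0.3 -5. ] op 0.0324 j [  3.  33. -14. 107.  11.  41. -88.]
shift [ 0.017 -0.04   0.001] turn [ 0.1  0.  -0. ]
```

View pics/z19.png

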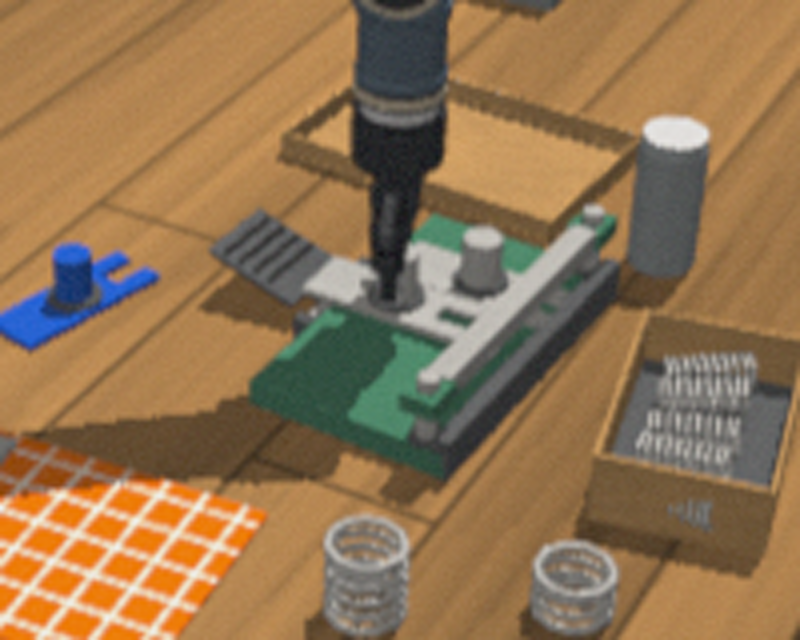

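Emit:
apply_moves --targets '[[[0.006,-0.014,0.001],[0,0,0]],[[0.012,-0.028,0.001],[0,0,0]],[[0.017,-0.04,0.001],[0,0,0]],[[0.017,-0.04,0.001],[0,0,0]]]'

```text
t: 14.7
eef_pos: [0.6351, 0.0331, 0.0064]
tool_rot: [[0.341, -0.94, -0.007], [-0.94, -0.341, -0.001], [-0.002, 0.007, -1.0]]
wrist_force: [-4.4, 0.4, -2.2]
opening: 0.0323
```

Emit:
apply_moves --targets '[[[0,0,0.003],[0,0,0]],[[0,0,0.006],[0,0,0]],[[0.001,-0.004,0.006],[0,0,0]],[[0.002,-0.006,0.006],[0,0,0]],[[0.002,-0.006,0.006],[0,0,0]]]'

```text
t: 15.32
eef_pos: [0.6345, 0.0333, 0.0015]
tool_rot: [[0.34, -0.94, -0.021], [-0.94, -0.34, -0.003], [-0.005, 0.021, -1.0]]
wrist_force: [-20.7, 0.0, 17.6]
opening: 0.0326
```

Emit:
apply_moves --targets '[[[0,0,0],[0,0,0]],[[0,0,0],[0,0,0]],[[0,0,0],[0,0,0]],[[0,0,-0.04],[0,0,0]],[[0,0,-0.1],[0,0,0]]]' --hand 0.55

```text
t: 15.95
eef_pos: [0.6358, 0.0333, 0.1007]
tool_rot: [[0.34, -0.94, -0.025], [-0.94, -0.34, -0.003], [-0.006, 0.024, -1.0]]
wrist_force: [1.4, -1.3, 0.2]
opening: 0.0466
```

```bash
python3 -c "
from h import *
st();go([.60,-.05,.1],-40); go([.4024,-.333,.07],15)"
```

```text
t 15.95 p [0.6358 0.0333 0.1007] yaw -70.1 tilt z [-0.025 -0.003 -1.   ] F [ 1.4 -1.3  0.2] op 0.0466 j [  4.  30. -15.  97.   9.  56. -85.]
shift [0.066 0.062 0.002] turn [  1.3   0.7 -30.1]
shift [0.265 0.343 0.038] turn [  0.9   1.3 -85.1]
```

Emit:
apply_moves --targets '[[[0.027,0.035,0],[0.2,0.2,-10]],[[0.054,0.07,0],[0.4,0.4,-20]],[[0.08,0.105,0],[0.6,0.6,-30]],[[0.107,0.14,0],[0.7,0.8,-40]],[[0.134,0.175,0],[0.9,1,-50]]]'

```text
t: 16.58
eef_pos: [0.5169, -0.1538, 0.1044]
tool_rot: [[0.941, -0.339, -0.0], [-0.339, -0.941, -0.005], [0.001, 0.004, -1.0]]
wrist_force: [-0.1, -0.9, 0.1]
opening: 0.0469
```

```bash
python3 -c "
from h import *
st();go([.4024,-.333,.07],28)"
```

```text
t 16.57 p [ 0.5169 -0.1538  0.1044] yaw -19.8 tilt z [-0.    -0.005 -1.   ] F [-0.1 -0.9  0.1] op 0.0469 j [ 33.  22. -26. 111.  13.  50. -20.]
shift [-0.047  0.207  0.035] turn [  0.3   0.  -47.8]
```

Emit:
apply_moves --targets '[[[-0.01,0.045,0],[0,0,-10]],[[-0.02,0.09,0.01],[0,0,-20]],[[-0.03,0.135,0.02],[0,0,-30]],[[-0.042,0.18,0.03],[0,0,-40]],[[-0.047,0.207,0.035],[0,0,-48]]]' --hand 0.85

```text
t: 17.2
eef_pos: [0.4009, -0.3355, 0.0699]
tool_rot: [[0.881, 0.474, -0.001], [0.474, -0.881, -0.005], [-0.003, 0.004, -1.0]]
wrist_force: [0.6, -0.3, 0.4]
opening: 0.0725
```

```bash
python3 -c "
from h import *
q,e=cap('side');st();cv2.imwrite('pics/z20.png',cv2.cvtColor(cv2.resize(q[170:310,200:400],None,fx=4,fy=4,interpolation=cv2.INTER_CUBIC),cv2.COLOR_RGB2BGR))
p,e=cap('top');cv2.imwrite('pics/z21.png',cv2.cvtColor(cv2.resize(p[110:260,240:430],None,fx=4,fy=4,interpolation=cv2.INTER_CUBIC),cv2.COLOR_RGB2BGR))
print(plates(p,e,(240,345,142,200),.025))
go([.4024,-.333,-.015],28)"
```

```text
t 17.25 p [ 0.3987 -0.3387  0.0692] yaw 28.2 tilt z [-0.003 -0.006 -1.   ] F [-1.8 -3.1 -0.9] op 0.0726 j [ 62.  25. -33. 114.  19.  46.  46.]
[(array([ 0.68786841, -0.05322609,  0.076     ]), np.int32(64)), (array([0.64049864, 0.09697107, 0.076     ]), np.int32(76)), (array([0.63691199, 0.03268597, 0.076     ]), np.int32(72))]
shift [ 0.004 -0.002  0.085] turn [ 0.2  0.2 -0.2]
```

View pics/z20.png

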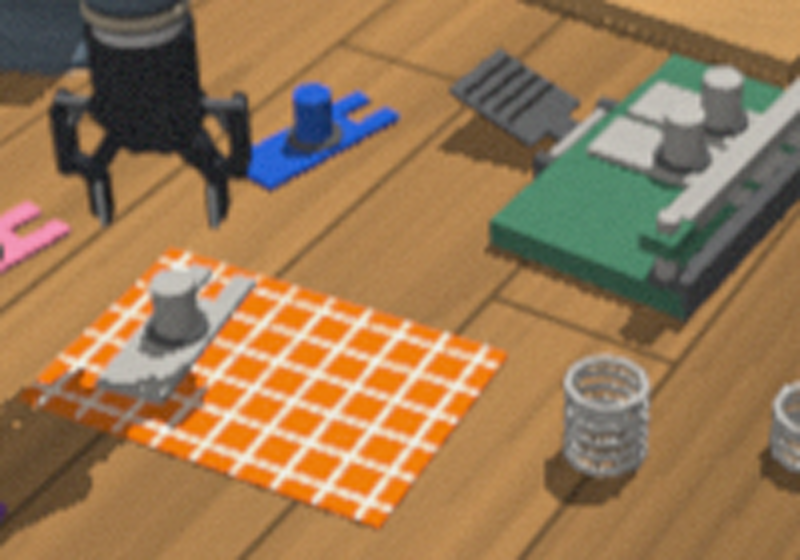

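View pics/z21.png

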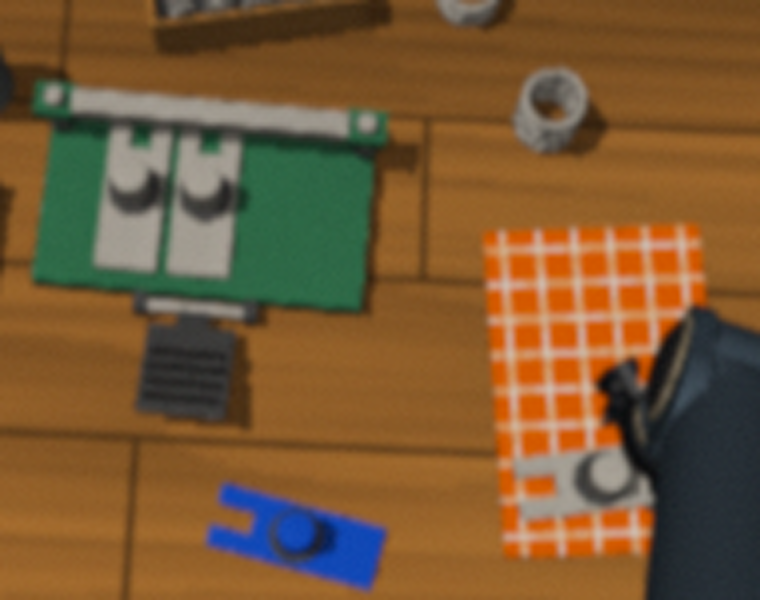

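Emit:
apply_moves --targets '[[[0.005,-0.002,0.04],[0,0,0]],[[0.005,-0.002,0.08],[0,0,0]],[[0.005,-0.002,0.085],[0,0,0]],[[0.005,-0.002,0.085],[0,0,0]]]'

```text
t: 17.8
eef_pos: [0.405, -0.3325, -0.0147]
tool_rot: [[0.884, 0.467, -0.0], [0.467, -0.884, -0.005], [-0.003, 0.005, -1.0]]
wrist_force: [0.4, 0.0, 0.9]
opening: 0.0725
```

Emit:
apply_moves --targets '[[[0,0,0],[0,0,0]],[[0,0,0],[0,0,0]],[[0,0,0],[0,0,0]],[[0,0,0],[0,0,0]],[[0,0,0],[0,0,0]]]' --hand 0

```text
t: 18.42
eef_pos: [0.4045, -0.3338, -0.0131]
tool_rot: [[0.885, 0.466, -0.001], [0.466, -0.885, -0.008], [-0.004, 0.007, -1.0]]
wrist_force: [-4.0, -0.5, 9.8]
opening: 0.0318
```

Emit:
apply_moves --targets '[[[0,0,-0.03],[0,0,0]],[[0,0,-0.07],[0,0,0]],[[0,0,-0.095],[0,0,0]],[[0,0,-0.095],[0,0,0]]]'

```text
t: 18.92
eef_pos: [0.4056, -0.3337, 0.0835]
tool_rot: [[0.885, 0.466, 0.003], [0.466, -0.885, -0.01], [-0.003, 0.01, -1.0]]
wrist_force: [-0.3, 0.3, -4.7]
opening: 0.0324
```

```bash
python3 -c "
from h import *
q,e=cap('side');st();cv2.imwrite('pics/z22.png',cv2.cvtColor(cv2.resize(q[170:310,200:400],None,fx=4,fy=4,interpolation=cv2.INTER_CUBIC),cv2.COLOR_RGB2BGR))
go([.5885,-.033,.082],-75)"
```

```text
t 18.98 p [ 0.4044 -0.3331  0.082 ] yaw 27.8 tilt z [-0.    -0.009 -1.   ] F [ 0.6  0.7 -4.4] op 0.0323 j [ 61.  24. -34. 114.  19.  47.  45.]
shift [ 0.303 -0.18  -0.003] turn [  0.5  -0.2 102.8]
```

View pics/z22.png

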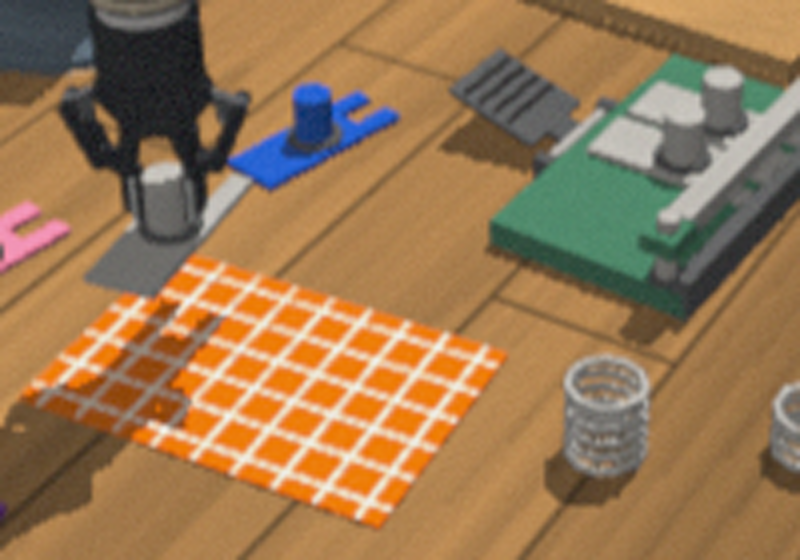

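Emit:
apply_moves --targets '[[[0.03,-0.018,-0.004],[0,0,10]],[[0.06,-0.036,-0.004],[0,0,20]],[[0.09,-0.054,-0.004],[0,0,30]],[[0.12,-0.072,-0.004],[0,0,40]],[[0.15,-0.09,-0.004],[0,0,50]]]'

```text
t: 19.6
eef_pos: [0.4941, -0.1823, 0.0826]
tool_rot: [[0.923, -0.384, -0.004], [-0.384, -0.923, -0.007], [-0.001, 0.008, -1.0]]
wrist_force: [0.5, 0.2, -4.5]
opening: 0.0323
```

```bash
python3 -c "
from h import *
st();go([.5885,-.034,.085],-75)"
```

```text
t 19.6 p [ 0.4941 -0.1823  0.0826] yaw -22.6 tilt z [-0.004 -0.007 -1.   ] F [ 0.5  0.2 -4.5] op 0.0323 j [ 35.  23. -24. 113.  13.  47. -20.]
shift [ 0.03  -0.173 -0.004] turn [ 0.5 -0.2 52.4]
```

Emit:
apply_moves --targets '[[[0.006,-0.035,-0.004],[0,0,10.5]],[[0.012,-0.07,-0.004],[0,0,21]],[[0.018,-0.105,-0.004],[0,0,31.5]],[[0.024,-0.14,-0.004],[0,0,42]],[[0.03,-0.173,-0.004],[0.5,-0.2,52.4]]]'

```text
t: 20.23
eef_pos: [0.5871, -0.0326, 0.0827]
tool_rot: [[0.254, -0.967, -0.004], [-0.967, -0.254, 0.001], [-0.002, 0.003, -1.0]]
wrist_force: [-0.1, 0.1, -2.9]
opening: 0.0321
```

```bash
python3 -c "
from h import *
q,e=cap('side');st();cv2.imwrite('pics/z23.png',cv2.cvtColor(cv2.resize(q[130:290,260:460],None,fx=4,fy=4,interpolation=cv2.INTER_CUBIC),cv2.COLOR_RGB2BGR))
go([.5885,-.034,.014],-75)"
```

```text
t 20.27 p [ 0.5901 -0.0268  0.0832] yaw -75.2 tilt z [ 0.001  0.005 -1.   ] F [ 3.7  4.9 -3. ] op 0.0324 j [  9.  27. -14. 105.   8.  49. -83.]
shift [0.007 0.004 0.069] turn [-0.1  0.3 -0.2]
```

View pics/z23.png

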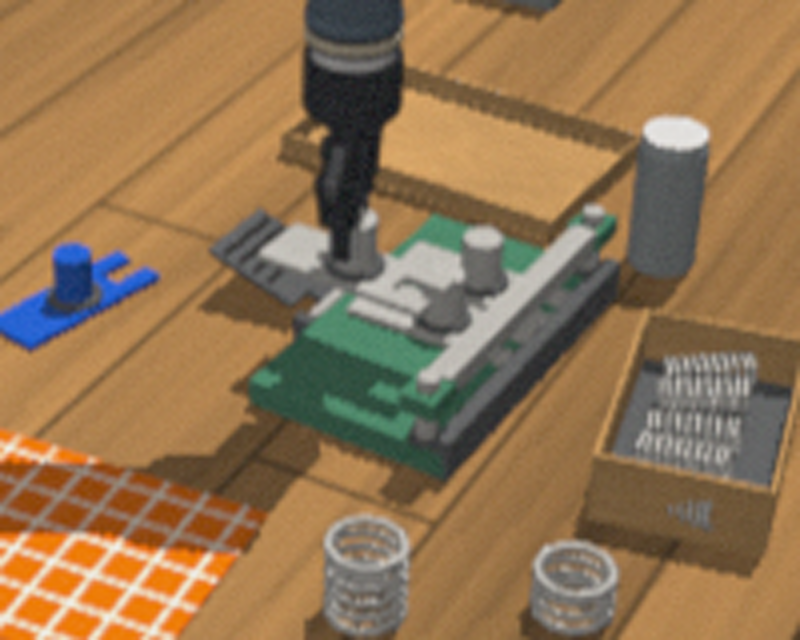

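Emit:
apply_moves --targets '[[[0.007,0.003,0.01],[0,0,0]],[[0.007,0.003,0.04],[0,0,0]],[[0.007,0.003,0.065],[0,0,0]],[[0.007,0.003,0.069],[0,0,0]],[[0.007,0.003,0.069],[0,0,0]]]'

```text
t: 20.9
eef_pos: [0.5884, -0.0349, 0.0135]
tool_rot: [[0.255, -0.967, -0.001], [-0.967, -0.255, 0.005], [-0.005, -0.0, -1.0]]
wrist_force: [0.5, 0.6, -2.5]
opening: 0.0324
```

```bash
python3 -c "
from h import *
q,e=cap('side');st();cv2.imwrite('pics/z24.png',cv2.cvtColor(cv2.resize(q[130:290,260:460],None,fx=4,fy=4,interpolation=cv2.INTER_CUBIC),cv2.COLOR_RGB2BGR))
go([.633,-.036,.014],-75)"
```

```text
t 20.95 p [ 0.5892 -0.0346  0.0143] yaw -75.2 tilt z [ 0.001  0.005 -1.   ] F [ 0.1  0.1 -4.7] op 0.0324 j [  9.  32. -12. 108.  10.  41. -84.]
shift [ 0.013 -0.042  0.   ] turn [-0.1  0.3 -0.2]
```

View pics/z24.png

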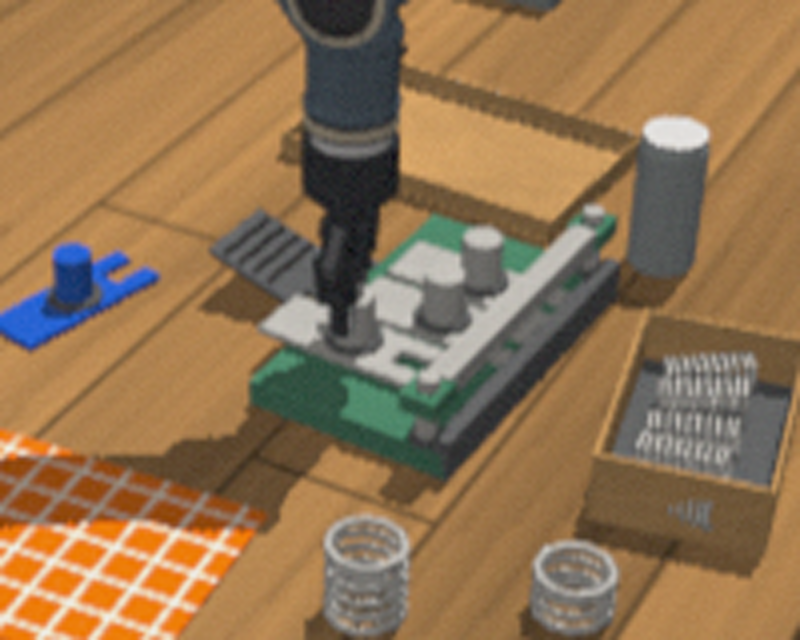

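Emit:
apply_moves --targets '[[[0.004,-0.014,0.0],[0,0,0]],[[0.008,-0.028,0.0],[0,0,0]],[[0.013,-0.042,0.0],[0,0,0]],[[0.013,-0.042,0.0],[0,0,0]]]'

```text
t: 21.45
eef_pos: [0.63, -0.0368, 0.0133]
tool_rot: [[0.255, -0.967, -0.008], [-0.967, -0.255, 0.004], [-0.006, 0.007, -1.0]]
wrist_force: [-7.9, -0.5, -1.1]
opening: 0.0319
```

Emit:
apply_moves --targets '[[[0,0,0.003],[0,0,0]],[[0,0,0.006],[0,0,0]],[[0.0005,-0.002,0.006],[0,0,0]],[[0.0005,-0.003,0.006],[0,0,0]]]'

```text
t: 21.95
eef_pos: [0.6296, -0.0368, 0.009]
tool_rot: [[0.256, -0.967, -0.016], [-0.967, -0.256, 0.003], [-0.007, 0.015, -1.0]]
wrist_force: [-16.9, -0.1, 16.6]
opening: 0.0324
```

```bash
python3 -c "
from h import *
q,e=cap('side');st();cv2.imwrite('pics/z25.png',cv2.cvtColor(cv2.resize(q[130:290,260:460],None,fx=4,fy=4,interpolation=cv2.INTER_CUBIC),cv2.COLOR_RGB2BGR))"
```

```text
t 22.0 p [ 0.6296 -0.0368  0.009 ] yaw -75.2 tilt z [-0.016  0.003 -1.   ] F [-15.2   0.5  15.3] op 0.0318 j [  8.  36. -12. 102.  10.  45. -84.]
```

View pics/z25.png

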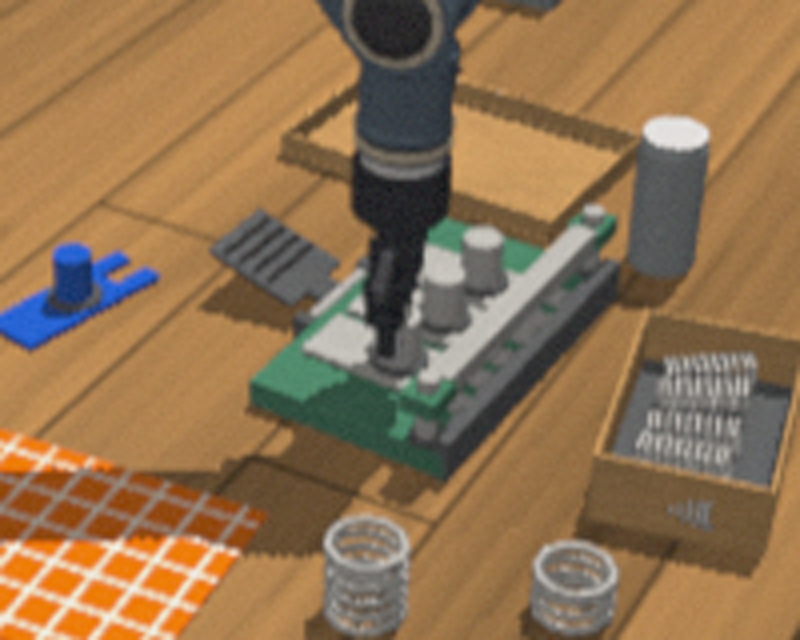

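Emit:
apply_moves --targets '[[[0,0,0],[0,0,0]],[[0,0,0],[0,0,0]],[[0,0,0],[0,0,0]],[[0,0,-0.04],[0,0,0]],[[0,0,-0.095],[0,0,0]]]' --hand 0.55

```text
t: 22.62
eef_pos: [0.6303, -0.0371, 0.1034]
tool_rot: [[0.256, -0.967, -0.02], [-0.967, -0.256, 0.003], [-0.008, 0.018, -1.0]]
wrist_force: [0.3, 0.2, -0.6]
opening: 0.0474
```

```bash
python3 -c "
from h import *
st();go([.462,.042,.085],-80)"
```

```text
t 22.62 p [ 0.6303 -0.0371  0.1034] yaw -75.2 tilt z [-0.02   0.003 -1.   ] F [ 0.3  0.2 -0.6] op 0.0474 j [  9.  29. -13.  98.   8.  55. -82.]
shift [-0.119  0.142  0.022] turn [1.1 0.4 4.8]
```

Emit:
apply_moves --targets '[[[-0.03,0.035,0],[1,0.4,4]],[[-0.07,0.085,0],[1,0.4,4]],[[-0.11,0.13,0],[1,0.4,4]],[[-0.119,0.142,0.01],[1,0.4,5]],[[-0.119,0.142,0.02],[1,0.4,5]]]' --hand 0

```text
t: 23.25
eef_pos: [0.4622, 0.0423, 0.0871]
tool_rot: [[0.172, -0.985, 0.001], [-0.985, -0.172, -0.0], [0.0, -0.001, -1.0]]
wrist_force: [0.2, 0.2, -0.2]
opening: -0.0002
```

```bash
python3 -c "
from h import *
q,e=cap('side');st();cv2.imwrite('pics/z26.png',cv2.cvtColor(cv2.resize(q[130:290,260:460],None,fx=4,fy=4,interpolation=cv2.INTER_CUBIC),cv2.COLOR_RGB2BGR))
p,e=cap('top');print(plates(p,e,(240,345,142,200),.025));cv2.imwrite('pics/z27.png',cv2.cvtColor(cv2.resize(p[110:260,200:390],None,fx=4,fy=4,interpolation=cv2.INTER_CUBIC),cv2.COLOR_RGB2BGR))
go([.462,.042,.02],-80)"
```

```text
t 23.3 p [0.4622 0.0416 0.0858] yaw -80.2 tilt z [-0.002 -0.    -1.   ] F [-0.9 -0.2 -1.6] op -0.0002 j [  3.  16. -15. 121.   6.  43. -97.]
[(array([ 0.6879357 , -0.05300348,  0.076     ]), np.int32(63)), (array([0.64036518, 0.096683  , 0.076     ]), np.int32(76)), (array([0.6374843 , 0.03190464, 0.076     ]), np.int32(67)), (array([ 0.63242744, -0.03753845,  0.076     ]), np.int32(75))]
shift [-0.001  0.001  0.066] turn [ 0.1  0.  -0.2]
```

View pics/z26.png

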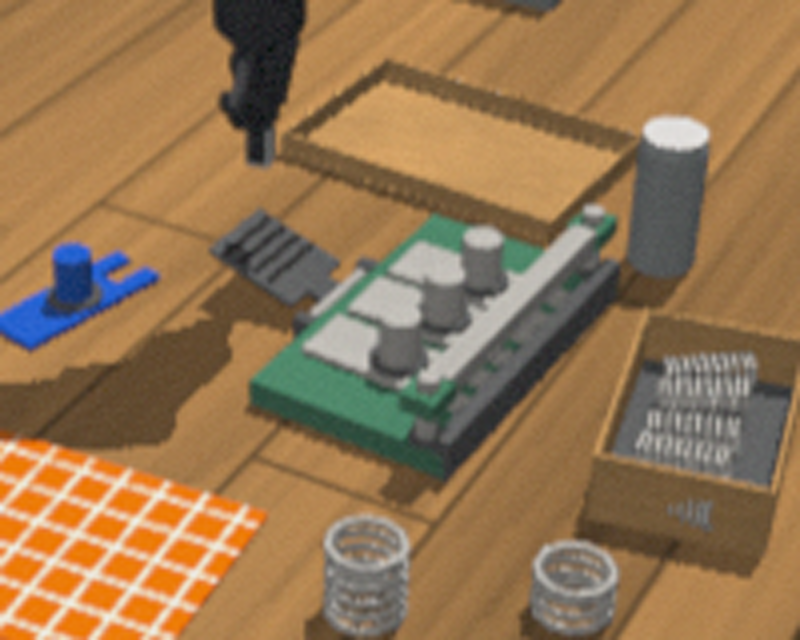

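View pics/z27.png

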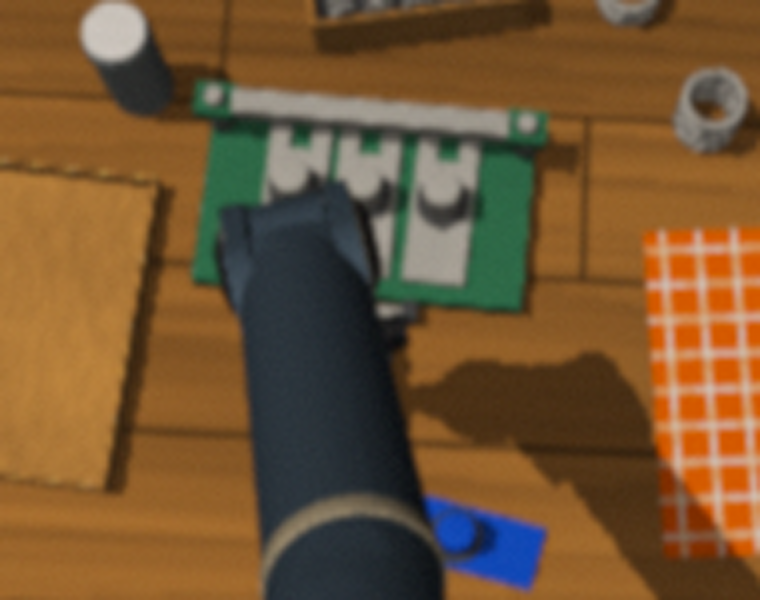

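Emit:
apply_moves --targets '[[[0,0.001,0.04],[0,0,0]],[[0,0.001,0.07],[0,0,0]],[[0,0.001,0.07],[0,0,0]]]'

```text
t: 23.72
eef_pos: [0.4612, 0.0404, 0.0144]
tool_rot: [[0.169, -0.986, -0.006], [-0.986, -0.169, -0.001], [-0.0, 0.006, -1.0]]
wrist_force: [-0.1, 0.6, -0.1]
opening: 0.0002
```

```bash
python3 -c "
from h import *
q,e=cap('side');st();cv2.imwrite('pics/z28.png',cv2.cvtColor(cv2.resize(q[130:290,260:460],None,fx=4,fy=4,interpolation=cv2.INTER_CUBIC),cv2.COLOR_RGB2BGR))"
```

```text
t 23.77 p [0.4623 0.0408 0.0157] yaw -80.3 tilt z [-0.003 -0.    -1.   ] F [-0.5 -0.5  0.2] op -0.0001 j [   1.   23.  -14.  124.   10.   34. -100.]
```

View pics/z28.png

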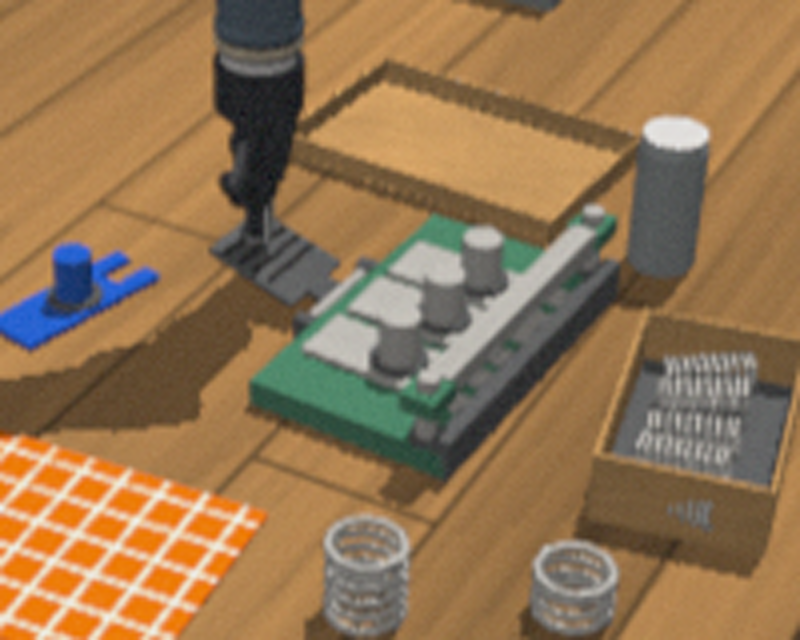

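Emit:
apply_moves --targets '[[[0,0,0.008],[0,0,0]],[[0,0,0.016],[0,0,0]],[[0,0,0.022],[0,0,0]],[[0,0,0.022],[0,0,0]]]'

```text
t: 24.28
eef_pos: [0.4616, 0.0409, -0.0061]
tool_rot: [[0.169, -0.986, -0.004], [-0.986, -0.169, -0.0], [-0.0, 0.004, -1.0]]
wrist_force: [-3.3, 0.7, 7.3]
opening: 0.0
```

Emit:
apply_moves --targets '[[[0,0,0.007],[0,0,0]],[[0,0,0.014],[0,0,0]],[[0,0,0.014],[0,0,0]]]'

```text
t: 24.65
eef_pos: [0.4606, 0.0409, -0.0175]
tool_rot: [[0.17, -0.985, -0.006], [-0.985, -0.17, -0.002], [0.001, 0.006, -1.0]]
wrist_force: [-10.9, -0.4, 31.4]
opening: -0.0002
```

Emit:
apply_moves --targets '[[[0,0,0.004],[0,0,0]],[[0,0,0.004],[0,0,0]],[[0,0,0.004],[0,0,0]],[[0,0,0.004],[0,0,0]]]'

```text
t: 25.15
eef_pos: [0.4606, 0.0408, -0.0178]
tool_rot: [[0.17, -0.985, -0.006], [-0.985, -0.17, -0.004], [0.003, 0.006, -1.0]]
wrist_force: [-10.8, -1.0, 42.0]
opening: -0.0
```

```bash
python3 -c "
from h import *
q,e=cap('side');st();cv2.imwrite('pics/z29.png',cv2.cvtColor(cv2.resize(q[130:290,260:460],None,fx=4,fy=4,interpolation=cv2.INTER_CUBIC),cv2.COLOR_RGB2BGR))"
```

```text
t 25.2 p [ 0.4606  0.0408 -0.0178] yaw -80.2 tilt z [-0.006 -0.004 -1.   ] F [-11.9  -0.9  43. ] op -0.0002 j [  -0.   27.  -12.  125.   12.   29. -102.]
```

View pics/z29.png

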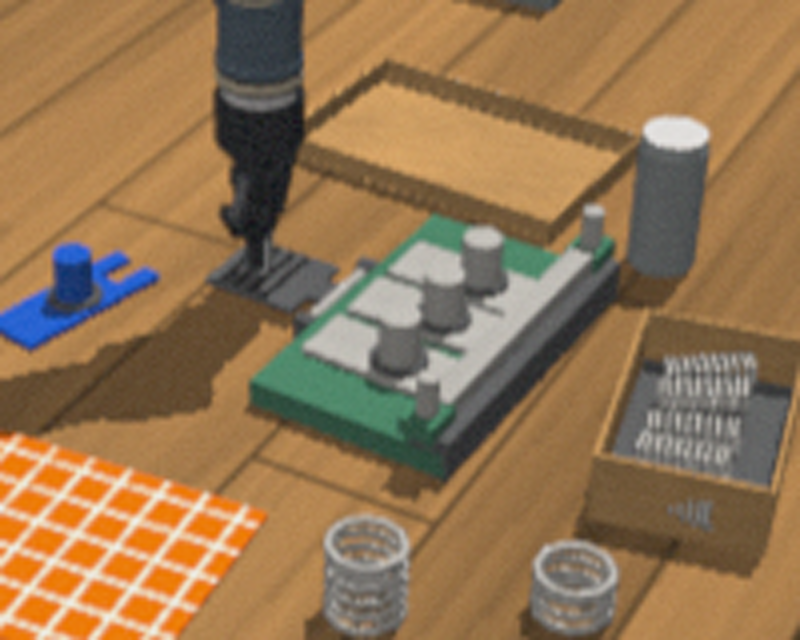

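Emit:
apply_moves --targets '[[[0,0,-0.04],[0,0,0]],[[0,0,-0.09],[0,0,0]],[[0,0,-0.125],[0,0,0]],[[0,0,-0.125],[0,0,0]]]'

```text
t: 25.7
eef_pos: [0.464, 0.0416, 0.1102]
tool_rot: [[0.169, -0.986, 0.002], [-0.986, -0.169, -0.004], [0.004, -0.001, -1.0]]
wrist_force: [0.5, -0.1, -0.1]
opening: 0.0001
```

```bash
python3 -c "
from h import *
st();go([.634,-.036,.105],-90)"
```

```text
t 25.7 p [0.464  0.0416 0.1102] yaw -80.2 tilt z [ 0.002 -0.004 -1.   ] F [ 0.5 -0.1 -0.1] op 0.0001 j [  3.  14. -16. 120.   6.  46. -96.]
shift [ 0.105 -0.154  0.006] turn [-0.1 -0.2  9.8]
```

Emit:
apply_moves --targets '[[[0.035,-0.05,0],[0,0,3]],[[0.07,-0.1,0],[0,0,6]],[[0.105,-0.154,0],[0,0,10]],[[0.105,-0.154,0],[0,0,10]],[[0.105,-0.154,0.0],[0,0,10]]]' --hand 0.58

```text
t: 26.32
eef_pos: [0.6322, -0.0354, 0.109]
tool_rot: [[-0.004, -1.0, -0.001], [-1.0, 0.004, -0.003], [0.003, 0.001, -1.0]]
wrist_force: [-0.8, 0.4, -0.5]
opening: 0.0492
```

```bash
python3 -c "
from h import *
q,e=cap('side');st();cv2.imwrite('pics/z30.png',cv2.cvtColor(cv2.resize(q[130:290,260:460],None,fx=4,fy=4,interpolation=cv2.INTER_CUBIC),cv2.COLOR_RGB2BGR))
go([.634,-.036,.010],-90)"
```

```text
t 26.38 p [ 0.6319 -0.0349  0.1096] yaw -90.2 tilt z [-0.001 -0.003 -1.   ] F [-0.1  1.2  0. ] op 0.0495 j [  7.  28. -10.  98.   6.  54. -96.]
shift [ 0.001 -0.002  0.1  ] turn [ 0.  -0.2 -0.2]
```

View pics/z30.png

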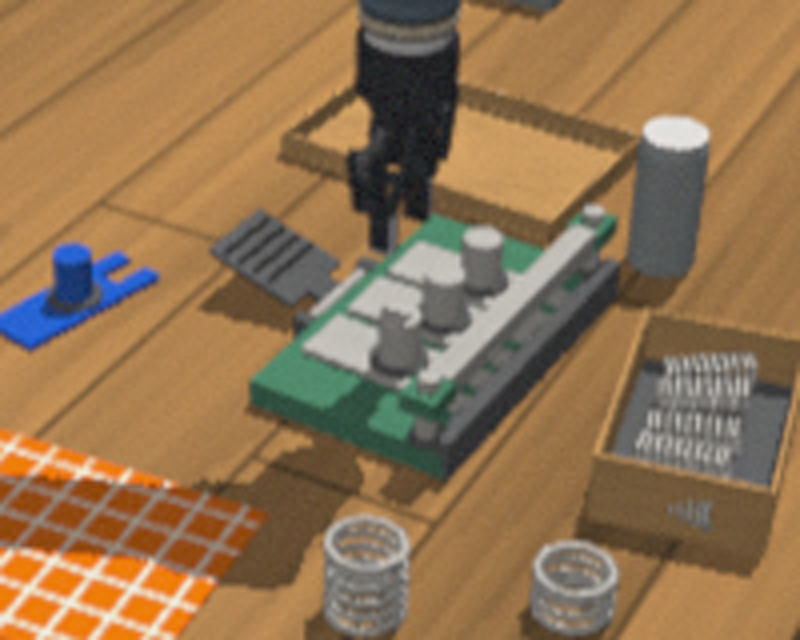

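Emit:
apply_moves --targets '[[[0.001,-0.002,0.03],[0,0,0]],[[0.001,-0.002,0.07],[0,0,0]],[[0.001,-0.002,0.099],[0,0,0]],[[0.001,-0.002,0.099],[0,0,0]]]'

```text
t: 26.88
eef_pos: [0.6304, -0.0351, 0.0085]
tool_rot: [[-0.001, -1.0, -0.007], [-1.0, 0.001, -0.003], [0.003, 0.007, -1.0]]
wrist_force: [0.3, -0.2, 1.1]
opening: 0.0496
```

Emit:
apply_moves --targets '[[[0,0,0],[0,0,0]],[[0,0,0],[0,0,0]],[[0,0,0],[0,0,0]],[[0,0,0],[0,0,0]]]' --hand 0

```text
t: 27.38
eef_pos: [0.6312, -0.0347, 0.0104]
tool_rot: [[-0.001, -1.0, -0.005], [-1.0, 0.001, -0.003], [0.003, 0.005, -1.0]]
wrist_force: [-2.1, 0.5, 7.7]
opening: 0.032
```

```bash
python3 -c "
from h import *
st();go([.588,-.034,.014],-90);go([.588,-.034,.105],-90)"
```

```text
t 27.38 p [ 0.6312 -0.0347  0.0104] yaw -90.0 tilt z [-0.005 -0.003 -1.   ] F [-2.1  0.5  7.7] op 0.032 j [  6.  35. -10. 102.   8.  44. -98.]
shift [-0.001  0.043 -0.003] turn [ 0.3 -0.1 -0. ]
shift [-0.     0.044 -0.094] turn [ 0.3 -0.1 -0. ]
```

Emit:
apply_moves --targets '[[[0,0,-0.006],[0,0,0]],[[0,0.015,-0.006],[0,0,0]],[[0,0.035,-0.006],[0,0,0]],[[0,0.045,-0.006],[0.3,0,0]],[[0,0.045,-0.006],[0.3,0,0]]]'

```text
t: 28.0
eef_pos: [0.5849, -0.0348, 0.0165]
tool_rot: [[-0.001, -1.0, -0.001], [-1.0, 0.001, -0.003], [0.003, 0.001, -1.0]]
wrist_force: [1.6, -0.1, -4.6]
opening: 0.0324
```

Emit:
apply_moves --targets '[[[0,0,-0.03],[0,0,0]],[[0,0,-0.07],[0,0,0]],[[0,0,-0.09],[0,0,-5]],[[0,0,-0.09],[0,0,-15]],[[0,0,-0.09],[0,0,-25]]]'

```text
t: 28.62
eef_pos: [0.5857, -0.0346, 0.107]
tool_rot: [[0.427, -0.904, 0.001], [-0.904, -0.427, -0.003], [0.003, 0.0, -1.0]]
wrist_force: [-0.8, -0.5, -3.5]
opening: 0.0323
```

```bash
python3 -c "
from h import *
q,e=cap('side');st();cv2.imwrite('pics/z31.png',cv2.cvtColor(cv2.resize(q[130:290,260:460],None,fx=4,fy=4,interpolation=cv2.INTER_CUBIC),cv2.COLOR_RGB2BGR))
go([.588,-.034,.105],90)"
```

```text
t 28.68 p [ 0.5856 -0.0347  0.1067] yaw -64.5 tilt z [ 0.    -0.002 -1.   ] F [ 0.2  0.8 -3.2] op 0.0322 j [ 12.  25. -17. 105.   9.  52. -74.]
shift [ 0.    -0.002  0.002] turn [   0.2    0.  -154.5]
```

View pics/z31.png

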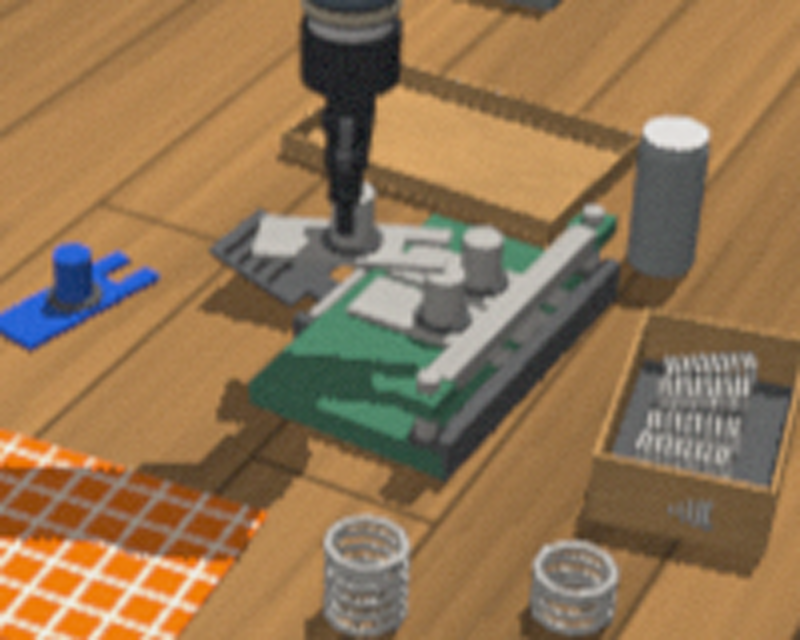

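Emit:
apply_moves --targets '[[[0,0,0],[0,0,-10.5]],[[0,0,0],[0,0,-21]],[[0,0,0],[0,0,-31.5]],[[0,0,0],[0,0,-42]],[[0,0,0],[0,0,-52]]]'

```text
t: 29.3
eef_pos: [0.5861, -0.0348, 0.1066]
tool_rot: [[0.977, -0.214, 0.001], [-0.214, -0.977, -0.002], [0.001, 0.002, -1.0]]
wrist_force: [0.1, -0.7, -3.6]
opening: 0.0327
```

Emit:
apply_moves --targets '[[[0,0,0],[0,0,-10.5]],[[0,0,0],[0,0,-21]],[[0,0,0],[0,0,-31.5]],[[0,0,0],[0,0,-42]],[[0,0,0],[0,0,-52]]]'

```text
t: 29.92
eef_pos: [0.5866, -0.0352, 0.1065]
tool_rot: [[0.768, 0.64, 0.001], [0.64, -0.768, -0.002], [-0.0, 0.003, -1.0]]
wrist_force: [-0.1, 0.2, -3.7]
opening: 0.0319
```

```bash
python3 -c "
from h import *
st();go([.588,-.034,.105],90)"
```

```text
t 29.93 p [ 0.5866 -0.0352  0.1065] yaw 39.8 tilt z [ 0.001 -0.002 -1.   ] F [-0.1  0.2 -3.7] op 0.0319 j [ 30.  30. -41. 104.  24.  55.  18.]
shift [0.002 0.    0.001] turn [  0.1   0.1 -50.2]
```

Emit:
apply_moves --targets '[[[0.002,0,0],[0,0,-10.5]],[[0.002,0,0],[0,0,-21]],[[0.002,0,0],[0,0,-31.5]],[[0.002,0,0],[0,0,-42]],[[0.002,0,0],[0,0,-50.2]]]'

```text
t: 30.55
eef_pos: [0.5885, -0.0345, 0.1062]
tool_rot: [[-0.001, 1.0, 0.001], [1.0, 0.001, -0.002], [-0.002, 0.001, -1.0]]
wrist_force: [0.6, 0.2, -3.9]
opening: 0.0319
```

```bash
python3 -c "
from h import *
q,e=cap('side');st();cv2.imwrite('pics/z32.png',cv2.cvtColor(cv2.resize(q[130:290,260:460],None,fx=4,fy=4,interpolation=cv2.INTER_CUBIC),cv2.COLOR_RGB2BGR))
go([.588,-.036,.016],90)"
```

```text
t 30.6 p [ 0.5885 -0.0345  0.1061] yaw 90.2 tilt z [ 0.001 -0.002 -1.   ] F [ 0.7  0.2 -3.3] op 0.0324 j [ 37.  34. -53. 103.  32.  59.  62.]
shift [-0.001 -0.001  0.09 ] turn [0.1 0.1 0.2]
```

View pics/z32.png

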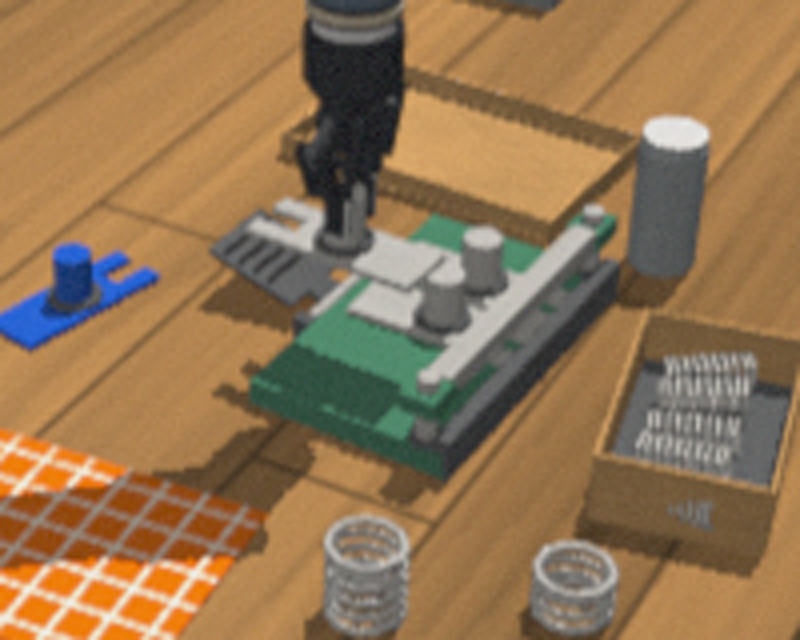

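Emit:
apply_moves --targets '[[[-0.002,-0.001,0.03],[0,0,0]],[[-0.002,-0.001,0.065],[0,0,0]],[[-0.002,-0.001,0.089],[0,0,0]],[[-0.002,-0.001,0.089],[0,0,0]]]'

```text
t: 31.1
eef_pos: [0.5864, -0.0369, 0.0153]
tool_rot: [[-0.002, 1.0, -0.002], [1.0, 0.002, -0.002], [-0.002, -0.002, -1.0]]
wrist_force: [0.5, -0.5, -4.2]
opening: 0.0324
```

```bash
python3 -c "
from h import *
q,e=cap('side');st();cv2.imwrite('pics/z33.png',cv2.cvtColor(cv2.resize(q[130:290,260:460],None,fx=4,fy=4,interpolation=cv2.INTER_CUBIC),cv2.COLOR_RGB2BGR))
go([.636,-.036,.016],90)"
```

```text
t 31.15 p [ 0.5878 -0.0365  0.0168] yaw 90.1 tilt z [ 0.001 -0.001 -1.   ] F [ 0.5 -0.4 -3.4] op 0.0322 j [ 33.  40. -48. 107.  38.  51.  57.]
shift [0.    0.048 0.001] turn [0.  0.1 0.1]
```

View pics/z33.png

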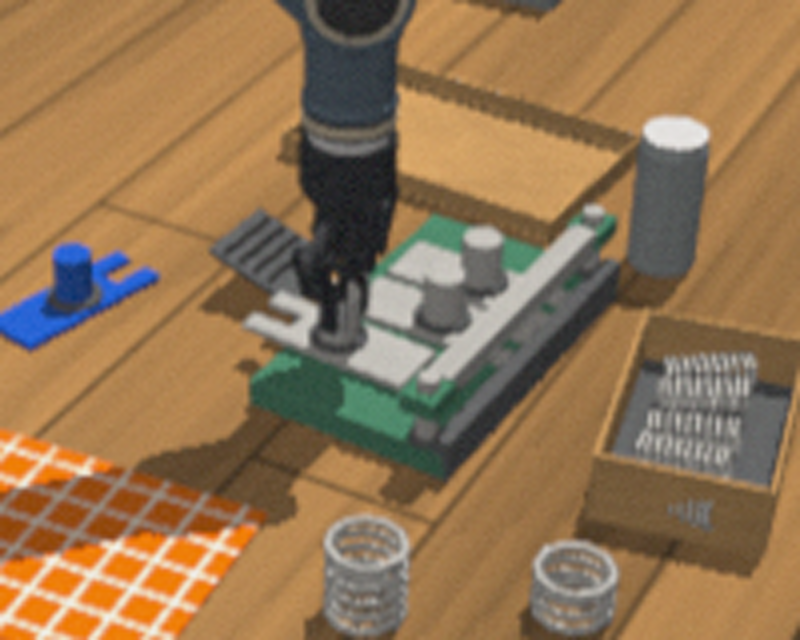

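Emit:
apply_moves --targets '[[[0,0.015,0],[0,0,0]],[[0,0.03,0],[0,0,0]],[[0,0.045,0],[0,0,0]],[[0,0.048,0],[0,0,0]],[[0,0.048,0],[0,0,0]]]'

```text
t: 31.78
eef_pos: [0.6357, -0.0362, 0.0167]
tool_rot: [[-0.002, 1.0, 0.0], [1.0, 0.002, -0.001], [-0.001, -0.0, -1.0]]
wrist_force: [-0.7, -0.9, -4.2]
opening: 0.032
```

Emit:
apply_moves --targets '[[[0,0,0.003],[0,0,0]],[[0,0,0.006],[0,0,0]],[[0,0.002,0.006],[0,0,0]],[[0,0.003,0.006],[0,0,0]]]'

```text
t: 32.28
eef_pos: [0.6388, -0.0362, 0.0107]
tool_rot: [[-0.002, 1.0, 0.0], [1.0, 0.002, -0.001], [-0.001, 0.0, -1.0]]
wrist_force: [-0.9, -0.8, -1.7]
opening: 0.0322
```

Emit:
apply_moves --targets '[[[0,0.003,0.001],[0,0,0]],[[0,0.004,0.001],[0,0,0]],[[0,0.004,0.001],[0,0,0]]]'

```text
t: 32.65
eef_pos: [0.6403, -0.0361, 0.0105]
tool_rot: [[-0.003, 1.0, -0.005], [1.0, 0.003, -0.003], [-0.003, -0.005, -1.0]]
wrist_force: [-10.3, -0.9, 8.5]
opening: 0.0325
```

Emit:
apply_moves --targets '[[[0,0,0],[0,0,0]],[[0,0,0],[0,0,0]],[[0,0,0],[0,0,0]],[[0,0,-0.04],[0,0,0]],[[0,0,-0.1],[0,0,0]]]' --hand 0.56

```text
t: 33.28
eef_pos: [0.6397, -0.0363, 0.1097]
tool_rot: [[-0.003, 1.0, -0.009], [1.0, 0.003, -0.002], [-0.002, -0.009, -1.0]]
wrist_force: [0.5, -1.2, 0.8]
opening: 0.0476
```

```bash
python3 -c "
from h import *
st();p,e=cap('top');print(plates(p,e,(240,345,142,200),.025));q,e=cap('side');cv2.imwrite('pics/z34.png',cv2.cvtColor(cv2.resize(q[130:290,260:460],None,fx=4,fy=4,interpolation=cv2.INTER_CUBIC),cv2.COLOR_RGB2BGR))
go([.639,.033,.11],90)"
```

```text
t 33.27 p [ 0.6397 -0.0363  0.1097] yaw 90.2 tilt z [-0.009 -0.002 -1.   ] F [ 0.5 -1.2  0.8] op 0.0476 j [ 33.  38. -51.  95.  33.  63.  63.]
[(array([0.64039952, 0.0965032 , 0.076     ]), np.int32(77)), (array([0.6372741 , 0.03265854, 0.076     ]), np.int32(72)), (array([ 0.63345473, -0.03762733,  0.076     ]), np.int32(71))]
shift [ 0.067 -0.007  0.007] turn [0.4 0.1 0.2]
```

View pics/z34.png

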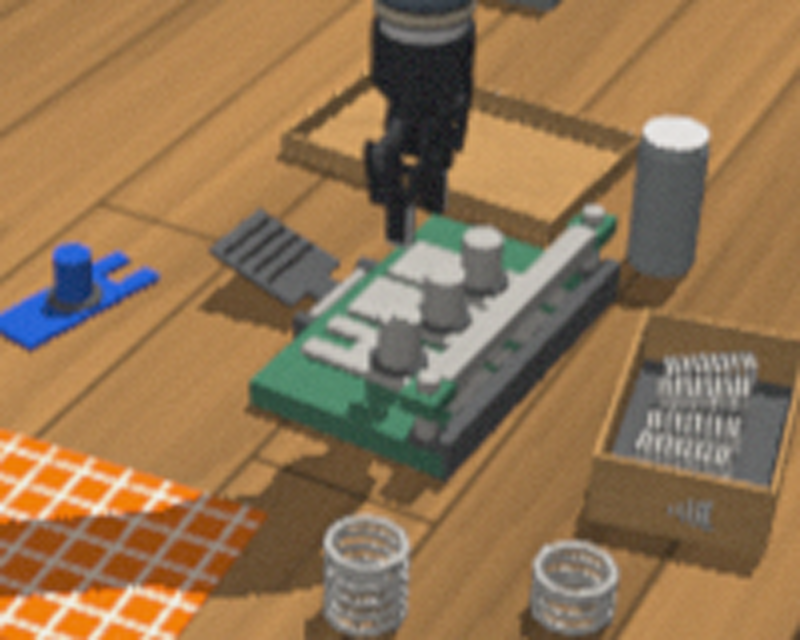

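Emit:
apply_moves --targets '[[[0.035,-0.001,0.0],[0.4,0,0]],[[0.069,-0.001,0.0],[0.4,0,0]],[[0.069,-0.001,0.0],[0.4,0,0]],[[0.069,-0.001,0.0],[0.4,0,0]]]'

```text
t: 33.88
eef_pos: [0.6447, 0.0339, 0.117]
tool_rot: [[-0.002, 1.0, 0.001], [1.0, 0.002, -0.003], [-0.003, 0.001, -1.0]]
wrist_force: [-0.1, -0.2, 1.1]
opening: 0.0477
```

```bash
python3 -c "
from h import *
st();go([.6387,.033,.0105],90)"
```

```text
t 33.88 p [0.6447 0.0339 0.117 ] yaw 90.1 tilt z [ 0.001 -0.003 -1.   ] F [-0.1 -0.2  1.1] op 0.0477 j [ 27.  38. -51.  95.  33.  63.  57.]
shift [-0.001 -0.006  0.107] turn [0.  0.1 0.1]
```

Emit:
apply_moves --targets '[[[-0.001,-0.006,0.03],[0,0,0]],[[-0.001,-0.006,0.07],[0,0,0]],[[-0.001,-0.006,0.106],[0,0,0]],[[-0.001,-0.006,0.106],[0,0,0]],[[-0.001,-0.006,0.106],[0,0,0]]]'

```text
t: 34.5
eef_pos: [0.6398, 0.0322, 0.0121]
tool_rot: [[-0.001, 1.0, 0.002], [1.0, 0.001, -0.002], [-0.002, 0.002, -1.0]]
wrist_force: [-0.5, -0.7, 0.6]
opening: 0.0476
```

Emit:
apply_moves --targets '[[[0,0,0],[0,0,0]],[[0,0,0],[0,0,0]],[[0,0,0],[0,0,0]],[[0,0,0],[0,0,0]]]' --hand 0

```text
t: 35.0
eef_pos: [0.6405, 0.0338, 0.0142]
tool_rot: [[-0.002, 1.0, 0.005], [1.0, 0.002, -0.001], [-0.001, 0.005, -1.0]]
wrist_force: [-2.3, 1.8, 6.6]
opening: 0.0319
```

Emit:
apply_moves --targets '[[[0,0,-0.006],[0,0,0]],[[0,-0.015,-0.006],[0,0,0]],[[0,-0.035,-0.006],[0,0,0]],[[0,-0.045,-0.006],[0,0,0]],[[0,-0.045,-0.006],[0,0,0]]]'

```text
t: 35.62
eef_pos: [0.5944, 0.0331, 0.0197]
tool_rot: [[-0.002, 1.0, 0.004], [1.0, 0.002, -0.002], [-0.002, 0.004, -1.0]]
wrist_force: [0.8, -0.3, -5.5]
opening: 0.0326
```

```bash
python3 -c "
from h import *
q,e=cap('side');st();cv2.imwrite('pics/z35.png',cv2.cvtColor(cv2.resize(q[130:290,260:460],None,fx=4,fy=4,interpolation=cv2.INTER_CUBIC),cv2.COLOR_RGB2BGR))
"
```

```text
t 35.67 p [0.5956 0.0333 0.02  ] yaw 90.1 tilt z [ 0.005 -0.001 -1.   ] F [ 0.4  0.5 -5.9] op 0.0319 j [ 27.  40. -48. 106.  38.  51.  51.]
```

View pics/z35.png

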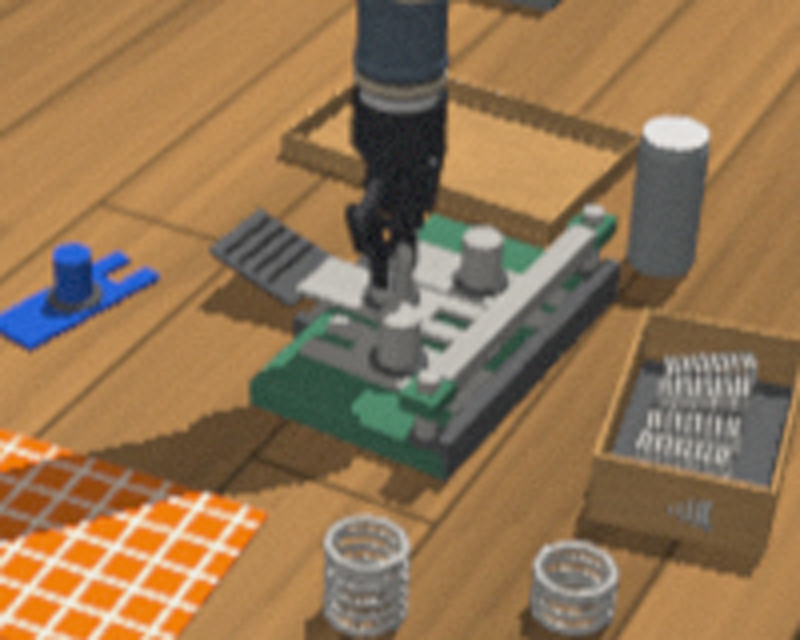

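Emit:
apply_moves --targets '[[[0,0,-0.03],[0,0,0]],[[0,0,-0.07],[0,0,0]],[[0,0,-0.088],[0,0,5]],[[0,0,-0.088],[0,0,15]],[[0,0,-0.088],[0,0,25]]]'

```text
t: 36.3
eef_pos: [0.596, 0.0333, 0.1084]
tool_rot: [[0.427, 0.904, 0.006], [0.904, -0.427, -0.001], [0.002, 0.006, -1.0]]
wrist_force: [1.0, -0.2, -5.7]
opening: 0.032
```

Emit:
apply_moves --targets '[[[0,0,0],[0,0,10.5]],[[0,0,0],[0,0,21]],[[0,0,0],[0,0,31.5]],[[0,0,0],[0,0,42]],[[0,0,0],[0,0,52]]]'

```text
t: 36.92
eef_pos: [0.5966, 0.0337, 0.1084]
tool_rot: [[0.977, 0.215, 0.007], [0.215, -0.977, -0.001], [0.007, 0.002, -1.0]]
wrist_force: [-0.3, -0.4, -5.1]
opening: 0.0323
```

Emit:
apply_moves --targets '[[[0,0,0],[0,0,10.5]],[[0,0,0],[0,0,21]],[[0,0,0],[0,0,31.5]],[[0,0,0],[0,0,42]],[[0,0,0],[0,0,52]]]'

```text
t: 37.55
eef_pos: [0.5971, 0.0342, 0.1084]
tool_rot: [[0.768, -0.641, 0.008], [-0.641, -0.768, -0.0], [0.006, -0.005, -1.0]]
wrist_force: [-0.0, 0.3, -5.6]
opening: 0.0321
```

```bash
python3 -c "
from h import *
st();go([.590,.033,.105],-90)"
```

```text
t 37.55 p [0.5971 0.0342 0.1084] yaw -39.8 tilt z [ 0.008 -0.    -1.   ] F [-0.   0.3 -5.6] op 0.0321 j [  9.  26. -22. 103.  12.  52. -58.]
shift [-0.005  0.006  0.003] turn [-0.4 -0.2 50.2]
```

Emit:
apply_moves --targets '[[[-0.005,0.006,0],[0,0,10.5]],[[-0.005,0.006,0],[0,0,21]],[[-0.005,0.006,0],[0,0,31.5]],[[-0.005,0.006,0],[-0.2,-0.2,42]],[[-0.005,0.006,0],[-0.4,-0.2,50.2]]]'

```text
t: 38.17
eef_pos: [0.5899, 0.0336, 0.1082]
tool_rot: [[-0.004, -1.0, 0.0], [-1.0, 0.004, 0.0], [-0.0, -0.0, -1.0]]
wrist_force: [0.5, -0.5, -5.7]
opening: 0.0319
```

```bash
python3 -c "
from h import *
q,e=cap('side');st();cv2.imwrite('pics/z36.png',cv2.cvtColor(cv2.resize(q[130:290,260:460],None,fx=4,fy=4,interpolation=cv2.INTER_CUBIC),cv2.COLOR_RGB2BGR))
go([.589,.034,.020],-90)"
```

```text
t 38.23 p [0.59   0.0336 0.1083] yaw -90.4 tilt z [ 0.  0. -1.] F [-0.4 -0.1 -5.8] op 0.0325 j [   1.   25.  -11.  104.    6.   51. -103.]
shift [-0.     0.001  0.088] turn [-0.   0.  -0.4]
```

View pics/z36.png

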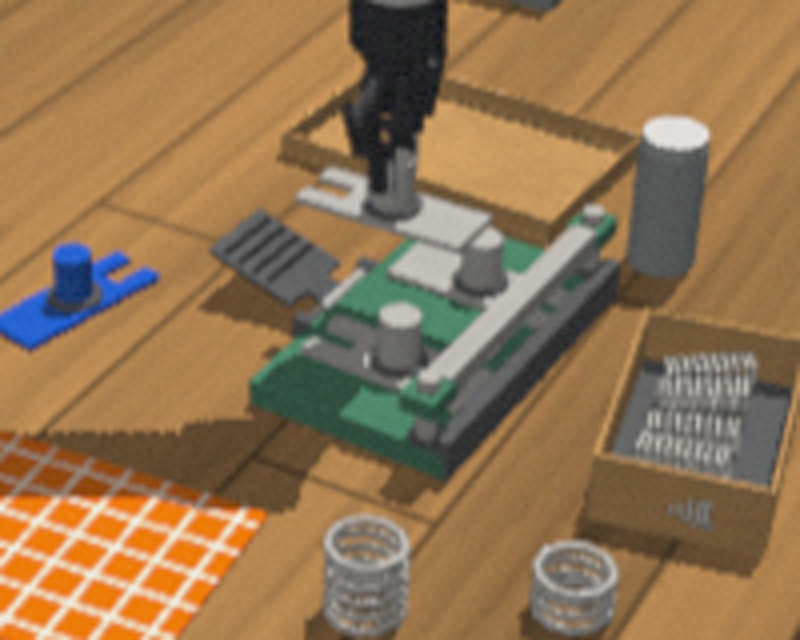

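Emit:
apply_moves --targets '[[[0,0.002,0.03],[0,0,0]],[[0,0.002,0.065],[0,0,0]],[[0,0.002,0.088],[0,0,0]],[[0,0.002,0.088],[0,0,0]]]'

```text
t: 38.72
eef_pos: [0.5866, 0.0341, 0.0184]
tool_rot: [[-0.004, -1.0, -0.004], [-1.0, 0.004, 0.0], [-0.0, 0.004, -1.0]]
wrist_force: [0.5, -1.0, -6.3]
opening: 0.032
```

```bash
python3 -c "
from h import *
q,e=cap('side');st();cv2.imwrite('pics/z37.png',cv2.cvtColor(cv2.resize(q[130:290,260:460],None,fx=4,fy=4,interpolation=cv2.INTER_CUBIC),cv2.COLOR_RGB2BGR))
go([.633,.032,.020],-91)"
```

```text
t 38.77 p [0.5881 0.0342 0.0199] yaw -90.3 tilt z [-0.001  0.    -1.   ] F [ 0.2 -1.2 -4.8] op 0.032 j [  -0.   31.  -10.  108.    8.   41. -104.]
shift [ 0.002 -0.045 -0.   ] turn [0.  0.  0.7]
```

View pics/z37.png

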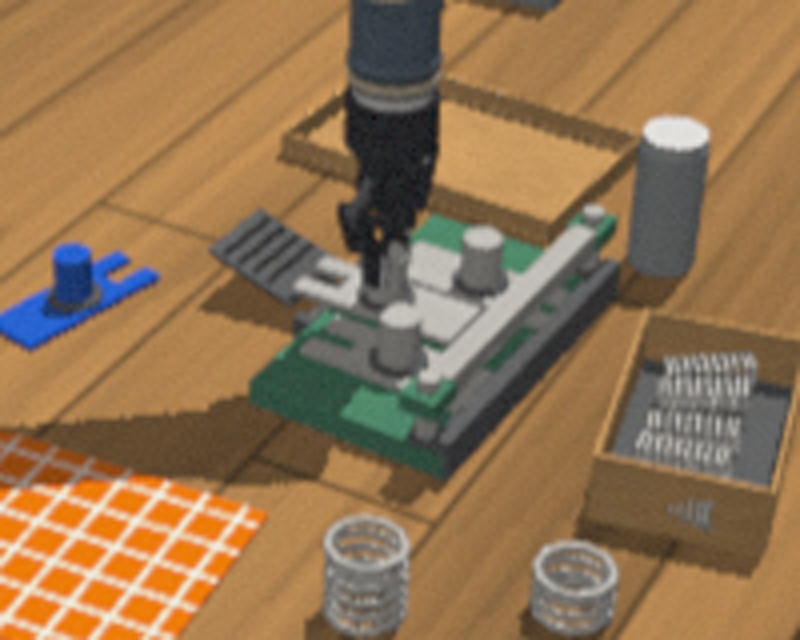

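Emit:
apply_moves --targets '[[[0,-0.015,0],[0,0,0.5]],[[0.001,-0.03,0],[0,0,0.7]],[[0.002,-0.045,0],[0,0,0.7]],[[0.002,-0.045,0],[0,0,0.7]]]'

```text
t: 39.28
eef_pos: [0.6351, 0.0316, 0.0202]
tool_rot: [[-0.018, -1.0, 0.001], [-1.0, 0.018, 0.001], [-0.001, -0.001, -1.0]]
wrist_force: [0.5, -1.1, -5.5]
opening: 0.0322
```

Emit:
apply_moves --targets '[[[0,0,0.003],[0,0,0]],[[0,0,0.006],[0,0,0]],[[0,-0.003,0.006],[0,0,0]],[[0,-0.004,0.006],[0,0,0]]]'

```text
t: 39.78
eef_pos: [0.6386, 0.0317, 0.0143]
tool_rot: [[-0.018, -1.0, 0.0], [-1.0, 0.018, 0.001], [-0.001, -0.0, -1.0]]
wrist_force: [-2.9, 0.6, 0.8]
opening: 0.0321
```

Emit:
apply_moves --targets '[[[0,-0.002,0.001],[0,0,0]],[[0,-0.003,0.001],[0,0,0]],[[0,-0.003,0.001],[0,0,0]]]'

```text
t: 40.15
eef_pos: [0.6383, 0.0317, 0.0142]
tool_rot: [[-0.018, -1.0, -0.006], [-1.0, 0.018, -0.0], [0.0, 0.006, -1.0]]
wrist_force: [-10.2, -0.9, 8.8]
opening: 0.0319
```

Emit:
apply_moves --targets '[[[0,0,0],[0,0,0]],[[0,0,0],[0,0,0]],[[0,0,0],[0,0,0]],[[0,0,-0.04],[0,0,0]],[[0,0,-0.1],[0,0,0]]]' --hand 0.56

```text
t: 40.78
eef_pos: [0.6378, 0.0315, 0.1134]
tool_rot: [[-0.018, -1.0, -0.01], [-1.0, 0.018, -0.0], [0.001, 0.01, -1.0]]
wrist_force: [0.8, -0.3, -0.5]
opening: 0.0479
```

```bash
python3 -c "
from h import *
st();p,e=cap('top');print(plates(p,e,(240,345,142,200),.025));q,e=cap('side');cv2.imwrite('pics/z38.png',cv2.cvtColor(cv2.resize(q[130:290,260:460],None,fx=4,fy=4,interpolation=cv2.INTER_CUBIC),cv2.COLOR_RGB2BGR))
go([.642,.1,.115],-90)"
```

```text
t 40.77 p [0.6378 0.0315 0.1134] yaw -91.0 tilt z [-0.01 -0.   -1.  ] F [ 0.8 -0.3 -0.5] op 0.0479 j [   1.   29.  -10.   97.    6.   55. -103.]
[(array([ 0.68798632, -0.06606997,  0.076     ]), np.int32(47)), (array([ 0.63362724, -0.04125392,  0.076     ]), np.int32(58))]
shift [-0.068  0.004  0.007] turn [-0.5  0.1 -1. ]
```

View pics/z38.png

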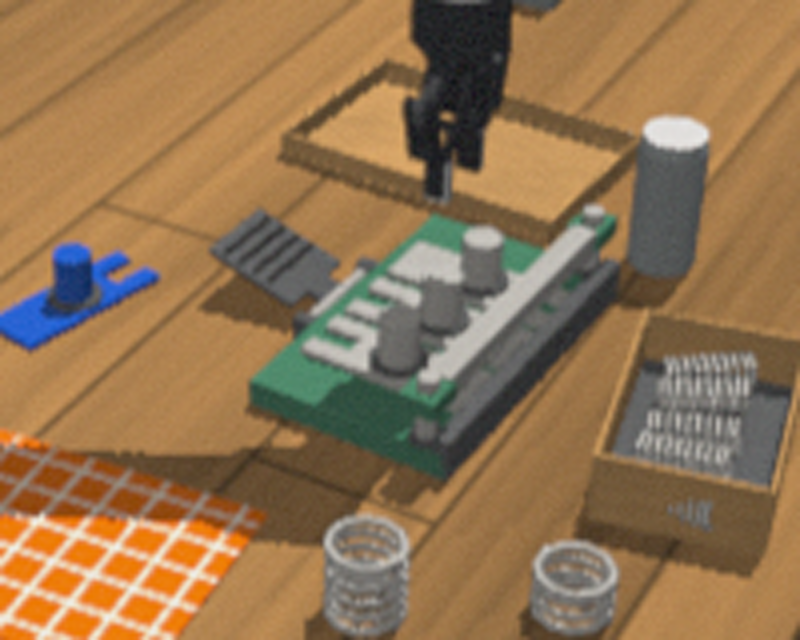

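Emit:
apply_moves --targets '[[[-0.035,0,0.0],[-0.5,0,-1]],[[-0.068,-0.003,0.0],[-0.5,0,-1]],[[-0.068,-0.003,0.0],[-0.5,0,-1]],[[-0.068,-0.003,0.0],[-0.5,0,-1]]]'

```text
t: 41.38
eef_pos: [0.6489, 0.0992, 0.1214]
tool_rot: [[-0.001, -1.0, -0.001], [-1.0, 0.001, 0.0], [-0.0, 0.001, -1.0]]
wrist_force: [-0.1, -0.7, 0.2]
opening: 0.0483
```

```bash
python3 -c "
from h import *
st();go([.642,.099,.013],-90)
p,e=cap('top');print(plates(p,e,(240,345,142,200),.025))"
```

```text
t 41.38 p [0.6489 0.0992 0.1214] yaw -90.1 tilt z [-0.001  0.    -1.   ] F [-0.1 -0.7  0.2] op 0.0483 j [  -5.   29.  -11.   94.    6.   57. -108.]
shift [0.    0.007 0.108] turn [ 0.   0.  -0.1]
[(array([ 0.68804325, -0.0573043 ,  0.076     ]), np.int32(58)), (array([0.63760825, 0.02801551, 0.076     ]), np.int32(67)), (array([ 0.63353672, -0.03821149,  0.076     ]), np.int32(72))]
```

Emit:
apply_moves --targets '[[[0,0.007,0.03],[0,0,0]],[[0,0.007,0.07],[0,0,0]],[[0,0.007,0.107],[0,0,0]],[[0,0.007,0.107],[0,0,0]],[[0,0.007,0.107],[0,0,0]]]'

```text
t: 42.05
eef_pos: [0.6431, 0.0979, 0.0157]
tool_rot: [[-0.004, -1.0, 0.001], [-1.0, 0.004, 0.0], [-0.0, -0.001, -1.0]]
wrist_force: [0.3, -0.3, 0.4]
opening: 0.0478
```

Emit:
apply_moves --targets '[[[0,0,0],[0,0,0]],[[0,0,0],[0,0,0]],[[0,0,0],[0,0,0]],[[0,0,0],[0,0,0]]]' --hand 0

```text
t: 42.55
eef_pos: [0.6442, 0.0984, 0.0179]
tool_rot: [[-0.004, -1.0, 0.004], [-1.0, 0.004, 0.001], [-0.001, -0.004, -1.0]]
wrist_force: [-1.8, 0.1, 6.2]
opening: 0.0318
```

Emit:
apply_moves --targets '[[[0,0,-0.006],[0,0,0]],[[0,0.015,-0.006],[0,0,0]],[[0,0.035,-0.006],[0,0,0]],[[0,0.045,-0.006],[0,0,0]],[[0,0.045,-0.006],[0,0,0]]]'

```text
t: 43.18
eef_pos: [0.5981, 0.0984, 0.0235]
tool_rot: [[-0.003, -1.0, 0.003], [-1.0, 0.003, 0.001], [-0.001, -0.003, -1.0]]
wrist_force: [0.7, -0.2, -4.2]
opening: 0.0319
```

```bash
python3 -c "
from h import *
q,e=cap('side');st();cv2.imwrite('pics/z39.png',cv2.cvtColor(cv2.resize(q[130:290,260:460],None,fx=4,fy=4,interpolation=cv2.INTER_CUBIC),cv2.COLOR_RGB2BGR))
"
```

```text
t 43.23 p [0.5992 0.0985 0.0237] yaw -90.2 tilt z [ 0.004  0.001 -1.   ] F [ 0.6  0.  -3.8] op 0.0319 j [  -6.   32.  -10.  106.    8.   43. -110.]
```

View pics/z39.png

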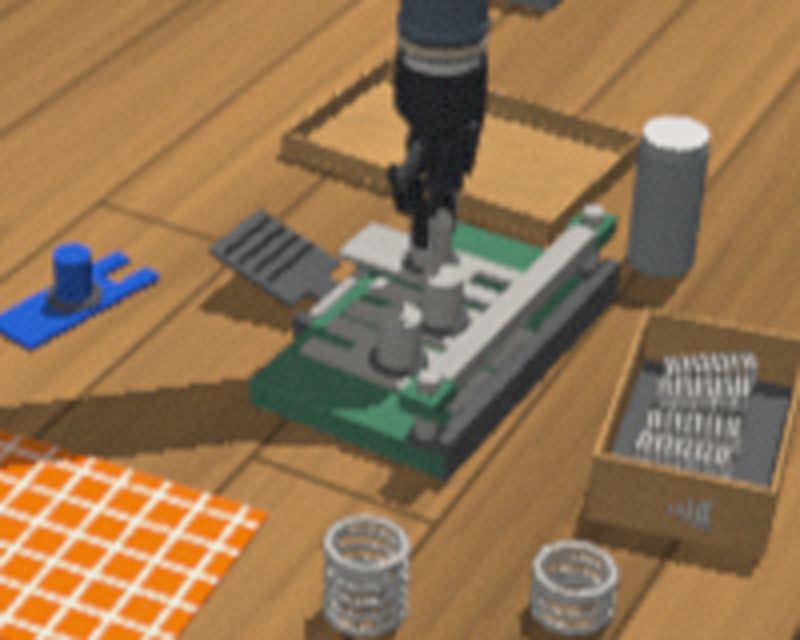

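Emit:
apply_moves --targets '[[[0,0.003,-0.03],[0,0,0]],[[0,0.003,-0.07],[0,0,0]],[[0,0.003,-0.085],[0,0,-5]],[[0,0.003,-0.085],[0,0,-15]],[[0,0.003,-0.085],[0,0,-25]]]'

```text
t: 43.85
eef_pos: [0.5968, 0.0983, 0.1092]
tool_rot: [[0.424, -0.905, 0.006], [-0.906, -0.424, 0.001], [0.002, -0.006, -1.0]]
wrist_force: [-0.2, 0.4, -4.9]
opening: 0.0316
```

Emit:
apply_moves --targets '[[[0,0,0],[0,0,-10.5]],[[0,0,0],[0,0,-21]],[[0,0,0],[0,0,-31.5]],[[0,0,0],[0,0,-42]],[[0,0,0],[0,0,-52]]]'

```text
t: 44.48
eef_pos: [0.5976, 0.098, 0.1092]
tool_rot: [[0.976, -0.218, 0.007], [-0.218, -0.976, 0.001], [0.006, -0.003, -1.0]]
wrist_force: [0.0, 0.8, -4.0]
opening: 0.032
```

Emit:
apply_moves --targets '[[[0,0,0],[0,0,-10.5]],[[0,0,0],[0,0,-21]],[[0,0,0],[0,0,-31.5]],[[0,0,0],[0,0,-42]],[[0,0,0],[0,0,-52]]]'

```text
t: 45.1
eef_pos: [0.5985, 0.0974, 0.1091]
tool_rot: [[0.77, 0.638, 0.007], [0.638, -0.77, 0.001], [0.007, 0.004, -1.0]]
wrist_force: [0.1, -0.6, -4.0]
opening: 0.032
```

```bash
python3 -c "
from h import *
st();go([.594,.102,.107],90)"
```

```text
t 45.1 p [0.5985 0.0974 0.1091] yaw 39.6 tilt z [ 0.007  0.001 -1.   ] F [ 0.1 -0.6 -4. ] op 0.032 j [ 17.  31. -41. 101.  24.  56.   5.]
shift [-0.001 -0.006  0.002] turn [  0.4  -0.3 -50.4]
```

Emit:
apply_moves --targets '[[[0,-0.006,0],[0,0,-10.5]],[[0,-0.006,0],[0,0,-21]],[[0,-0.006,0],[0,0,-31.5]],[[0,-0.006,0],[0.2,-0.2,-42]],[[0,-0.006,0],[0.4,-0.3,-50]]]'

```text
t: 45.72
eef_pos: [0.5956, 0.1012, 0.1089]
tool_rot: [[0.003, 1.0, -0.0], [1.0, -0.003, -0.0], [-0.0, -0.0, -1.0]]
wrist_force: [0.1, 0.1, -4.1]
opening: 0.0321
```

```bash
python3 -c "
from h import *
q,e=cap('side');st();cv2.imwrite('pics/z40.png',cv2.cvtColor(cv2.resize(q[130:290,260:460],None,fx=4,fy=4,interpolation=cv2.INTER_CUBIC),cv2.COLOR_RGB2BGR))
p,e=cap('top');print(plates(p,e,(240,345,142,200),.025))
go([.591,.102,.024],90)"
```

```text
t 45.77 p [0.5957 0.1012 0.1088] yaw 89.9 tilt z [-0.001  0.    -1.   ] F [ 0.4  0.1 -3.6] op 0.0315 j [ 24.  36. -53. 101.  32.  60.  49.]
[(array([ 0.68820119, -0.05894562,  0.076     ]), np.int32(54))]
shift [ 0.001 -0.004  0.085] turn [-0.  -0.  -0.5]
```

View pics/z40.png

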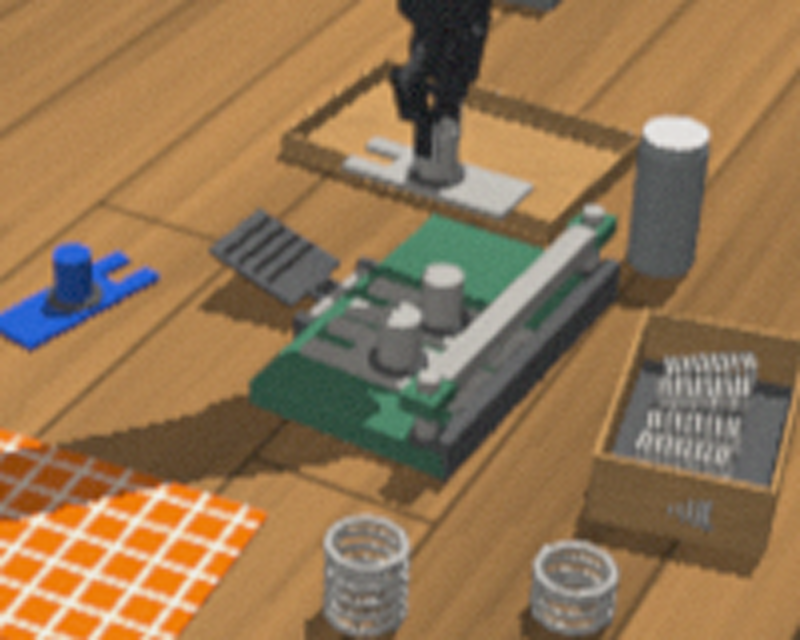

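Emit:
apply_moves --targets '[[[0.001,-0.004,0.03],[0,0,0]],[[0.001,-0.005,0.065],[0,0,0]],[[0.001,-0.005,0.085],[0,0,0]],[[0.001,-0.005,0.085],[0,0,0]]]'

```text
t: 46.32
eef_pos: [0.5898, 0.1018, 0.0225]
tool_rot: [[0.01, 1.0, -0.003], [1.0, -0.01, -0.0], [-0.0, -0.003, -1.0]]
wrist_force: [0.1, -0.1, -4.2]
opening: 0.0312
```

Emit:
apply_moves --targets '[[[0,0.015,0],[0,0,0]],[[0,0.03,0],[0,0,0]],[[-0.001,0.045,0],[0,0,0]],[[-0.001,0.05,0],[0,0,0]],[[-0.001,0.05,0],[0,0,0]]]'

```text
t: 46.95
eef_pos: [0.6399, 0.1004, 0.0222]
tool_rot: [[0.01, 1.0, -0.004], [1.0, -0.01, -0.0], [-0.0, -0.004, -1.0]]
wrist_force: [0.5, 0.6, -3.3]
opening: 0.0318
```

Emit:
apply_moves --targets '[[[0,0,0.003],[0,0,0]],[[0,0,0.006],[0,0,0]],[[0,0.002,0.007],[0,0,0]],[[0,0.003,0.007],[0,0,0]]]'

```text
t: 47.45
eef_pos: [0.6393, 0.1004, 0.0178]
tool_rot: [[0.01, 1.0, -0.01], [1.0, -0.01, -0.004], [-0.004, -0.01, -1.0]]
wrist_force: [-14.9, -4.0, 18.8]
opening: 0.0319
```

Emit:
apply_moves --targets '[[[0,0,0],[0,0,0]],[[0,0,0],[0,0,0]],[[0,0,0],[0,0,0]],[[0,0,-0.04],[0,0,0]],[[0,0,-0.09],[0,0,0]]]' --hand 0.56

```text
t: 48.08
eef_pos: [0.6395, 0.1003, 0.1074]
tool_rot: [[0.01, 1.0, -0.013], [1.0, -0.01, -0.004], [-0.004, -0.013, -1.0]]
wrist_force: [0.1, -0.3, -0.0]
opening: 0.0478
```

```bash
python3 -c "
from h import *
st();go([.462,.042,.09],60)"
```

```text
t 48.08 p [0.6395 0.1003 0.1074] yaw 89.4 tilt z [-0.013 -0.004 -1.   ] F [ 0.1 -0.3 -0. ] op 0.0478 j [ 21.  39. -51.  94.  33.  64.  50.]
shift [-0.06  -0.177  0.02 ] turn [-0.7  0.4 29.4]
```

Emit:
apply_moves --targets '[[[-0.015,-0.045,0],[0,0,6]],[[-0.03,-0.09,0],[0,0,12]],[[-0.045,-0.135,0],[-0.3,0.2,18]],[[-0.06,-0.177,0.01],[-0.7,0.4,24]],[[-0.06,-0.177,0.018],[-0.7,0.4,29]]]' --hand 0

```text
t: 48.7
eef_pos: [0.4581, 0.04, 0.0912]
tool_rot: [[0.497, 0.868, -0.002], [0.868, -0.497, -0.004], [-0.004, 0.0, -1.0]]
wrist_force: [1.0, 0.7, 0.0]
opening: 0.0
```

```bash
python3 -c "
from h import *
q,e=cap('side');st();cv2.imwrite('pics/z41.png',cv2.cvtColor(cv2.resize(q[130:290,260:460],None,fx=4,fy=4,interpolation=cv2.INTER_CUBIC),cv2.COLOR_RGB2BGR))
p,e=cap('top');print(plates(p,e,(240,345,142,200),.025));cv2.imwrite('pics/z42.png',cv2.cvtColor(cv2.resize(p[110:260,200:390],None,fx=4,fy=4,interpolation=cv2.INTER_CUBIC),cv2.COLOR_RGB2BGR))
go([.462,.042,.018],60)"
```

```text
t 48.75 p [0.4596 0.0406 0.0909] yaw 60.1 tilt z [-0.001 -0.002 -1.   ] F [-0.4 -0.2 -0.9] op 0.0002 j [ 32.  22. -51. 120.  24.  48.  27.]
[(array([ 0.68801017, -0.05376339,  0.076     ]), np.int32(61)), (array([0.63662287, 0.02948433, 0.076     ]), np.int32(76)), (array([ 0.63328602, -0.03821615,  0.076     ]), np.int32(73))]
shift [0.001 0.001 0.074] turn [0.  0.1 0.4]
```

View pics/z41.png

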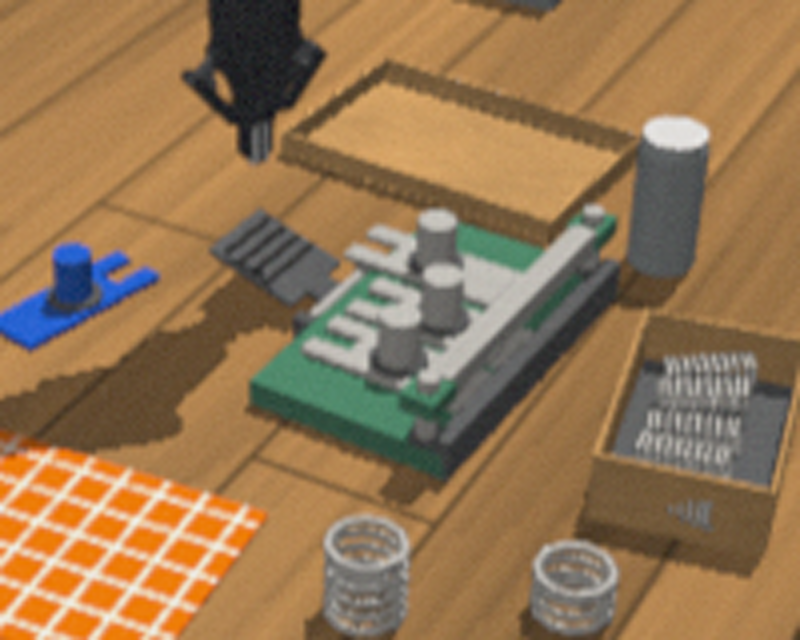

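View pics/z42.png

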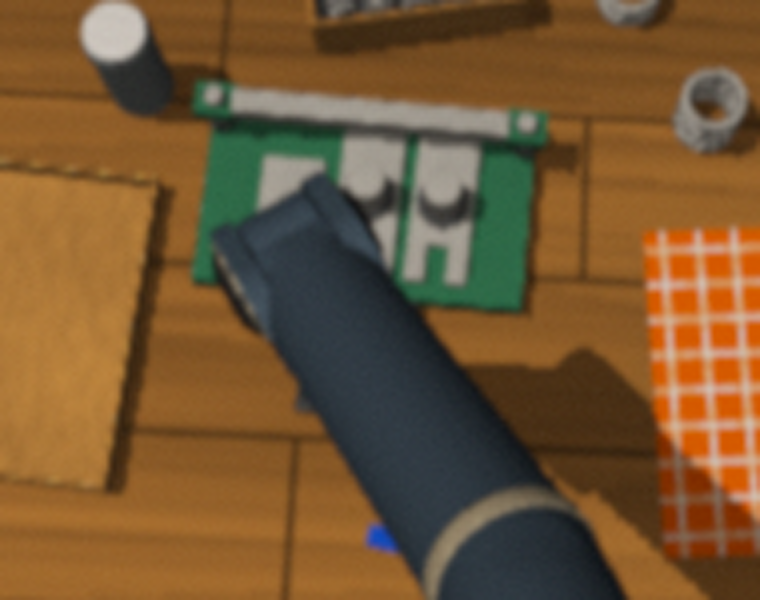

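```bash
python3 -c "
from h import *
q,e=cap('side');V=cloud('side',e);z=V[...,2]
k=(z>.068)&(z<.082)&(V[...,0]>.53)&(V[...,0]<.675)&(V[...,1]<.16)&(V[...,1]>-.1)
n,l,s,c=cv2.connectedComponentsWithStats(k.astype(np.uint8))
for i in range(1,n):
    if s[i,4]>12: print(s[i,4],c[i],ray('side',*c[i],.076))
st();go([.60,.10,.115],60)
"
```

```text
56 [368.75       185.82142857] [0.60078316 0.09786166 0.076     ]
63 [370.04761905 199.82539683] [0.64251973 0.0235408  0.076     ]
65 [359.53846154 209.49230769] [ 0.63861948 -0.04220448  0.076     ]
t 48.85 p [0.4619 0.042  0.092 ] yaw 60.5 tilt z [ 0.001 -0.    -1.   ] F [0.1 0.  0.1] op -0.0001 j [ 32.  23. -51. 120.  24.  48.  27.]
shift [ 0.118  0.092 -0.023] turn [ 0.1 -0.   0.5]
```

Emit:
apply_moves --targets '[[[-0.02,0.03,-0.02],[0,0,0]],[[-0.05,0.06,-0.02],[0,0,0]],[[-0.09,0.1,-0.02],[0,0,0]],[[-0.12,0.14,-0.02],[0,0,0]],[[-0.12,0.14,-0.02],[0,0,0]]]' --hand 0.58

```text
t: 49.48
eef_pos: [0.5268, -0.1359, 0.1119]
tool_rot: [[0.498, 0.867, 0.002], [0.867, -0.498, -0.0], [0.001, 0.002, -1.0]]
wrist_force: [0.6, 0.3, -0.8]
opening: 0.0493
```

```bash
python3 -c "
from h import *
st()
p,e=cap('top');print(plates(p,e,(240,345,142,200),.025));cv2.imwrite('pics/z43.png',cv2.cvtColor(cv2.resize(p[120:210,230:350],None,fx=6,fy=6,interpolation=cv2.INTER_CUBIC),cv2.COLOR_RGB2BGR))
go([.60,.101,.115],90)
"
```

```text
t 49.48 p [ 0.5268 -0.1359  0.1119] yaw 60.1 tilt z [ 0.002 -0.    -1.   ] F [ 0.6  0.3 -0.8] op 0.0493 j [ 47.  27. -48. 109.  25.  54.  47.]
[(array([ 0.68797009, -0.04838823,  0.076     ]), np.int32(60)), (array([0.63652698, 0.02900837, 0.076     ]), np.int32(75)), (array([ 0.6331781, -0.0380765,  0.076    ]), np.int32(73)), (array([0.59557498, 0.10249434, 0.076     ]), np.int32(78))]
shift [ 0.24  -0.051 -0.003] turn [  0.1  -0.1 -29.6]
```

View pics/z43.png

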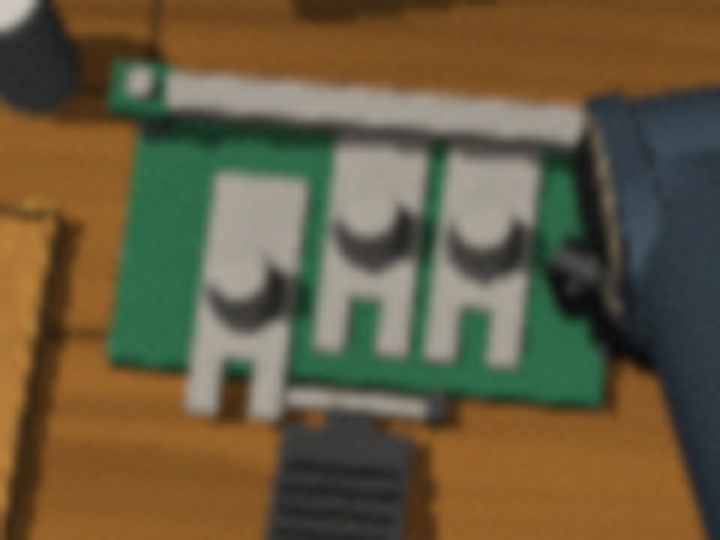

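```bash
python3 -c "
from h import *
go([.597,.104,.115],88)
"
```

```text
shift [ 0.241 -0.055 -0.003] turn [  0.1  -0.1 -27.6]
```

Emit:
apply_moves --targets '[[[0.05,-0.011,-0.003],[0,0,-6]],[[0.1,-0.022,-0.003],[0,0,-12]],[[0.15,-0.033,-0.003],[0,0,-18]],[[0.2,-0.044,-0.003],[0,0,-24]],[[0.241,-0.055,-0.003],[0,0,-27.6]]]'

```text
t: 50.15
eef_pos: [0.597, 0.1084, 0.1159]
tool_rot: [[0.028, 1.0, 0.002], [1.0, -0.028, 0.003], [0.003, 0.002, -1.0]]
wrist_force: [0.5, -1.1, 1.6]
opening: 0.0498
```

Emit:
apply_moves --targets '[[[0,0,0],[0,0,0]],[[0,0,0],[0,0,0]]]'

```text
t: 50.4
eef_pos: [0.5964, 0.1093, 0.1159]
tool_rot: [[0.026, 1.0, 0.002], [1.0, -0.026, 0.003], [0.003, 0.002, -1.0]]
wrist_force: [0.5, -0.7, -0.0]
opening: 0.0496
```

```bash
python3 -c "
from h import *
st();go([.597,.104,.018],88)
q,e=cap('side');cv2.imwrite('pics/z44.png',cv2.cvtColor(cv2.resize(q[130:290,260:460],None,fx=4,fy=4,interpolation=cv2.INTER_CUBIC),cv2.COLOR_RGB2BGR))
"
```

```text
t 50.4 p [0.5964 0.1093 0.1159] yaw 88.5 tilt z [ 0.002  0.003 -1.   ] F [ 0.5 -0.7 -0. ] op 0.0496 j [ 23.  35. -53. 100.  32.  61.  47.]
shift [-0.006  0.001  0.098] turn [ 0.1 -0.2  0.5]
```

View pics/z44.png

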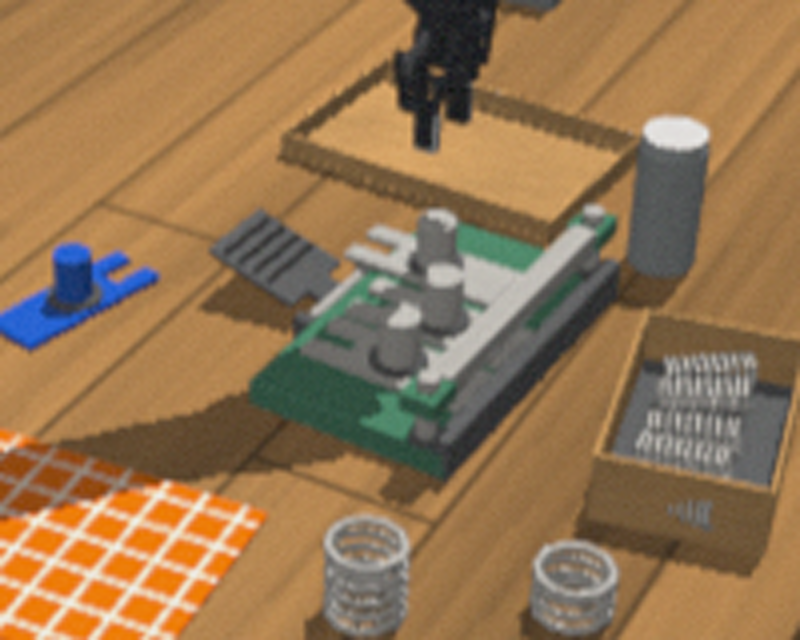

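Emit:
apply_moves --targets '[[[-0.006,0.001,0.0],[0,0,0.5]],[[-0.006,0.001,0.03],[0,0,0.5]],[[-0.006,0.001,0.07],[0,0,0.5]],[[-0.006,0.001,0.1],[0,0,0.5]],[[-0.006,0.001,0.1],[0,0,0.5]]]'

```text
t: 51.08
eef_pos: [0.5959, 0.0995, 0.0136]
tool_rot: [[0.039, 0.999, -0.003], [0.999, -0.039, 0.0], [0.0, -0.003, -1.0]]
wrist_force: [-0.1, -0.5, 0.6]
opening: 0.0498
```

Emit:
apply_moves --targets '[[[0,0,0],[0,0,0]],[[0,0,0],[0,0,0]],[[0,0,0],[0,0,0]],[[0,0,0],[0,0,0]]]' --hand 0

```text
t: 51.58
eef_pos: [0.5974, 0.1011, 0.0161]
tool_rot: [[0.039, 0.999, 0.001], [0.999, -0.039, 0.003], [0.003, 0.001, -1.0]]
wrist_force: [-1.6, 3.0, 6.2]
opening: 0.0326
```

```bash
python3 -c "
from h import *
st();go([.640,.101,.018],87)
q,e=cap('side');cv2.imwrite('pics/z45.png',cv2.cvtColor(cv2.resize(q[130:290,260:460],None,fx=4,fy=4,interpolation=cv2.INTER_CUBIC),cv2.COLOR_RGB2BGR))
"
```

```text
t 51.58 p [0.5974 0.1011 0.0161] yaw 87.8 tilt z [ 0.001  0.003 -1.   ] F [-1.6  3.   6.2] op 0.0326 j [ 20.  41. -48. 104.  38.  52.  42.]
shift [ 0.002  0.043 -0.002] turn [ 0.  -0.2  0.8]
```

View pics/z45.png

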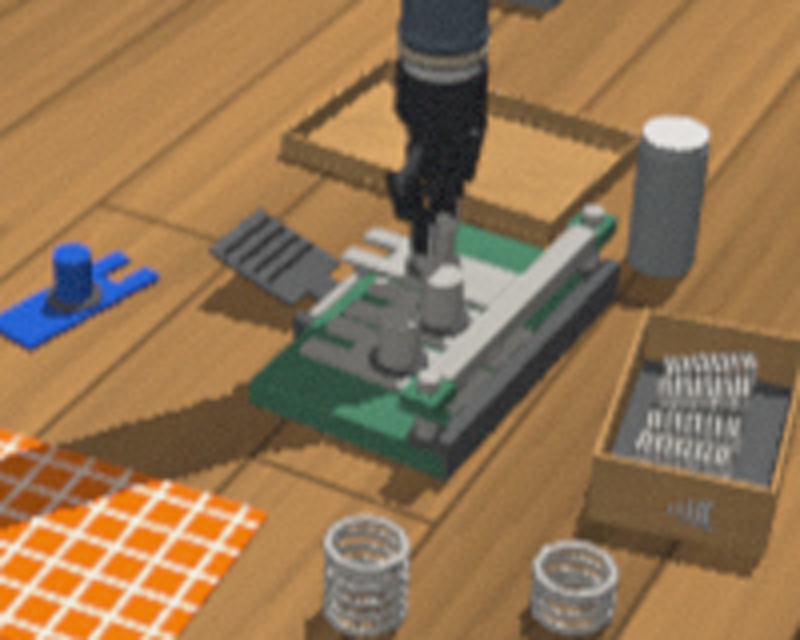

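Gripped; lift 5 mm, forward to the stop.

Emit:
apply_moves --targets '[[[0,0,-0.006],[0,0,0]],[[0,0.015,-0.006],[0,0,0]],[[0,0.03,-0.006],[0,0,0]],[[-0.001,0.04,-0.006],[0,0,0]],[[-0.001,0.04,-0.006],[0,0,0]]]'

```text
t: 52.25
eef_pos: [0.6381, 0.0981, 0.0215]
tool_rot: [[0.04, 0.999, 0.0], [0.999, -0.04, 0.003], [0.003, 0.0, -1.0]]
wrist_force: [-0.2, -0.1, -4.5]
opening: 0.0319
```

Emit:
apply_moves --targets '[[[0,0,0.003],[0,0,0]],[[0,0,0.006],[0,0,0]],[[0,0.003,0.007],[0,0,0]],[[0,0.005,0.007],[0,0,0]],[[0,0.005,0.007],[0,0,0]]]'

```text
t: 52.88
eef_pos: [0.6411, 0.0987, 0.0161]
tool_rot: [[0.039, 0.999, -0.003], [0.999, -0.039, 0.002], [0.002, -0.003, -1.0]]
wrist_force: [-8.0, -2.0, 8.8]
opening: 0.0321
```

Contact at the stop. Release and go to the treadle.

Emit:
apply_moves --targets '[[[0,0,0],[0,0,0]],[[0,0,0],[0,0,0]],[[0,0,0],[0,0,0]],[[0,0,-0.04],[0,0,0]],[[0,0,-0.09],[0,0,0]]]' --hand 0.56

```text
t: 53.5
eef_pos: [0.6406, 0.0981, 0.1058]
tool_rot: [[0.039, 0.999, -0.005], [0.999, -0.039, 0.001], [0.001, -0.005, -1.0]]
wrist_force: [1.5, 0.4, 1.2]
opening: 0.0474
```

```bash
python3 -c "
from h import *
st();go([.462,.042,.09],60)"
```

```text
t 53.5 p [0.6406 0.0981 0.1058] yaw 87.8 tilt z [-0.005  0.001 -1.   ] F [1.5 0.4 1.2] op 0.0474 j [ 21.  39. -51.  95.  33.  63.  49.]
shift [-0.063 -0.176  0.017] turn [-0.3  0.  27.8]
```

Emit:
apply_moves --targets '[[[-0.015,-0.045,0],[0,0,6]],[[-0.03,-0.09,0],[0,0,12]],[[-0.045,-0.135,0],[-0.3,0,18]],[[-0.062,-0.174,0.01],[-0.3,0,24]],[[-0.062,-0.174,0.016],[-0.3,0,28]]]' --hand 0

```text
t: 54.12
eef_pos: [0.4609, 0.041, 0.0901]
tool_rot: [[0.506, 0.862, -0.003], [0.862, -0.506, -0.003], [-0.004, -0.001, -1.0]]
wrist_force: [0.4, 0.4, 0.1]
opening: 0.0002
```

```bash
python3 -c "
from h import *
q,e=cap('side');st();cv2.imwrite('pics/z46.png',cv2.cvtColor(cv2.resize(q[130:290,260:460],None,fx=4,fy=4,interpolation=cv2.INTER_CUBIC),cv2.COLOR_RGB2BGR))
p,e=cap('top');print(plates(p,e,(240,345,142,200),.025));cv2.imwrite('pics/z47.png',cv2.cvtColor(cv2.resize(p[110:260,200:390],None,fx=4,fy=4,interpolation=cv2.INTER_CUBIC),cv2.COLOR_RGB2BGR))
go([.462,.042,.018],60)"
```

```text
t 54.17 p [0.4625 0.0417 0.09  ] yaw 59.5 tilt z [-0.001 -0.002 -1.   ] F [-0.2 -0.4  0.3] op 0.0001 j [ 31.  23. -50. 120.  24.  48.  26.]
[(array([ 0.68793831, -0.05305979,  0.076     ]), np.int32(63)), (array([0.6428802 , 0.09816981, 0.076     ]), np.int32(58)), (array([0.63730188, 0.02937323, 0.076     ]), np.int32(70)), (array([ 0.63342504, -0.03802105,  0.076     ]), np.int32(72))]
shift [-0.001 -0.001  0.073] turn [ 0.   0.1 -0.2]
```

View pics/z46.png

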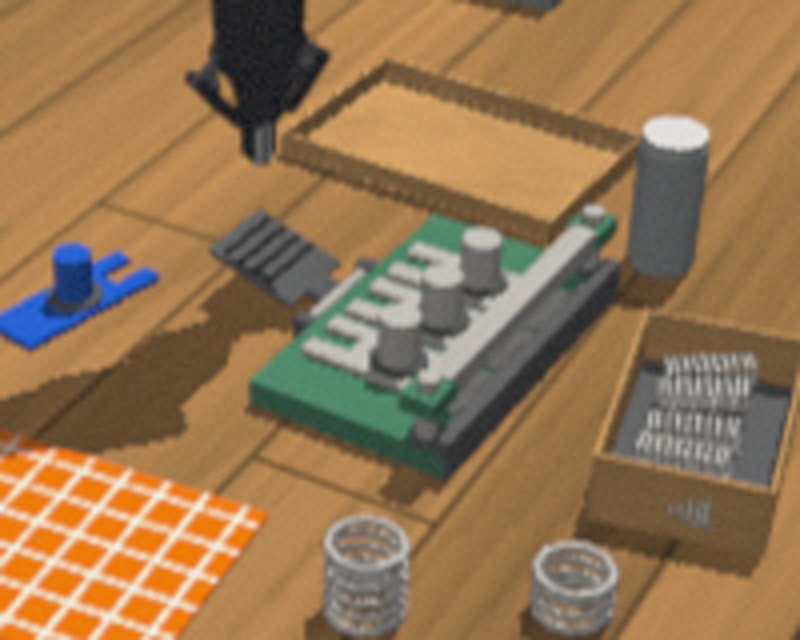

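View pics/z47.png

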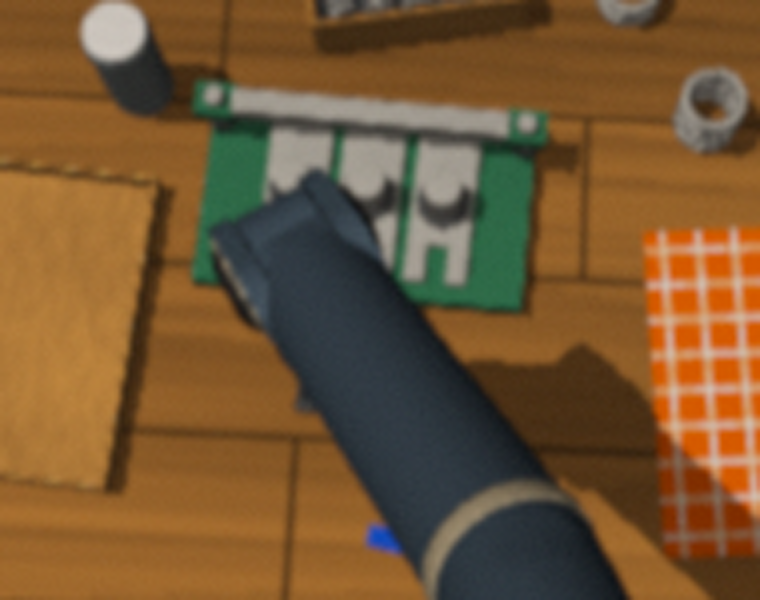

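All three in place with plain ends under the bar. Press.

Emit:
apply_moves --targets '[[[-0.001,-0.001,0.04],[0,0,0]],[[-0.001,-0.001,0.075],[0,0,0]],[[-0.001,-0.001,0.085],[0,0,0]],[[-0.001,-0.001,0.095],[0,0,0]]]'

```text
t: 54.72
eef_pos: [0.4626, 0.0424, -0.004]
tool_rot: [[0.503, 0.864, -0.001], [0.864, -0.503, -0.001], [-0.001, 0.0, -1.0]]
wrist_force: [-4.3, -0.9, 7.7]
opening: -0.0002
```

Emit:
apply_moves --targets '[[[0,0,0.007],[0,0,0]],[[0,0,0.014],[0,0,0]],[[0,0,0.014],[0,0,0]]]'

```text
t: 55.1
eef_pos: [0.4615, 0.0425, -0.0169]
tool_rot: [[0.502, 0.865, -0.003], [0.865, -0.502, -0.003], [-0.004, -0.001, -1.0]]
wrist_force: [-7.3, -1.3, 11.1]
opening: 0.0002
```

Emit:
apply_moves --targets '[[[0,0,0.004],[0,0,0]],[[0,0,0.006],[0,0,0]],[[0,0,0.006],[0,0,0]],[[0,0,0.006],[0,0,0]],[[0,0,0.006],[0,0,0]]]'

```text
t: 55.72
eef_pos: [0.4616, 0.0424, -0.018]
tool_rot: [[0.501, 0.865, -0.002], [0.865, -0.501, -0.01], [-0.01, 0.003, -1.0]]
wrist_force: [-16.4, -4.9, 53.8]
opening: 0.0
```

```bash
python3 -c "
from h import *
q,e=cap('side');st();cv2.imwrite('pics/z48.png',cv2.cvtColor(cv2.resize(q[130:290,260:460],None,fx=4,fy=4,interpolation=cv2.INTER_CUBIC),cv2.COLOR_RGB2BGR))"
```

```text
t 55.77 p [ 0.4616  0.0424 -0.018 ] yaw 59.9 tilt z [-0.002 -0.01  -1.   ] F [-16.3  -4.6  53.3] op -0.0004 j [ 22.  32. -41. 124.  37.  36.  14.]
```

View pics/z48.png

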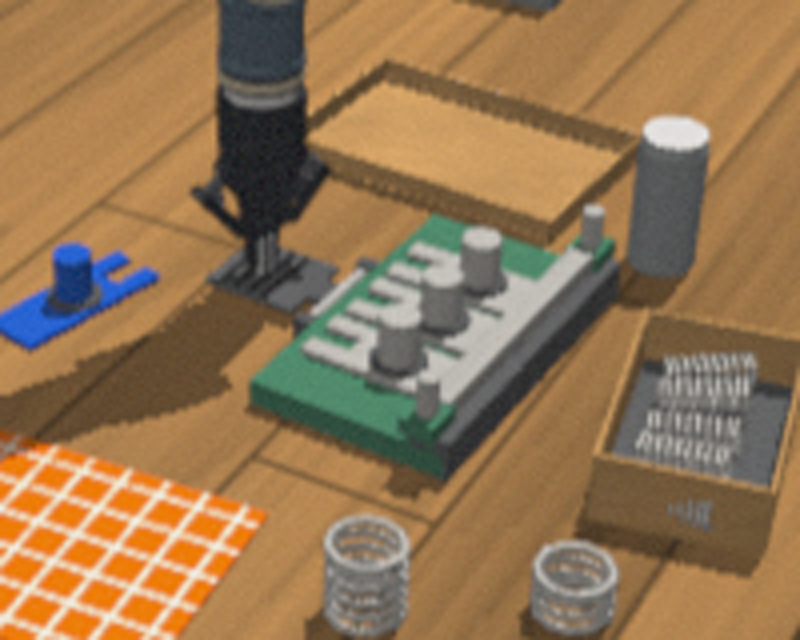

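Emit:
apply_moves --targets '[[[0,0,-0.04],[0,0,0]],[[0,0,-0.09],[0,0,0]],[[0,0,-0.135],[0,0.5,0]],[[0,0,-0.135],[0,0.5,0]]]'

```text
t: 56.28
eef_pos: [0.4655, 0.0446, 0.1211]
tool_rot: [[0.501, 0.865, 0.012], [0.865, -0.501, -0.003], [0.004, 0.012, -1.0]]
wrist_force: [-0.3, 0.4, -0.9]
opening: 0.0003
```

```bash
python3 -c "
from h import *
st();go([.642,.099,.118],60)"
```

```text
t 56.27 p [0.4655 0.0446 0.1211] yaw 59.9 tilt z [ 0.012 -0.003 -1.   ] F [-0.3  0.4 -0.9] op 0.0003 j [ 33.  20. -53. 118.  21.  51.  29.]
shift [0.136 0.125 0.005] turn [ 0.7 -0.2 -0.1]
```

Emit:
apply_moves --targets '[[[0.04,0.04,0],[-0.5,-0.3,0]],[[0.08,0.075,0],[-0.5,-0.3,0]],[[0.12,0.11,0],[-0.5,-0.3,0]],[[0.136,0.125,0],[-0.5,-0.3,0]],[[0.136,0.125,0],[-0.5,-0.3,0]]]' --hand 0.58

```text
t: 56.9
eef_pos: [0.6425, 0.1006, 0.1219]
tool_rot: [[0.501, 0.866, 0.016], [0.866, -0.5, -0.01], [-0.001, 0.019, -1.0]]
wrist_force: [0.6, -0.1, -0.0]
opening: 0.0496
```

```bash
python3 -c "
from h import *
st();go([.642,.099,.016],60)"
```

```text
t 56.9 p [0.6425 0.1006 0.1219] yaw 60.0 tilt z [ 0.016 -0.01  -1.   ] F [ 0.6 -0.1 -0. ] op 0.0496 j [ 18.  36. -46.  95.  30.  62.  23.]
shift [-0.002 -0.002  0.106] turn [ 1.1  0.1 -0. ]
```

Emit:
apply_moves --targets '[[[-0.002,-0.002,0.02],[1.1,0,0]],[[-0.002,-0.002,0.065],[1.1,0,0]],[[-0.002,-0.002,0.104],[1.1,0,0]],[[-0.002,-0.002,0.105],[1.1,0,0]],[[-0.002,-0.002,0.105],[1.1,0,0]]]'

```text
t: 57.52
eef_pos: [0.6415, 0.0989, 0.0176]
tool_rot: [[0.501, 0.866, -0.0], [0.866, -0.501, -0.0], [-0.0, -0.0, -1.0]]
wrist_force: [-0.7, 0.4, 0.6]
opening: 0.0496
```

Emit:
apply_moves --targets '[[[0,0,0],[0,0,0]],[[0,0,0],[0,0,0]],[[0,0,0],[0,0,0]],[[0,0,0],[0,0,0]]]' --hand 0

```text
t: 58.02
eef_pos: [0.6424, 0.0992, 0.0198]
tool_rot: [[0.501, 0.866, 0.002], [0.866, -0.501, -0.0], [0.001, 0.002, -1.0]]
wrist_force: [-1.5, -0.6, 7.2]
opening: 0.032
```

```bash
python3 -c "
from h import *
st();q,e=cap('side');cv2.imwrite('pics/z49.png',cv2.cvtColor(cv2.resize(q[130:290,260:460],None,fx=4,fy=4,interpolation=cv2.INTER_CUBIC),cv2.COLOR_RGB2BGR))
go([.594,.102,.022],60)"
```

```text
t 58.02 p [0.6424 0.0992 0.0198] yaw 60.0 tilt z [ 0.002 -0.    -1.   ] F [-1.5 -0.6  7.2] op 0.032 j [ 16.  42. -42.  98.  35.  53.  20.]
shift [-0.022 -0.043 -0.002] turn [ 0.1 -0.1 -0. ]
```

View pics/z49.png

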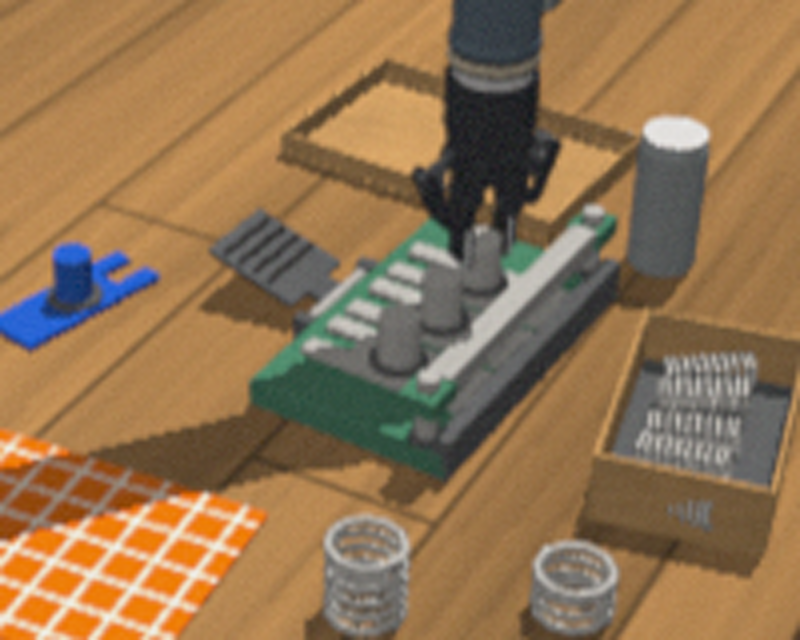

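Emit:
apply_moves --targets '[[[0,0,-0.006],[0,0,0]],[[-0.007,-0.014,-0.006],[0,0,0]],[[-0.017,-0.033,-0.006],[0,0,0]],[[-0.022,-0.043,-0.006],[0,0,0]],[[-0.022,-0.043,-0.006],[0,0,0]]]'

```text
t: 58.7
eef_pos: [0.5937, 0.1016, 0.0257]
tool_rot: [[0.5, 0.866, 0.002], [0.866, -0.5, -0.001], [0.001, 0.002, -1.0]]
wrist_force: [-0.2, -0.4, -3.7]
opening: 0.0318
```

Emit:
apply_moves --targets '[[[0,0,-0.03],[0,0,0]],[[0,0,-0.07],[0,0,0]],[[0,0,-0.08],[0,0,5]],[[0,0,-0.08],[0,0,15]],[[0,0,-0.08],[0,0,25]]]'

```text
t: 59.32
eef_pos: [0.5947, 0.1015, 0.1062]
tool_rot: [[0.823, 0.568, 0.004], [0.568, -0.823, -0.0], [0.003, 0.002, -1.0]]
wrist_force: [0.9, -0.4, -3.9]
opening: 0.0318
```

```bash
python3 -c "
from h import *
st();go([.602,.325,.10],-32)"
```

```text
t 59.33 p [0.5947 0.1015 0.1062] yaw 34.6 tilt z [ 0.004 -0.    -1.   ] F [ 0.9 -0.4 -3.9] op 0.0318 j [ 16.  31. -41. 102.  25.  56.  -0.]
shift [ 0.133 -0.18   0.006] turn [ 0.  -0.2 66.6]
```

Emit:
apply_moves --targets '[[[0.019,-0.026,0.003],[0,0,10]],[[0.038,-0.052,0.003],[0,0,20]],[[0.057,-0.078,0.003],[0,0,30]],[[0.076,-0.104,0.003],[0,0,40]],[[0.1,-0.135,0.003],[0,0,50]]]'

```text
t: 59.95
eef_pos: [0.6014, 0.2699, 0.1031]
tool_rot: [[0.962, -0.272, 0.005], [-0.272, -0.962, -0.0], [0.004, -0.001, -1.0]]
wrist_force: [0.7, 0.1, -3.3]
opening: 0.0318
```

```bash
python3 -c "
from h import *
st();go([.602,.325,.10],-32)"
```

```text
t 59.95 p [0.6014 0.2699 0.1031] yaw -15.8 tilt z [ 0.005 -0.    -1.   ] F [ 0.7  0.1 -3.3] op 0.0318 j [ -8.  33. -29.  94.  19.  57. -59.]
shift [-0.014 -0.053  0.003] turn [-0.1 -0.2 16.2]
```

Emit:
apply_moves --targets '[[[-0.008,-0.03,0.003],[0,0,8]],[[-0.014,-0.053,0.003],[0,-0.2,16]],[[-0.014,-0.053,0.003],[0,-0.2,16]],[[-0.014,-0.053,0.003],[0,-0.2,16]]]'

```text
t: 60.45
eef_pos: [0.6029, 0.3238, 0.0998]
tool_rot: [[0.851, -0.526, 0.001], [-0.526, -0.851, -0.0], [0.001, -0.001, -1.0]]
wrist_force: [0.8, -0.5, -3.7]
opening: 0.032
```

```bash
python3 -c "
from h import *
st();q,e=cap('side');cv2.imwrite('pics/z50.png',cv2.cvtColor(cv2.resize(q[110:270,260:460],None,fx=4,fy=4,interpolation=cv2.INTER_CUBIC),cv2.COLOR_RGB2BGR))
p,e=cap('top');cv2.imwrite('pics/z51.png',cv2.cvtColor(cv2.resize(p[110:260,160:350],None,fx=4,fy=4,interpolation=cv2.INTER_CUBIC),cv2.COLOR_RGB2BGR))
go([.602,.325,.02],-32)"
```

```text
t 60.45 p [0.6029 0.3238 0.0998] yaw -31.7 tilt z [ 0.001 -0.    -1.   ] F [ 0.8 -0.5 -3.7] op 0.032 j [-15.  35. -25.  91.  17.  58. -77.]
shift [-0.002 -0.001  0.08 ] turn [-0.  -0.1  0.2]
```

View pics/z50.png

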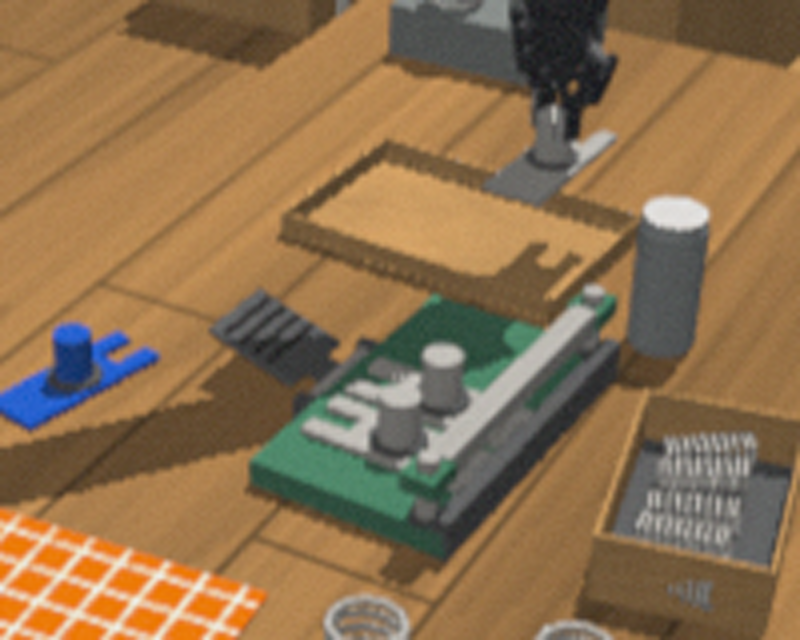

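View pics/z51.png

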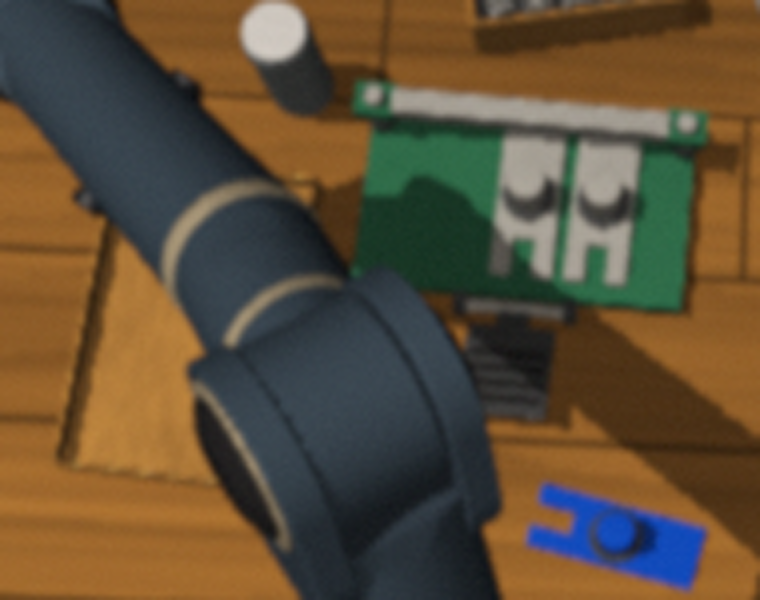

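Emit:
apply_moves --targets '[[[-0.001,-0.001,0.03],[0,0,0]],[[-0.001,-0.001,0.065],[0,0,0]],[[-0.001,-0.001,0.075],[0,0,0]],[[-0.001,-0.001,0.075],[0,0,0]]]'

```text
t: 61.05
eef_pos: [0.603, 0.3236, 0.0247]
tool_rot: [[0.849, -0.528, 0.001], [-0.528, -0.849, -0.0], [0.001, -0.0, -1.0]]
wrist_force: [0.1, -0.1, -2.8]
opening: 0.032
```

```bash
python3 -c "
from h import *
st();q,e=cap('side');cv2.imwrite('pics/z52.png',cv2.cvtColor(cv2.resize(q[110:270,260:460],None,fx=4,fy=4,interpolation=cv2.INTER_CUBIC),cv2.COLOR_RGB2BGR))"
```

```text
t 61.05 p [0.603  0.3236 0.0247] yaw -31.9 tilt z [ 0.001 -0.    -1.   ] F [ 0.1 -0.1 -2.8] op 0.032 j [-16.  40. -23.  94.  19.  51. -79.]
```

View pics/z52.png

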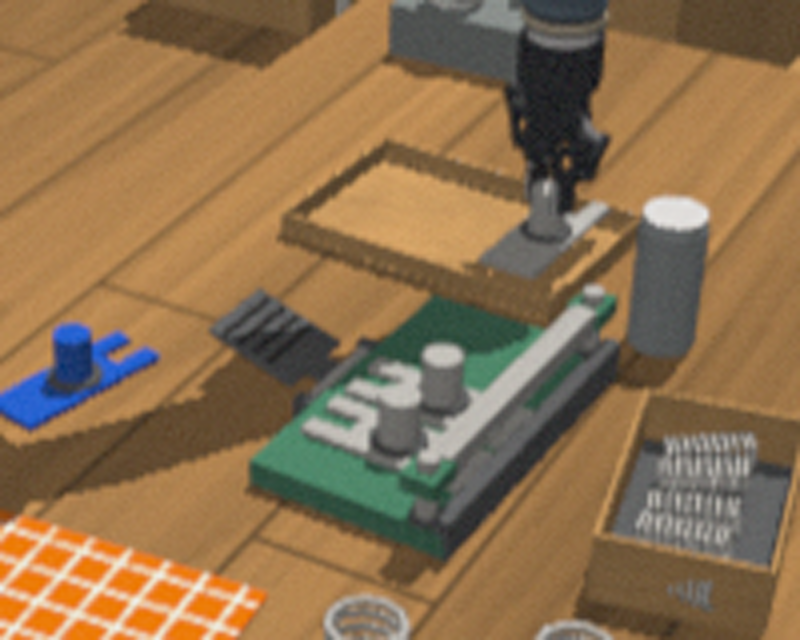

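Emit:
apply_moves --targets '[[[0,0,0.012],[0,0,0]],[[0,0,0.022],[0,0,0]],[[0,0,0.026],[0,0,0]],[[0,0,0.026],[0,0,0]]]'

```text
t: 61.6
eef_pos: [0.6037, 0.3245, -0.0004]
tool_rot: [[0.849, -0.528, 0.002], [-0.528, -0.849, 0.001], [0.002, -0.002, -1.0]]
wrist_force: [-0.5, 1.0, -3.5]
opening: 0.0319
```

Emit:
apply_moves --targets '[[[0,0,0.003],[0,0,0]],[[0,0,0.004],[0,0,0]],[[0,0,0.004],[0,0,0]]]'

```text
t: 61.98
eef_pos: [0.6042, 0.3248, -0.0013]
tool_rot: [[0.849, -0.528, 0.004], [-0.528, -0.849, 0.001], [0.003, -0.003, -1.0]]
wrist_force: [-4.9, -4.0, 10.5]
opening: 0.0319
```

Contact with the floor. Release.

Emit:
apply_moves --targets '[[[0,0,0],[0,0,0]],[[0,0,0],[0,0,0]],[[0,0,0],[0,0,0]],[[0,0,-0.04],[0,0,0]],[[0,0,-0.1],[0,0,0]]]' --hand 0.6

```text
t: 62.6
eef_pos: [0.6025, 0.3237, 0.0973]
tool_rot: [[0.849, -0.528, -0.001], [-0.528, -0.849, -0.002], [0.0, 0.002, -1.0]]
wrist_force: [0.5, 1.0, 1.2]
opening: 0.0514
```

```bash
python3 -c "
from h import *
st();go([.639,.032,.118],60)"
```

```text
t 62.6 p [0.6025 0.3237 0.0973] yaw -31.9 tilt z [-0.001 -0.002 -1.   ] F [0.5 1.  1.2] op 0.0514 j [-15.  35. -25.  91.  17.  58. -77.]
shift [ 0.185  0.228 -0.02 ] turn [  0.1   0.1 -91.9]
```

Emit:
apply_moves --targets '[[[0.02,0.025,-0.02],[0,0,-10]],[[0.04,0.05,-0.02],[0,0,-20]],[[0.06,0.075,-0.02],[0,0,-30]],[[0.085,0.105,-0.02],[0,0,-40]],[[0.11,0.135,-0.02],[0,0,-50]]]' --hand 0.58

```text
t: 63.22
eef_pos: [0.6247, 0.1499, 0.1174]
tool_rot: [[0.948, 0.317, -0.001], [0.317, -0.948, -0.002], [-0.001, 0.001, -1.0]]
wrist_force: [0.6, -0.5, 0.9]
opening: 0.0496
```

```bash
python3 -c "
from h import *
st();go([.639,.032,.118],60)"
```

```text
t 63.23 p [0.6247 0.1499 0.1174] yaw 18.5 tilt z [-0.001 -0.002 -1.   ] F [ 0.6 -0.5  0.9] op 0.0496 j [  8.  33. -37.  96.  22.  59. -17.]
shift [-0.024  0.116 -0.   ] turn [  0.    0.1 -41.5]
```

Emit:
apply_moves --targets '[[[-0.008,0.035,0],[0,0,-10]],[[-0.014,0.07,0],[0,0,-20]],[[-0.02,0.105,0],[0,0,-30]],[[-0.024,0.117,0],[0,0,-40]],[[-0.024,0.117,0],[0,0,-41.5]]]'

```text
t: 63.85
eef_pos: [0.6391, 0.0295, 0.117]
tool_rot: [[0.504, 0.864, -0.002], [0.864, -0.504, -0.002], [-0.002, -0.001, -1.0]]
wrist_force: [-0.5, 0.7, -1.3]
opening: 0.0493
```

```bash
python3 -c "
from h import *
p,e=cap('top');print(plates(p,e,(240,345,142,200),.025),plates(p,e,(165,245,140,240),.004));cv2.imwrite('pics/z53.png',cv2.cvtColor(cv2.resize(p[110:260,160:350],None,fx=4,fy=4,interpolation=cv2.INTER_CUBIC),cv2.COLOR_RGB2BGR))
q,e=cap('side');cv2.imwrite('pics/z54.png',cv2.cvtColor(cv2.resize(q[110:270,260:460],None,fx=4,fy=4,interpolation=cv2.INTER_CUBIC),cv2.COLOR_RGB2BGR))
st();go([.639,.032,.015],60)"
```

```text
[(array([0.63708341, 0.02951152, 0.076     ]), np.int32(70))] [(array([0.60130993, 0.31980245, 0.055     ]), np.int32(75))]
t 63.95 p [0.6389 0.0322 0.1175] yaw 59.9 tilt z [-0.001 -0.001 -1.   ] F [0.4 0.6 0.1] op 0.0495 j [ 25.  35. -46.  96.  29.  61.  30.]
shift [-0.     0.     0.103] turn [-0.   0.1 -0.1]
```

View pics/z53.png

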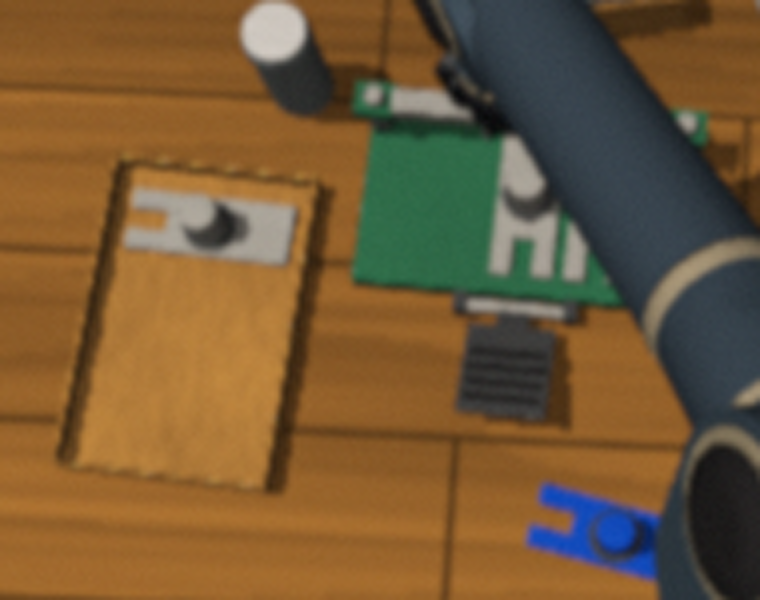

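View pics/z54.png

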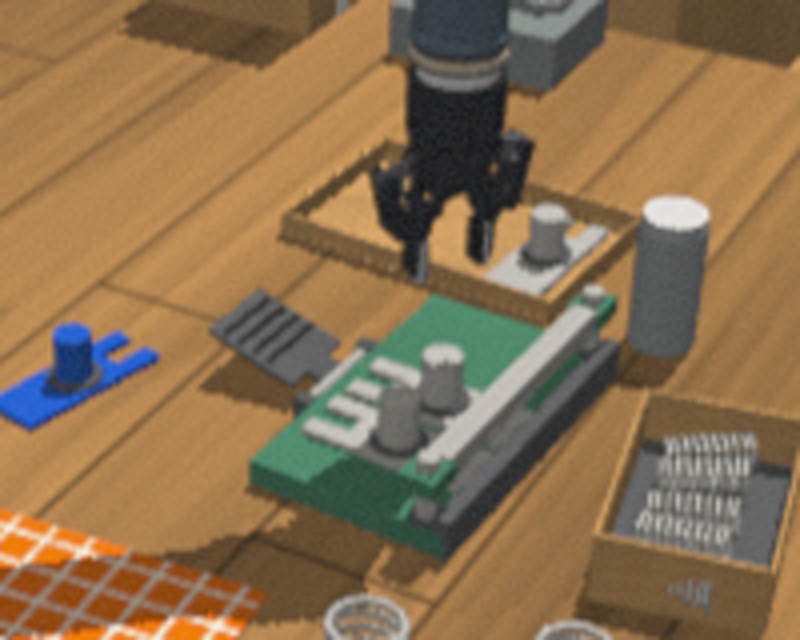

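Plate 1 lies flat in the tray at top-image (210,222 zoomed). Now the middle plate.

Emit:
apply_moves --targets '[[[0,0,0.02],[0,0,0]],[[0,0,0.065],[0,0,0]],[[0,0,0.101],[0,0,0]],[[0,0,0.101],[0,0,0]],[[0,0,0.101],[0,0,0]]]'

```text
t: 64.58
eef_pos: [0.6393, 0.0333, 0.0173]
tool_rot: [[0.501, 0.865, 0.0], [0.865, -0.501, -0.0], [0.0, 0.0, -1.0]]
wrist_force: [0.7, -0.2, 0.6]
opening: 0.0496
```

Emit:
apply_moves --targets '[[[0,0,0],[0,0,0]],[[0,0,0],[0,0,0]],[[0,0,0],[0,0,0]],[[0,0,0],[0,0,0]]]' --hand 0

```text
t: 65.08
eef_pos: [0.6392, 0.0325, 0.0193]
tool_rot: [[0.502, 0.865, 0.0], [0.865, -0.502, -0.002], [-0.002, 0.001, -1.0]]
wrist_force: [-4.8, -1.6, 6.1]
opening: 0.0319
```

```bash
python3 -c "
from h import *
st();go([.591,.034,.022],60)"
```

```text
t 65.08 p [0.6392 0.0325 0.0193] yaw 59.9 tilt z [ 0.    -0.002 -1.   ] F [-4.8 -1.6  6.1] op 0.0319 j [ 22.  42. -42. 100.  34.  52.  25.]
shift [-0.023 -0.042 -0.003] turn [ 0.1  0.1 -0.1]
```

Emit:
apply_moves --targets '[[[0,0,-0.006],[0,0,0]],[[-0.007,-0.014,-0.006],[0,0,0]],[[-0.017,-0.033,-0.006],[0,0,0]],[[-0.022,-0.043,-0.006],[0,0,0]],[[-0.022,-0.043,-0.006],[0,0,0]]]'

```text
t: 65.7
eef_pos: [0.5906, 0.0351, 0.0254]
tool_rot: [[0.501, 0.865, 0.0], [0.865, -0.501, -0.003], [-0.002, 0.002, -1.0]]
wrist_force: [1.0, 0.7, -5.7]
opening: 0.0325
```

Emit:
apply_moves --targets '[[[0,0,-0.03],[0,0,0]],[[0,0,-0.07],[0,0,0]],[[0,0,-0.08],[0,0,5]],[[0,0,-0.08],[0,0,15]],[[0,0,-0.08],[0,0,25]]]'

```text
t: 66.32
eef_pos: [0.5917, 0.0353, 0.106]
tool_rot: [[0.823, 0.568, 0.002], [0.568, -0.823, -0.002], [0.001, 0.003, -1.0]]
wrist_force: [0.1, 0.1, -5.5]
opening: 0.0316
```

```bash
python3 -c "
from h import *
st();go([.516,.331,.10],-32)
q,e=cap('side');cv2.imwrite('pics/z55.png',cv2.cvtColor(cv2.resize(q[110:270,260:460],None,fx=4,fy=4,interpolation=cv2.INTER_CUBIC),cv2.COLOR_RGB2BGR))"
```

```text
t 66.33 p [0.5917 0.0353 0.106 ] yaw 34.6 tilt z [ 0.002 -0.002 -1.   ] F [ 0.1  0.1 -5.5] op 0.0316 j [ 23.  30. -41. 103.  24.  56.   6.]
shift [ 0.105 -0.286  0.005] turn [ 0.1 -0.1 66.6]
```

View pics/z55.png

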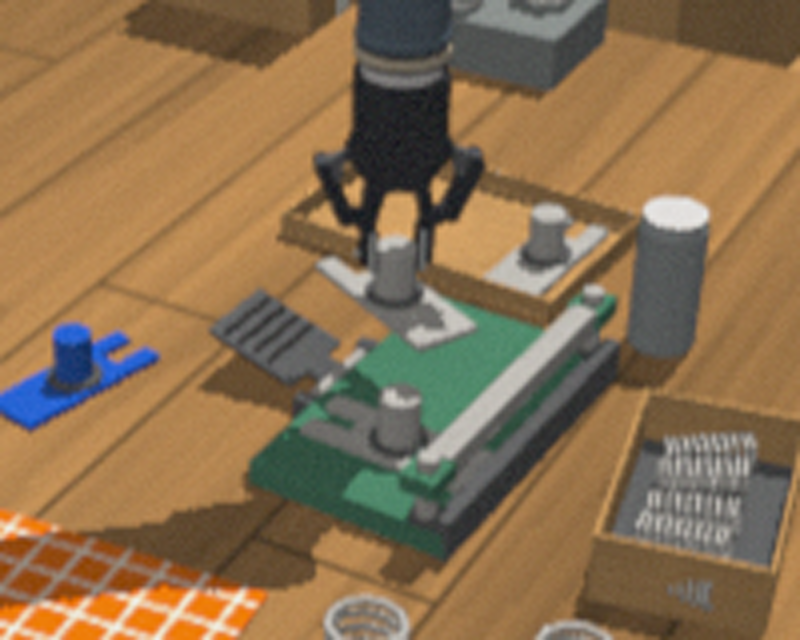

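Emit:
apply_moves --targets '[[[0.017,-0.045,0],[0,0,10]],[[0.034,-0.09,0],[0,0,20]],[[0.051,-0.135,0],[0,0,30]],[[0.068,-0.185,0],[0,0,40]],[[0.085,-0.23,0],[0,0,50]]]'

```text
t: 67.0
eef_pos: [0.5318, 0.2758, 0.1055]
tool_rot: [[0.963, -0.271, 0.003], [-0.271, -0.963, -0.001], [0.003, 0.0, -1.0]]
wrist_force: [0.9, -0.3, -5.5]
opening: 0.0318
```

```bash
python3 -c "
from h import *
st();go([.516,.331,.10],-32)"
```

```text
t 67.0 p [0.5318 0.2758 0.1055] yaw -15.7 tilt z [ 0.003 -0.001 -1.   ] F [ 0.9 -0.3 -5.5] op 0.0318 j [ -9.  28. -31. 103.  18.  54. -63.]
shift [-0.03  -0.049  0.005] turn [-0.  -0.2 16.3]
```

Emit:
apply_moves --targets '[[[-0.015,-0.025,0.003],[0,0,8]],[[-0.03,-0.049,0.003],[0,-0.2,16]],[[-0.03,-0.049,0.003],[0,-0.2,16]],[[-0.03,-0.049,0.04],[0,-0.2,16]],[[-0.03,-0.049,0.078],[0,-0.2,16]]]'

```text
t: 67.62
eef_pos: [0.518, 0.3306, 0.0271]
tool_rot: [[0.852, -0.524, 0.002], [-0.524, -0.852, 0.001], [0.001, -0.002, -1.0]]
wrist_force: [-0.5, 0.3, -5.2]
opening: 0.0316
```

```bash
python3 -c "
from h import *
st();go([.516,.331,.0],-32)
q,e=cap('side');cv2.imwrite('pics/z56.png',cv2.cvtColor(cv2.resize(q[110:270,260:460],None,fx=4,fy=4,interpolation=cv2.INTER_CUBIC),cv2.COLOR_RGB2BGR))"
```

```text
t 67.62 p [0.518  0.3306 0.0271] yaw -31.6 tilt z [ 0.002  0.001 -1.   ] F [-0.5  0.3 -5.2] op 0.0316 j [-18.  34. -25. 104.  19.  46. -85.]
shift [-0.002  0.001  0.027] turn [-0.1 -0.1  0.4]
```

View pics/z56.png

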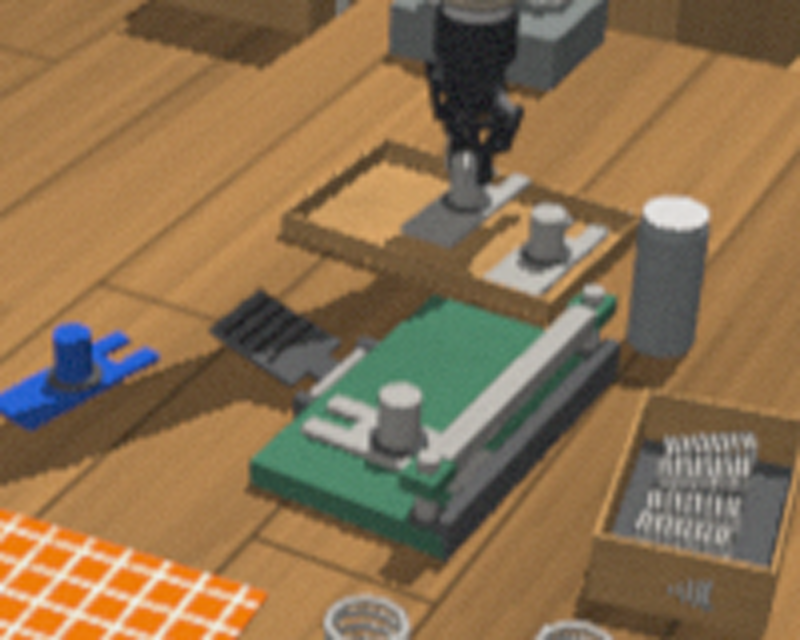

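Emit:
apply_moves --targets '[[[-0.002,0.001,0.012],[0,0,0]],[[-0.002,0.001,0.024],[0,0,0]],[[-0.002,0.001,0.03],[0,0,0]],[[-0.002,0.001,0.03],[0,0,0]]]'

```text
t: 68.18
eef_pos: [0.5134, 0.3279, -0.0031]
tool_rot: [[0.853, -0.523, -0.003], [-0.523, -0.852, -0.006], [0.001, 0.007, -1.0]]
wrist_force: [-8.4, -8.4, 25.2]
opening: 0.0319
```

Emit:
apply_moves --targets '[[[0,0,0],[0,0,0]],[[0,0,0],[0,0,0]],[[0,0,0],[0,0,0]],[[0,0,-0.05],[0,0,0]],[[0,0,-0.11],[0,0,0]]]' --hand 0.6

```text
t: 68.8
eef_pos: [0.5129, 0.3279, 0.1065]
tool_rot: [[0.853, -0.523, -0.006], [-0.523, -0.853, -0.008], [-0.001, 0.01, -1.0]]
wrist_force: [1.2, 0.8, -0.3]
opening: 0.0515
```

```bash
python3 -c "
from h import *
st();go([.635,-.036,.118],60)"
```

```text
t 68.8 p [0.5129 0.3279 0.1065] yaw -31.5 tilt z [-0.006 -0.008 -1.   ] F [ 1.2  0.8 -0.3] op 0.0515 j [-16.  29. -28. 101.  16.  55. -82.]
shift [ 0.294  0.247 -0.009] turn [  0.4   0.5 -91.5]
```

Emit:
apply_moves --targets '[[[0.033,0.027,-0.01],[0,0,-10]],[[0.065,0.055,-0.01],[0,0,-20]],[[0.098,0.082,-0.01],[0,0,-30]],[[0.13,0.11,-0.01],[0,0,-40]],[[0.163,0.137,-0.01],[0.2,0.2,-50]]]'

```text
t: 69.42
eef_pos: [0.5808, 0.1247, 0.1174]
tool_rot: [[0.946, 0.323, -0.002], [0.323, -0.946, -0.005], [-0.004, 0.004, -1.0]]
wrist_force: [-0.1, 0.5, -0.3]
opening: 0.0512
```

```bash
python3 -c "
from h import *
st();go([.635,-.036,.118],60)"
```

```text
t 69.42 p [0.5808 0.1247 0.1174] yaw 18.8 tilt z [-0.002 -0.005 -1.   ] F [-0.1  0.5 -0.3] op 0.0512 j [ 12.  29. -38. 102.  21.  56. -16.]
shift [-0.001  0.17   0.   ] turn [  0.1   0.3 -41.2]
```

Emit:
apply_moves --targets '[[[0,0.04,0],[0,0,-10]],[[0,0.08,0],[0,0,-20]],[[0,0.12,0],[0,0,-30]],[[-0.001,0.16,0],[0,0.2,-40]],[[-0.001,0.17,0],[0,0.3,-41.2]]]'

```text
t: 70.05
eef_pos: [0.6352, -0.0406, 0.1169]
tool_rot: [[0.504, 0.864, 0.0], [0.864, -0.504, -0.002], [-0.001, 0.001, -1.0]]
wrist_force: [0.2, 1.5, -0.6]
opening: 0.0508
```

Emit:
apply_moves --targets '[[[0,0,0],[0,0,0]],[[0,0,0],[0,0,0]]]'

```text
t: 70.3
eef_pos: [0.6348, -0.039, 0.1168]
tool_rot: [[0.503, 0.864, 0.0], [0.864, -0.503, -0.001], [-0.001, 0.001, -1.0]]
wrist_force: [0.4, 0.5, -0.2]
opening: 0.051
```

```bash
python3 -c "
from h import *
p,e=cap('top');print(plates(p,e,(165,245,140,240),.004));cv2.imwrite('pics/z57.png',cv2.cvtColor(cv2.resize(p[110:260,160:350],None,fx=4,fy=4,interpolation=cv2.INTER_CUBIC),cv2.COLOR_RGB2BGR))
q,e=cap('side');cv2.imwrite('pics/z58.png',cv2.cvtColor(cv2.resize(q[110:270,260:460],None,fx=4,fy=4,interpolation=cv2.INTER_CUBIC),cv2.COLOR_RGB2BGR))
st();go([.635,-.036,.016],60)"
```

```text
[(array([0.60104939, 0.32006004, 0.055     ]), np.int32(75)), (array([0.51147516, 0.32324286, 0.055     ]), np.int32(78))]
t 70.4 p [ 0.6349 -0.0386  0.1171] yaw 59.9 tilt z [ 0.001 -0.002 -1.   ] F [ 0.6 -0.4 -0.4] op 0.0508 j [ 31.  35. -46.  96.  28.  61.  36.]
shift [ 0.002 -0.001  0.101] turn [ 0.1  0.1 -0.1]
```

View pics/z57.png

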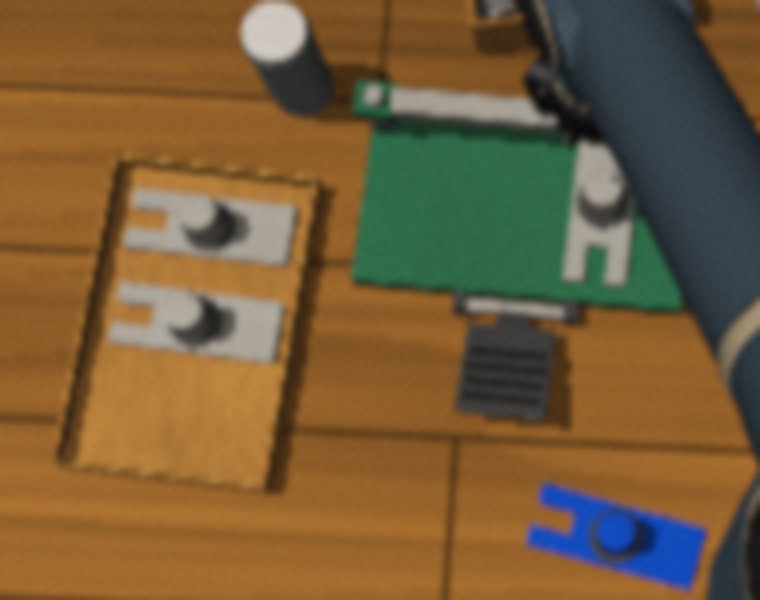

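View pics/z58.png

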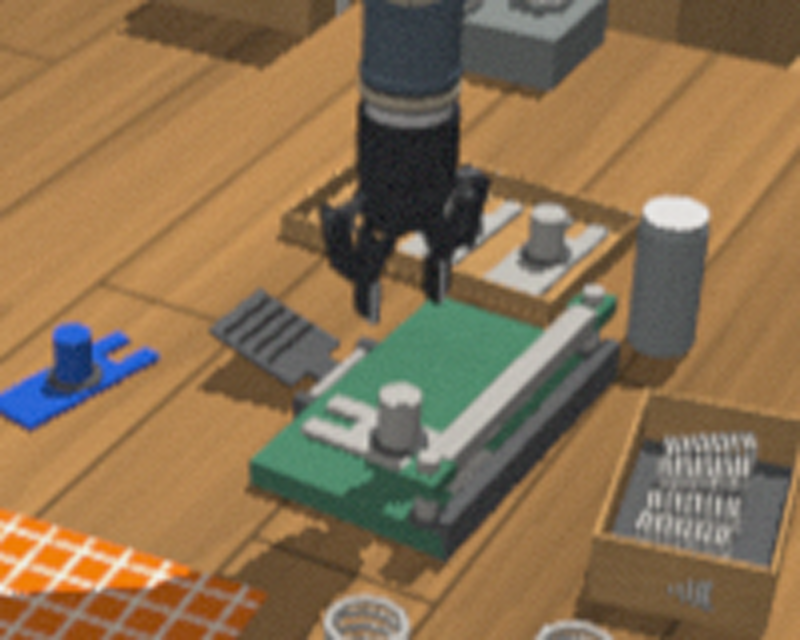

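Emit:
apply_moves --targets '[[[0.002,-0.001,0.02],[0,0,0]],[[0.002,-0.001,0.065],[0,0,0]],[[0.002,-0.001,0.1],[0,0,0]],[[0.002,-0.001,0.1],[0,0,0]],[[0.002,-0.001,0.1],[0,0,0]]]'

```text
t: 71.03
eef_pos: [0.6358, -0.0356, 0.0179]
tool_rot: [[0.501, 0.865, 0.002], [0.865, -0.501, -0.001], [0.0, 0.002, -1.0]]
wrist_force: [0.9, -0.5, 0.1]
opening: 0.0513
```

Emit:
apply_moves --targets '[[[0,0,0],[0,0,0]],[[0,0,0],[0,0,0]],[[0,0,0],[0,0,0]],[[0,0,0],[0,0,0]]]' --hand 0

```text
t: 71.53
eef_pos: [0.6362, -0.0359, 0.02]
tool_rot: [[0.502, 0.865, 0.003], [0.865, -0.502, -0.002], [-0.0, 0.004, -1.0]]
wrist_force: [-2.1, -0.9, 6.3]
opening: 0.032
```

Emit:
apply_moves --targets '[[[0,0,-0.006],[0,0,0]],[[-0.007,-0.014,-0.006],[0,0,0]],[[-0.017,-0.033,-0.006],[0,0,0]],[[-0.022,-0.043,-0.006],[0,0,0]],[[-0.022,-0.043,-0.006],[0,0,0]]]'

```text
t: 72.15
eef_pos: [0.5876, -0.0335, 0.0261]
tool_rot: [[0.502, 0.865, 0.003], [0.865, -0.502, -0.003], [-0.001, 0.004, -1.0]]
wrist_force: [0.0, 0.4, -4.0]
opening: 0.0322
```

Emit:
apply_moves --targets '[[[0,0,-0.03],[0,0,0]],[[0,0,-0.07],[0,0,0]],[[0,0,-0.08],[0,0,5]],[[0,0,-0.08],[0,0,15]],[[0,0,-0.08],[0,0,25]]]'

```text
t: 72.78
eef_pos: [0.5885, -0.0332, 0.1066]
tool_rot: [[0.824, 0.567, 0.005], [0.567, -0.824, -0.002], [0.003, 0.005, -1.0]]
wrist_force: [0.5, -0.7, -4.4]
opening: 0.0317
```

```bash
python3 -c "
from h import *
st();go([.426,.335,.107],-32)
q,e=cap('side');cv2.imwrite('pics/z59.png',cv2.cvtColor(cv2.resize(q[110:270,260:460],None,fx=4,fy=4,interpolation=cv2.INTER_CUBIC),cv2.COLOR_RGB2BGR))"
```

```text
t 72.78 p [ 0.5885 -0.0332  0.1066] yaw 34.6 tilt z [ 0.005 -0.002 -1.   ] F [ 0.5 -0.7 -4.4] op 0.0317 j [ 29.  30. -41. 104.  24.  55.  13.]
shift [ 0.075 -0.395 -0.002] turn [ 0.1 -0.3 66.6]
```

View pics/z59.png

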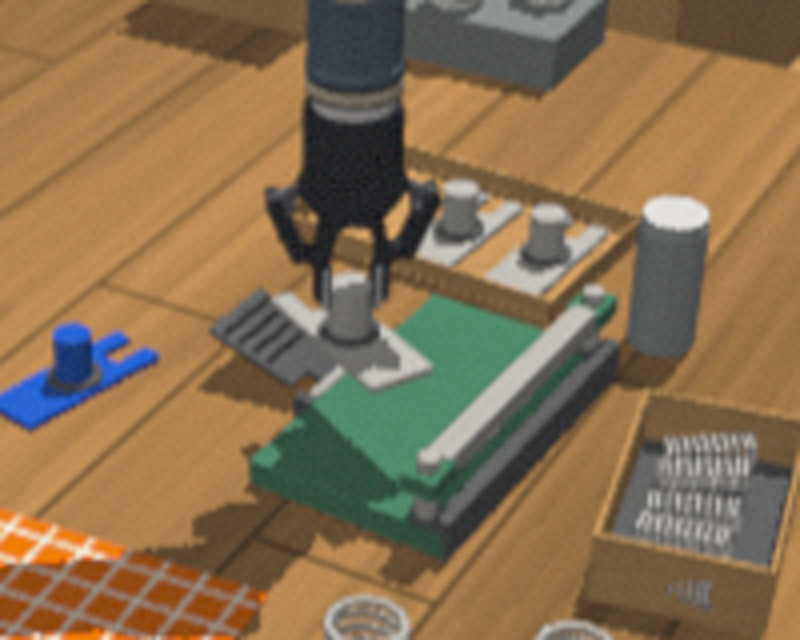

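Emit:
apply_moves --targets '[[[0.011,-0.055,0],[0,0,10]],[[0.022,-0.11,0],[0,0,20]],[[0.033,-0.165,0],[0,0,30]],[[0.044,-0.22,0],[0,0,40]],[[0.055,-0.275,0],[0,0,50]]]'

```text
t: 73.45
eef_pos: [0.4787, 0.2272, 0.1059]
tool_rot: [[0.962, -0.272, 0.007], [-0.272, -0.962, -0.001], [0.007, -0.001, -1.0]]
wrist_force: [0.5, 1.3, -3.4]
opening: 0.032
```

```bash
python3 -c "
from h import *
st();go([.426,.335,.107],-32)"
```

```text
t 73.45 p [0.4787 0.2272 0.1059] yaw -15.8 tilt z [ 0.007 -0.001 -1.   ] F [ 0.5  1.3 -3.4] op 0.032 j [ -3.  23. -33. 112.  16.  50. -61.]
shift [-0.08  -0.089 -0.002] turn [-0.1 -0.4 16.2]
```

Emit:
apply_moves --targets '[[[-0.03,-0.035,0],[0,-0.2,8]],[[-0.06,-0.07,0],[0,-0.4,16]],[[-0.08,-0.089,0],[0,-0.4,16.2]],[[-0.08,-0.089,0.01],[0,-0.4,16.2]],[[-0.08,-0.089,0.05],[0,-0.4,16.2]]]'

```text
t: 74.08
eef_pos: [0.429, 0.3363, 0.0567]
tool_rot: [[0.849, -0.528, 0.006], [-0.528, -0.849, 0.005], [0.002, -0.008, -1.0]]
wrist_force: [-0.0, -0.9, -4.3]
opening: 0.0315
```

```bash
python3 -c "
from h import *
st();go([.426,.335,.025],-32)
q,e=cap('side');cv2.imwrite('pics/z60.png',cv2.cvtColor(cv2.resize(q[110:270,260:460],None,fx=4,fy=4,interpolation=cv2.INTER_CUBIC),cv2.COLOR_RGB2BGR))"
```

```text
t 74.08 p [0.429  0.3363 0.0567] yaw -31.9 tilt z [ 0.006  0.005 -1.   ] F [-0.  -0.9 -4.3] op 0.0315 j [-20.  27. -29. 112.  19.  45. -91.]
shift [-0.002  0.003  0.032] turn [-0.4 -0.1  0.1]
```

View pics/z60.png

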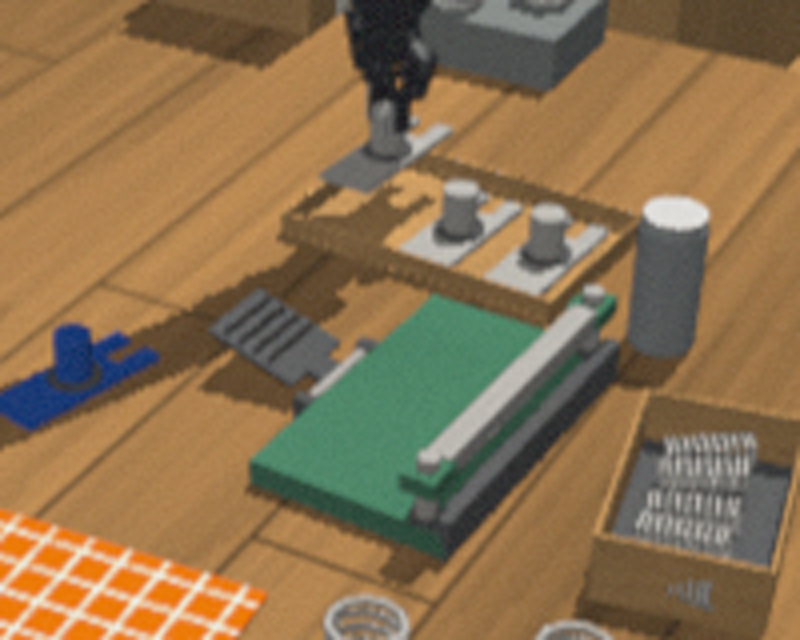

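Emit:
apply_moves --targets '[[[-0.002,0.002,0.02],[-0.4,0,0]],[[-0.002,0.002,0.038],[-0.4,0,0]],[[-0.002,0.002,0.05],[-0.4,0,0]],[[-0.002,0.002,0.057],[-0.4,0,0]],[[-0.002,0.002,0.059],[-0.4,0,0]]]'

```text
t: 74.75
eef_pos: [0.4226, 0.3307, -0.0014]
tool_rot: [[0.848, -0.53, -0.005], [-0.53, -0.848, -0.014], [0.003, 0.015, -1.0]]
wrist_force: [-17.1, -18.7, 72.5]
opening: 0.0318
```

```bash
python3 -c "
from h import *
st()
q,e=cap('side');cv2.imwrite('pics/z61.png',cv2.cvtColor(cv2.resize(q[110:270,260:460],None,fx=4,fy=4,interpolation=cv2.INTER_CUBIC),cv2.COLOR_RGB2BGR))"
```

```text
t 74.75 p [ 0.4226  0.3307 -0.0014] yaw -32.0 tilt z [-0.005 -0.014 -1.   ] F [-17.1 -18.7  72.5] op 0.0318 j [-22.  32. -26. 114.  22.  39. -95.]
```

View pics/z61.png

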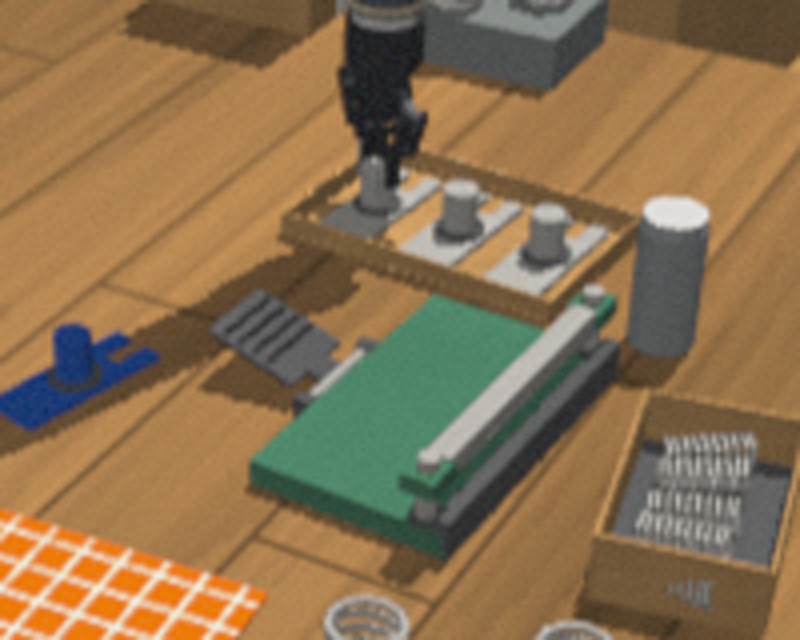

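Emit:
apply_moves --targets '[[[0,0,-0.001],[0,0,0]],[[0,0,-0.001],[0,0,0]]]'

```text
t: 75.05
eef_pos: [0.4235, 0.3316, 0.0005]
tool_rot: [[0.848, -0.53, -0.002], [-0.529, -0.848, -0.012], [0.004, 0.011, -1.0]]
wrist_force: [0.7, -0.5, -3.4]
opening: 0.0322
```

Emit:
apply_moves --targets '[[[0,0,0],[0,0,0]],[[0,0,0],[0,0,0]],[[0,0,0],[0,0,0]],[[0,0,-0.05],[0,0,0]],[[0,0,-0.11],[0,0,0]]]' --hand 0.6

```text
t: 75.68
eef_pos: [0.423, 0.3323, 0.1105]
tool_rot: [[0.848, -0.529, -0.005], [-0.529, -0.848, -0.014], [0.003, 0.014, -1.0]]
wrist_force: [0.9, 0.3, 0.0]
opening: 0.0512
```

```bash
python3 -c "
from h import *
st();go([.45,.0,.20],0)"
```

```text
t 75.67 p [0.423  0.3323 0.1105] yaw -32.0 tilt z [-0.005 -0.014 -1.   ] F [0.9 0.3 0. ] op 0.0512 j [-18.  23. -31. 110.  15.  52. -89.]
shift [ 0.199  0.269 -0.085] turn [  0.9   0.1 -32. ]
```

Emit:
apply_moves --targets '[[[0.02,0.025,-0.05],[0,0,0]],[[0.05,0.07,-0.085],[0,0,-5]],[[0.09,0.12,-0.085],[0,0,-10]],[[0.13,0.175,-0.085],[0,0,-15]],[[0.17,0.23,-0.085],[0,0,-20]]]'

```text
t: 76.3
eef_pos: [0.4449, 0.0605, 0.1993]
tool_rot: [[0.979, -0.204, -0.004], [-0.204, -0.979, -0.014], [-0.002, 0.014, -1.0]]
wrist_force: [1.4, 0.1, 0.4]
opening: 0.0514
```

Emit:
apply_moves --targets '[[[0.03,0.08,0],[0,0,0]],[[0.04,0.12,0],[0,0,0]],[[0.04,0.12,0],[0,0,0]],[[0.04,0.12,0],[0,0,0]]]'

```text
t: 76.8
eef_pos: [0.4595, -0.0649, 0.2008]
tool_rot: [[0.979, -0.205, -0.005], [-0.205, -0.979, -0.013], [-0.002, 0.014, -1.0]]
wrist_force: [0.5, 0.2, 0.5]
opening: 0.0514
```

Run:
```python
from h import *
st()
p,e=cap('top','t_end');print(plates(p,e,(165,245,140,240),.004))
cv2.imwrite('pics/z62.png',cv2.cvtColor(cv2.resize(p[110:260,160:350],None,fx=4,fy=4,interpolation=cv2.INTER_CUBIC),cv2.COLOR_RGB2BGR))
W=cloud('top',e)
for s,n in plates(p,e,(165,245,140,240),.004):
    m=(abs(W[...,0]-s[0])<.02)&(abs(W[...,1]-s[1])<.02); print('plate-surface z', [round(float(np.nanmedian(W[(abs(W[...,0]-s[0])<.018)&(abs(W[...,1]-s[1]-dy)<.01)][:,2])),4) for dy in(-.055,-.045,.035)])
q,e=cap('side');cv2.imwrite('pics/z63.png',cv2.cvtColor(cv2.resize(q[110:270,260:460],None,fx=4,fy=4,interpolation=cv2.INTER_CUBIC),cv2.COLOR_RGB2BGR))
```

```text
t 76.8 p [ 0.4595 -0.0649  0.2008] yaw -11.8 tilt z [-0.005 -0.013 -1.   ] F [0.5 0.2 0.5] op 0.0514 j [ 23.   8. -23. 114.   5.  59. -14.]
[(array([0.60128799, 0.32007508, 0.055     ]), np.int32(74)), (array([0.51127811, 0.3231149 , 0.055     ]), np.int32(79)), (array([0.42197726, 0.32679389, 0.055     ]), np.int32(82))]
plate-surface z [0.0085, 0.0096, 0.0102]
plate-surface z [0.0103, 0.0097, 0.0095]
plate-surface z [0.0094, 0.009, 0.0072]
```

View pics/z62.png

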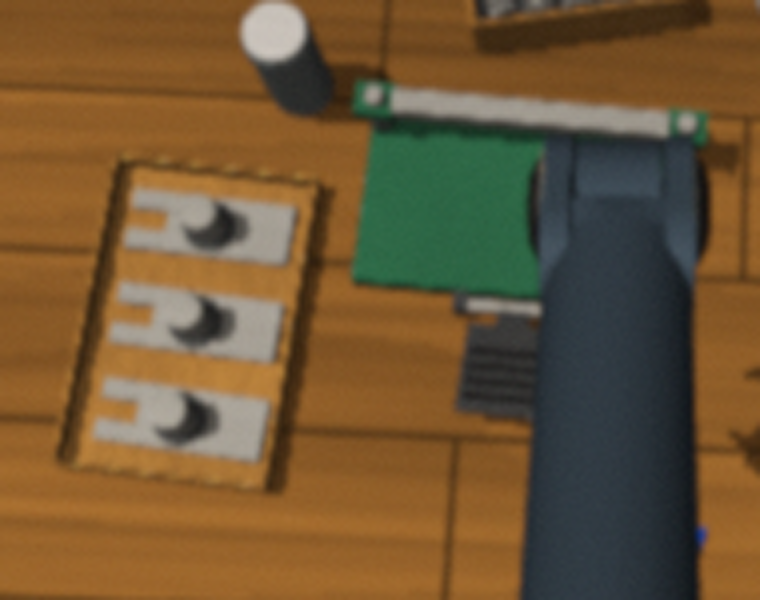

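View pics/z63.png

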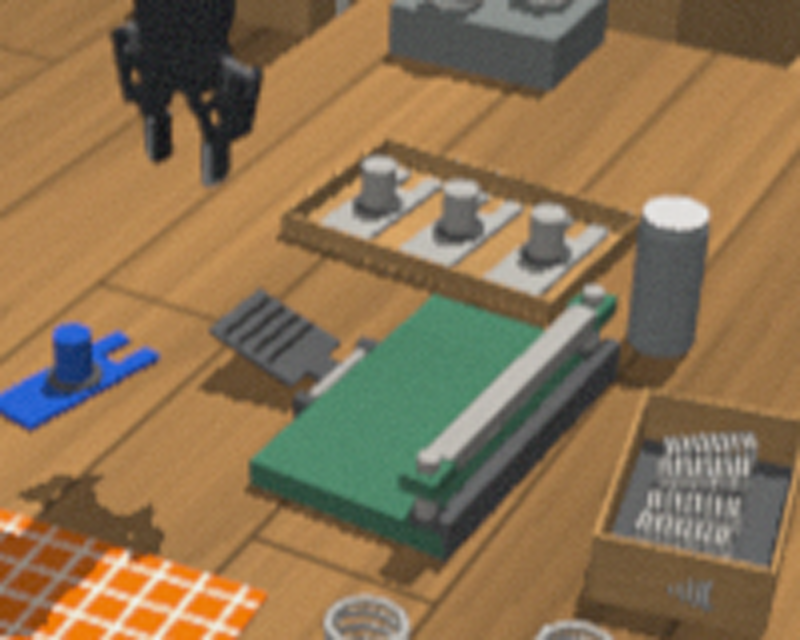

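```bash
python3 -c "
from h import *
print(bot.close_job())"
```

```text
the job is handed in; nothing more can be done
None
```

I pressed the forked ends of all three plates together, turned each plate end for end, and pressed the plain ends together. The plates now lie flat in the tray, and I handed the job in at about 77 s of the 210 s allowed.

**Pressing:** Both times the treadle reached its stop, at a reported tool height of about -18 mm with 40–55 N on the wrist. The side image showed the press bar down on the plates each time.

**Last checks:**
- The spigots measure about +87, -3 and -92 mm along the tray's x, inside the ±120 mm limit.
- The plate tops read about 7–10 mm above the table, so they lie flat on the tray floor.
- The treadle is up, and the can and springs look unmoved. I judged that by eye; I did not measure them.
- The gripper was clear of everything.

**What went wrong or disagreed:**
- **Knocked plate:** One plate sat about 4 cm back from the stop before the second press. I caught it in the image and reset it.
- **Tool height:** The shut fingertips sat about 36 mm above the reported tool point, so I worked from the images and the contact force.
- **Camera offset:** The two cameras disagreed by about 4–6 mm.
- **Hard set-down:** The last plate went into the tray with a brief 72 N push on the wrist (the limit is 120 N). I eased it off before letting go.

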